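# Press freshly glued pen pots in the workshop fixture

## Task

Load the glue press: turn every plywood pen pot lying on the sloping rack upside down over a peg of the fixture, so that its mouth rests on the board, one pot to a peg. Then lower the top plate, kept level and not dropped, over the two guide pins until it is fully home, stand one steel weight upright on the plate on each side of its grip block, midway across the plate and clear of the pins, and last of all push the timer's button fully down and let go. Leave the glue bottle, the adapter and the brush alone.

Things in the scene. Friction and masses are not known exactly. Their poses are not given: they have to be found in the camera images.
- fixture: fixed press fixture: plywood board 110 (x) x 360 (y) x 15 mm with three upright pegs in a row along y, and beyond each end of the row a wooden end block (60 x 30 mm), top 105 mm above the table, that carries an upright guide pin. Origin: centre of the board's underside, on the table; x points roughly away from the robot (yaw varies +-12 degrees), z up
- peg0 (a point): foot of a fixture peg, on the board's top (15 mm above the table), at fixture y = -80 mm; the round wooden peg, 20 mm in diameter with a tapered top, stands 55 mm above this point
- peg1 (a point): foot of a fixture peg, on the board's top (15 mm above the table), at fixture y = 0 mm; the round wooden peg, 20 mm in diameter with a tapered top, stands 55 mm above this point
- peg2 (a point): foot of a fixture peg, on the board's top (15 mm above the table), at fixture y = 80 mm; the round wooden peg, 20 mm in diameter with a tapered top, stands 55 mm above this point
- pin0 (a point): tip of the guide pin at fixture y = -150 mm, 139 mm above the table; the steel pin is 12 mm in diameter and 34 mm long, its last 12 mm tapering to 4 mm
- pin1 (a point): tip of the guide pin at fixture y = 150 mm, 139 mm above the table; the steel pin is 12 mm in diameter and 34 mm long, its last 12 mm tapering to 4 mm
- rack: fixed grey sloping rack: a board 116 mm (up the slope) x 340 mm (y), falling 30 degrees away from the robot along its x, with a 6 mm stop lip along its foot; top edge about 70 mm above the table. Origin: under its middle, on the table; z up. The pots lie on it with their open mouths against the lip, their sides square to it
- plate: loose plywood top plate, 80 (x) x 330 (y) x 15 mm, 0.32 kg; through holes of 15.5 mm diameter at y = -150 and +150 mm; wooden grip block 22 (x) x 80 (y) mm in the middle of its top, 15 to 60 mm above the origin. Origin: centre of the underside, z up. Starts flat on the table, y roughly towards or away from the robot. Fits either way round. Fully home its underside is 105 mm above the table
- pot0: square plywood pen pot, 46 x 46 mm outside, 36 x 36 mm inside, 90 mm tall, bottom 6 mm thick; 0.07 kg. Origin: centre of the open mouth, in the plane of its rim; z runs from the closed bottom out of the mouth, x and y square to the sides. Starts lying on the rack, mouth down the slope. May be absent. Seated upside down, its origin is 15 mm above the table
- pot1: square plywood pen pot, 46 x 46 mm outside, 36 x 36 mm inside, 90 mm tall, bottom 6 mm thick; 0.07 kg. Origin: centre of the open mouth, in the plane of its rim; z runs from the closed bottom out of the mouth, x and y square to the sides. Starts lying on the rack, mouth down the slope. May be absent. Seated upside down, its origin is 15 mm above the table
- pot2: square plywood pen pot, 46 x 46 mm outside, 36 x 36 mm inside, 90 mm tall, bottom 6 mm thick; 0.07 kg. Origin: centre of the open mouth, in the plane of its rim; z runs from the closed bottom out of the mouth, x and y square to the sides. Starts lying on the rack, mouth down the slope. May be absent. Seated upside down, its origin is 15 mm above the table
- weight0: plain steel press weight, 0.45 kg: a disc of diameter 50 mm and height 35 mm with an upright round grip of diameter 24 mm on it, 70 mm tall in all. Origin: centre of the underside, z up through the grip. Starts standing on the table.
- weight1: plain steel press weight, 0.45 kg: a disc of diameter 50 mm and height 35 mm with an upright round grip of diameter 24 mm on it, 70 mm tall in all. Origin: centre of the underside, z up through the grip. Starts standing on the table. Same as weight0; either may go on either side
- timer (a joint): travel of the timer's push button: 0 m up, 0.006 m fully down; a spring pushes it back up, fully down takes 4 N
- timer_top (a point): centre of the top face of the timer's round grey button (30 mm diameter, moves straight down), on the white timer box 70 x 70 x 30 mm fixed to the table
- glue: bystander: closed white glue bottle, 56 mm diameter, 150 mm tall, standing; origin at the centre of its underside
- adapter: bystander: black power adapter, 60 x 130 x 35 mm; origin at the centre of its underside
- brush: bystander: glue brush about 190 mm long lying on the table; origin in its middle at the underside
Mind the look-alikes: they are no part of the job. What is shaped like the weight0 but pink or turquoise is not meant.

How it is judged (in metres and radians):
On the way, in this order (a step that is already met when the one before it is completed fails the run):
1. every pot is upside down on a peg (angle between each of pot0, pot1, pot2's own z axis and vertical above 3.06 rad and z of pot0 in the frame of fixture between 0.011 and 0.019 m and (horizontal distance between pot0 and peg0 below 0.013 m or horizontal distance between pot0 and peg1 below 0.013 m or horizontal distance between pot0 and peg2 below 0.013 m) and z of pot1 in the frame of fixture between 0.011 and 0.019 m and (horizontal distance between pot1 and peg0 below 0.013 m or horizontal distance between pot1 and peg1 below 0.013 m or horizontal distance between pot1 and peg2 below 0.013 m) and z of pot2 in the frame of fixture between 0.011 and 0.019 m and (horizontal distance between pot2 and peg0 below 0.013 m or horizontal distance between pot2 and peg1 below 0.013 m or horizontal distance between pot2 and peg2 below 0.013 m)), for 0.3 s.
2. the plate is fully home on both guide pins and let go (all of step 1 and horizontal distance between plate and fixture below 0.006 m and z of plate in the frame of fixture between 0.102 and 0.109 m and angle between plate's own z axis and vertical below 0.03 rad and angle between the y axis of plate and the y axis of fixture, either way round below 0.03 rad and contact force between plate and the fingers below 0.1 N), for 0.3 s.
3. one weight stands on the plate on each side of the grip block and is let go ((((y of weight0 in the frame of plate between 0.06 and 0.13 m and x of weight0 in the frame of plate between -0.025 and 0.025 m and z of weight0 in the frame of plate between 0.011 and 0.019 m and angle between weight0's own z axis and vertical below 0.06 rad) and (y of weight1 in the frame of plate between -0.13 and -0.06 m and x of weight1 in the frame of plate between -0.025 and 0.025 m and z of weight1 in the frame of plate between 0.011 and 0.019 m and angle between weight1's own z axis and vertical below 0.06 rad)) or ((y of weight0 in the frame of plate between -0.13 and -0.06 m and x of weight0 in the frame of plate between -0.025 and 0.025 m and z of weight0 in the frame of plate between 0.011 and 0.019 m and angle between weight0's own z axis and vertical below 0.06 rad) and (y of weight1 in the frame of plate between 0.06 and 0.13 m and x of weight1 in the frame of plate between -0.025 and 0.025 m and z of weight1 in the frame of plate between 0.011 and 0.019 m and angle between weight1's own z axis and vertical below 0.06 rad))) and contact force between each of weight0, weight1 and the fingers below 0.1 N), for 0.3 s.
4. the timer's button is pushed down (value of joint timer above 0.0045 m), for 0.05 s.
At the end, for the whole second after the job is handed in: pots upside down within 5 degrees and 13 mm of a peg, mouths on the board within 4 mm; plate home (underside 102-109 mm, within 2 degrees, centred within 6 mm); a weight upright on it each side of the grip, 60-130 mm from its middle, within 25 mm of its centre line; button up; all at rest (all of step 1 and horizontal distance between plate and fixture below 0.006 m and z of plate in the frame of fixture between 0.102 and 0.109 m and angle between plate's own z axis and vertical below 0.03 rad and angle between the y axis of plate and the y axis of fixture, either way round below 0.03 rad and (((y of weight0 in the frame of plate between 0.06 and 0.13 m and x of weight0 in the frame of plate between -0.025 and 0.025 m and z of weight0 in the frame of plate between 0.011 and 0.019 m and angle between weight0's own z axis and vertical below 0.06 rad) and (y of weight1 in the frame of plate between -0.13 and -0.06 m and x of weight1 in the frame of plate between -0.025 and 0.025 m and z of weight1 in the frame of plate between 0.011 and 0.019 m and angle between weight1's own z axis and vertical below 0.06 rad)) or ((y of weight0 in the frame of plate between -0.13 and -0.06 m and x of weight0 in the frame of plate between -0.025 and 0.025 m and z of weight0 in the frame of plate between 0.011 and 0.019 m and angle between weight0's own z axis and vertical below 0.06 rad) and (y of weight1 in the frame of plate between 0.06 and 0.13 m and x of weight1 in the frame of plate between -0.025 and 0.025 m and z of weight1 in the frame of plate between 0.011 and 0.019 m and angle between weight1's own z axis and vertical below 0.06 rad))) and value of joint timer below 0.002 m and linear speed of each of plate, weight0, weight1, pot0, pot1, pot2 below 0.02 m/s); the robot touches nothing.
It fails at once if the glue was moved by more than 30 mm (distance of glue from where it was at the start of the episode above 0.03 m).
It fails at once if the adapter was moved by more than 30 mm (distance of adapter from where it was at the start of the episode above 0.03 m).
It fails at once if the brush was moved by more than 30 mm (distance of brush from where it was at the start of the episode above 0.03 m).
It fails at once if the plate was tipped by more than 20 degrees (angle between plate's own z axis and vertical above 0.35 rad).
It fails at once if the plate was dropped or thrown down onto the fixture (faster than 0.45 m/s over the pins) (horizontal distance between plate and fixture below 0.04 m and z of plate in the frame of fixture below 0.15 m and linear speed of plate above 0.45 m/s).
Of pot0, pot1, pot2 only 2 to 3 are there at a start; the rules pass over those that are not, and their reading is None.
At some moment in a run one of pot0, pot1, pot2, plate may be knocked a few centimetres aside while the robot is not near it.
It also fails if it takes over 210 s, if anything falls off the work surface, if the arm or the gripper's body presses on something with over 40 N, if the wrist force passes 120 N, or if a joint passes its speed limit or range.

## Robot

A 6-joint arm with a two-finger parallel gripper is mounted at the origin on the work surface. World frame = base frame: x ahead of the robot, y to its left, z up, the work surface at z = 0. Lengths are in m, angles in degrees, forces in N, time in s.
With the tool pointing down it reaches from about 0.4 to 0.825 m from the base axis. Payload 7 kg.
Tool frame: the origin (TCP) lies midway between the tips of the shut fingers; the grasp point (between the pads) lies 19 mm behind it; x points along the fingers, z is the direction in which the jaws open and shut, and the axes are right-handed (so a half turn about x gives the same grasp; the last joint's range is limited). The gripper opens to 88 mm and grips with 3 to 60 N. Pads are 19 mm wide; open, the fingers measure 130 mm over their backs; the gripper's body (78 mm by 193 mm) begins 47 mm behind the grasp point.
Start: joints at [93.283, 20.546, 0.682, 0, -70.136, -16.507], TCP at [0.154, 0.657, 0.202] pointing down, gripper open.
Joint ranges: [-176.03, 176.03], [-82.01, 121.73], [-58.28, 71.71], [-173.87, 95.51], [-174.79, -0.11], [-173.66, 173.66]. Speed limits (degrees/s): [136.94, 136.94, 172.46, 180, 180, 180].

## Interface

Orientations are given as [roll, pitch, yaw] about the fixed x, y, z axes, in that order (R = Rz(yaw) Ry(pitch) Rx(roll)).
In Python, from plant import get_state, capture, close_job gives the robot as it stands.
- The arm moves only by the tool play_rows, never from a script. Its argument "series" is one flat list of numbers, 4 for each row, row after row: the shift along the tool's x, y, z in m, then the turn about the tool's x in rad. In form: [tx, ty, tz, spin, tx, ty, tz, spin, ...]. A call has exactly 5 rows; each row shifts and turns the commanded pose from where the row before left it, along the tool's axes as they then stand; what a row does not reach is not made up. A row lasts 1/12 s, in which the tool goes at most 41.7 mm and 7.16 degrees, less where a joint would pass 70% of its speed; a pose out of reach is approached as far as the arm can. A call is refused whole if a number of a shift passes 0.0417 or a number of a turn 0.125, either way. A call with a gripper value outside its range is refused whole. "jaw" is the opening in per cent of the stroke, from 0 (shut) to 100 (fully open), set as the call begins (left out, the last holds). The fingers move at their own pace and stop on an object; "squeeze" is the grip in N (left out, the last holds). Time passes only in rows, so rows that do not move let the fingers close, or fill a call up. It gives the time, the measured TCP pose, the force and the opening at its end, in the units of the state.
- get_state(): the state, without advancing time (a new reading comes with each control period).
- capture(name): name is "scene" or "top" or "wrist"; returns a dict with "img" (420x560x3 uint8, blue, green, red), "K" (3x3 intrinsics, pixels), "k1" (the pictures are not rectified: a ray, as slopes to the right and down, at radius r is drawn at 1 + k1 r^2 times it, then the intrinsics apply), "world_from_camera" (4x4, takes a point from camera to world coordinates). Camera axes: x right, y down, z forward; pixel columns grow to the right and rows downward; lengths in m; the calibration is good to about 2 mm. A picture is of the moment at which its call begins. There is no depth.
- close_job(): hands the job in, once; it reports no verdict.
The state is a dict: "time_s": time; "joints": joint angles; "qd": joint speeds; "joint_torque": joint torques, N m; "tcp_pos": TCP position; "eef_rot": TCP orientation; "contact_force": force on the tool from outside, world axes, zero at the start; "moment": the same for the moment, N m; "gripper_width": finger opening in m.
Only numpy, scipy, OpenCV 4.12 (cv2) and the standard library are available. Lean on these libraries where they do the work, as an engineer would, in place of code of your own. Each camera call takes 0.05 s, during which the arm holds its last target.

## Working session

There is one attempt and no reset: what is moved stays moved. The work goes in short steps, Python scripts to look and compute and a tool call to move; the robot and the scene stay as the last step left them, time stands still between calls to the robot, and variables do not carry over. Pictures are saved under pics/ and viewed, and the job is handed in when it is done.

Besides the shell and the picture viewer there is one more tool, called after "Emit:" by a JSON object that holds its "method" and its "body". play_rows: Moves the arm, as the interface text tells. Its arguments: {"type":"object","properties":{"series":{"type":"array","items":{"type":"number"}},"jaw":{"type":"number"},"squeeze":{"type":"number"}},"required":["series"]}

```bash
ls; mkdir -p pics; python3 - <<'E'
from plant import get_state,capture
import cv2,numpy as np
print(get_state())
for n in ("scene","top","wrist"):
    c=capture(n); cv2.imwrite(f"pics/{n}0.png",c["img"]); print(n,c["K"].tolist(),c["k1"],np.round(c["world_from_camera"],4).tolist())
E
```

```text
pics
{'time_s': 0.0, 'joints': array([ 9.32850291e+01,  2.05929935e+01,  6.34034134e-01, -2.10178002e-02,
       -7.01344804e+01, -1.65058905e+01]), 'qd': array([-0.07779167,  0.02055953,  0.04172475,  0.05929716,  0.07655419,
       -0.01105242]), 'joint_torque': array([-2.09575366e-03, -5.82708871e+01,  2.93062609e+01,  6.99722975e+00,
        6.91663125e-03, -1.56422452e-04]), 'tcp_pos': array([0.15428968, 0.65659341, 0.20090427]), 'eef_rot': array([  4.56813748,  89.90449345, -98.65988222]), 'contact_force': array([-0.21055424,  0.39677096, -0.08407048]), 'moment': array([-0.03360901,  0.00791862, -0.02865328]), 'gripper_width': 0.08759766594166069}
scene [[393.05756175358755, 0.0, 287.5814401596332], [0.0, 393.05756175358755, 202.91309857281883], [0.0, 0.0, 1.0]] -0.04059876368261454 [[-0.6775, 0.471, -0.5649, 1.0911], [0.7354, 0.4249, -0.5278, 0.5536], [-0.0086, -0.7731, -0.6342, 0.7434], [0.0, 0.0, 0.0, 1.0]]
top [[501.7372102052867, 0.0, 282.20224339402387], [0.0, 501.7372102052867, 208.29014463908217], [0.0, 0.0, 1.0]] -0.009402392845158184 [[-0.0074, -0.9933, 0.1156, 0.3228], [-0.9999, 0.0064, -0.0088, 0.0043], [0.008, -0.1156, -0.9933, 1.446], [0.0, 0.0, 0.0, 1.0]]
wrist [[305.6037994568939, 0.0, 282.48573123644724], [0.0, 305.6037994568939, 208.16028837981284], [0.0, 0.0, 1.0]] -0.03520591672253654 [[-0.2301, -0.9329, -0.277, 0.2302], [-0.9732, 0.2213, 0.0631, 0.6381], [0.0025, 0.2841, -0.9588, 0.384], [0.0, 0.0, 0.0, 1.0]]
```

View pics/scene0.png

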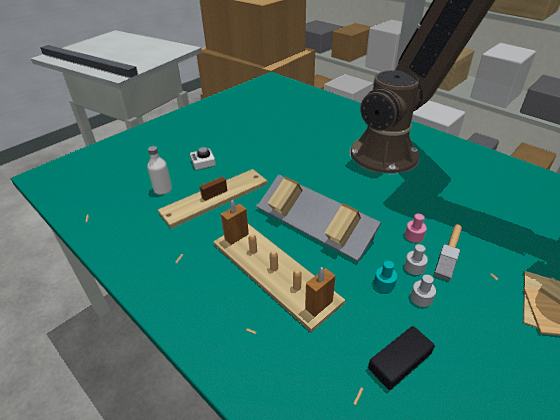

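View pics/top0.png

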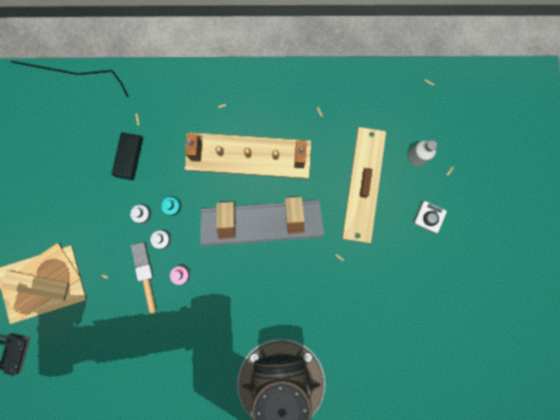

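View pics/wrist0.png

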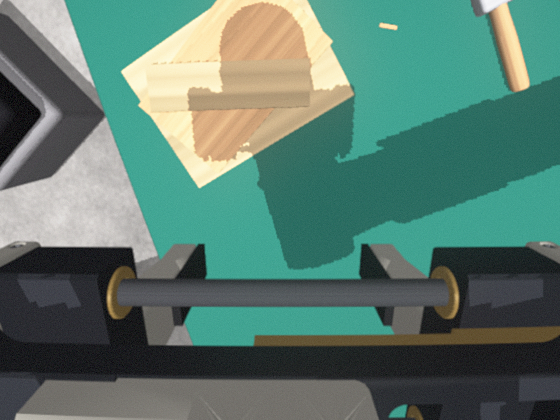

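```bash
cat > h.py <<'E'
from plant import get_state,capture
import cv2,numpy as np
np.set_printoptions(precision=4,suppress=True)
def ray(c,u,v):
    K=c["K"];xd=np.array([(u-K[0,2])/K[0,0],(v-K[1,2])/K[1,1]]);x=xd.copy()
    for _ in range(30): x=xd/(1+c["k1"]*(x@x))
    T=c["world_from_camera"];d=T[:3,:3]@np.array([x[0],x[1],1.]);return T[:3,3],d
def pz(c,u,v,z):
    o,d=ray(c,u,v);return (o+d*(z-o[2])/d[2])
def proj(c,P):
    P=np.atleast_2d(P);T=c["world_from_camera"];q=(P-T[:3,3])@T[:3,:3]
    x=q[:,:2]/q[:,2:];r=(x**2).sum(1,keepdims=True);x=x*(1+c["k1"]*r);K=c["K"]
    return x*[K[0,0],K[1,1]]+[K[0,2],K[1,2]]
def tri(cs,pts):
    A=np.zeros((3,3));b=np.zeros(3)
    for c,(u,v) in zip(cs,pts):
        o,d=ray(c,u,v);d=d/np.linalg.norm(d);M=np.eye(3)-np.outer(d,d);A+=M;b+=M@o
    return np.linalg.solve(A,b)
def crop(c,name,x0,y0,w,h,s,marks=()):
    im=cv2.resize(c["img"][y0:y0+h,x0:x0+w],None,fx=s,fy=s,interpolation=cv2.INTER_CUBIC)
    for (u,v) in marks: cv2.drawMarker(im,(int((u-x0+.5)*s),int((v-y0+.5)*s)),(0,0,255),0,10,1)
    st=20
    for u in range((x0//st+1)*st,x0+w,st): cv2.line(im,(int((u-x0+.5)*s),0),(int((u-x0+.5)*s),6),(255,0,255),1);cv2.putText(im,str(u),(int((u-x0+.5)*s)-10,16),0,.35,(255,0,255),1)
    for v in range((y0//st+1)*st,y0+h,st): cv2.line(im,(0,int((v-y0+.5)*s)),(6,int((v-y0+.5)*s)),(255,0,255),1);cv2.putText(im,str(v),(8,int((v-y0+.5)*s)+4),0,.35,(255,0,255),1)
    cv2.imwrite("pics/"+name,im)
E
python3 - <<'E'
from h import *
c=capture("top")
crop(c,"t1.png",170,110,160,120,5)
crop(c,"t2.png",330,110,130,140,4)
crop(c,"t3.png",110,180,100,140,4)
crop(capture("scene"),"s1.png",190,160,200,150,4)
E
```

```text
(no output)
```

View pics/t1.png

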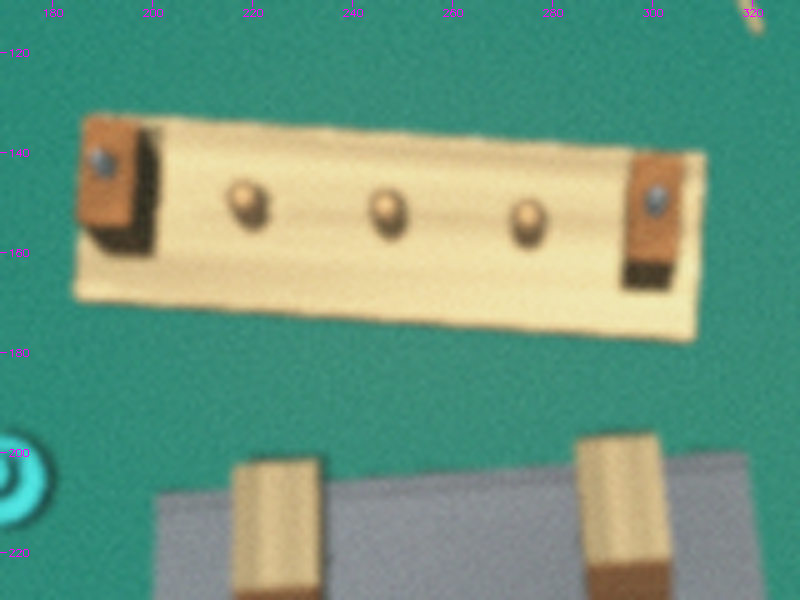

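View pics/t2.png

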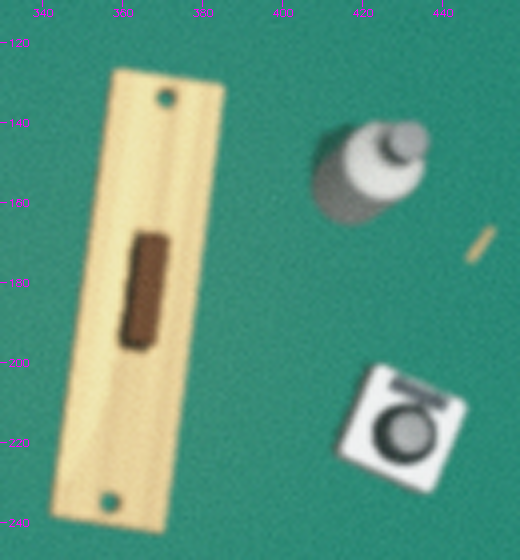

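View pics/t3.png

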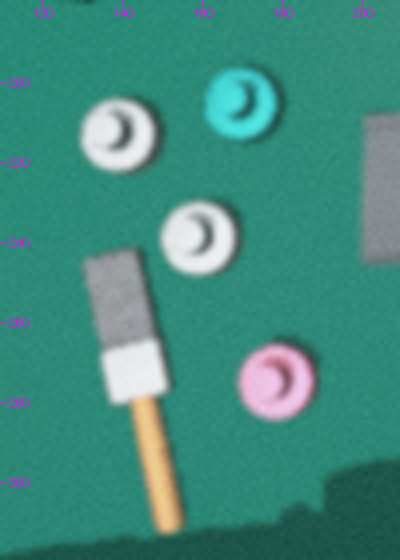

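View pics/s1.png

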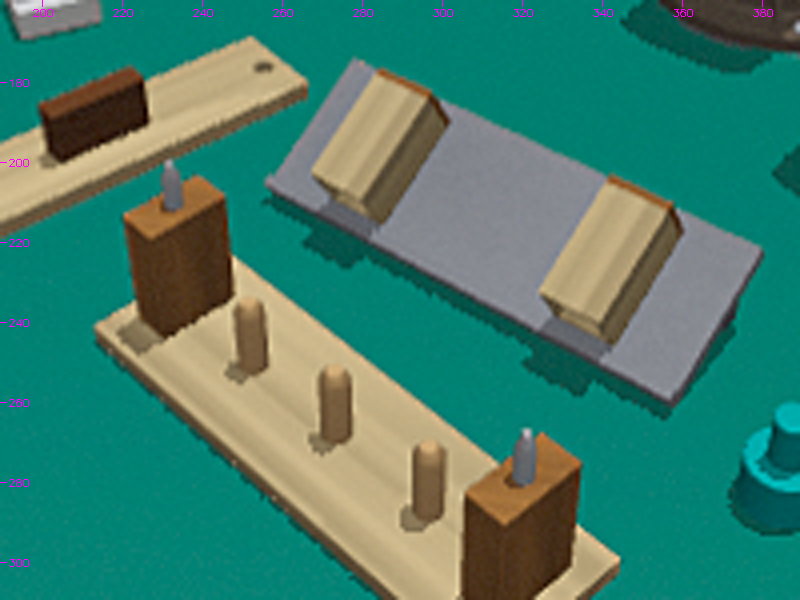

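```bash
python3 - <<'E'
from h import *
s=capture("scene");t=capture("top")
crop(s,"s2.png",255,170,65,55,12)
crop(s,"s3.png",315,195,65,55,12)
crop(t,"t4.png",195,190,135,60,6)
E
```

```text
(no output)
```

View pics/s2.png

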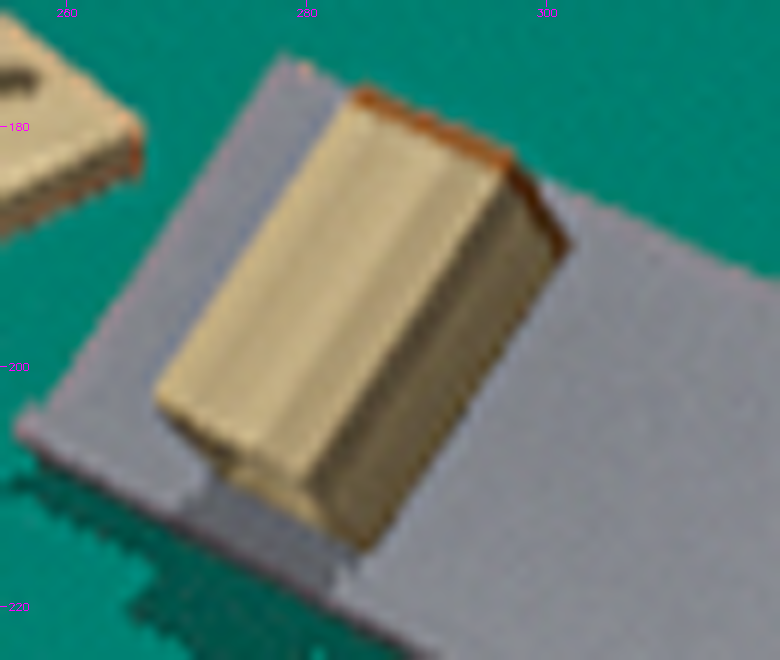

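View pics/s3.png

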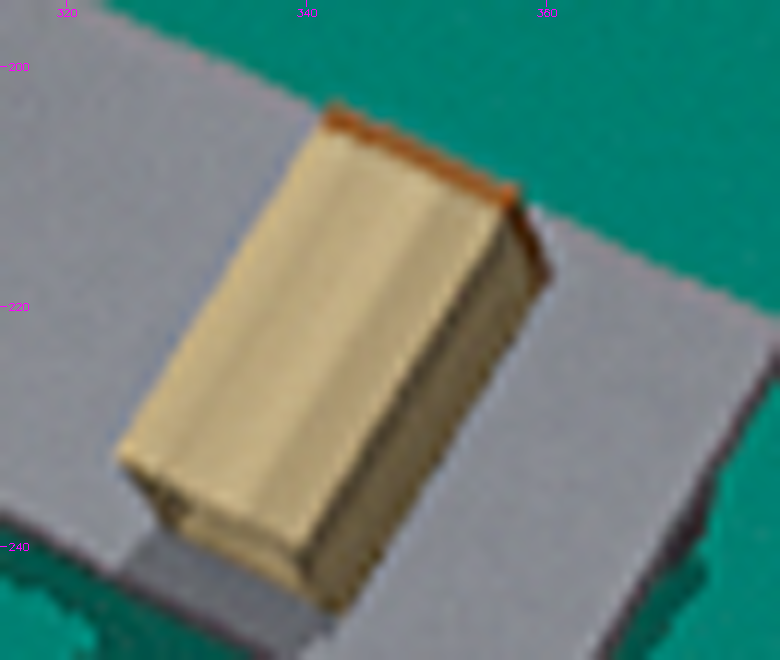

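View pics/t4.png

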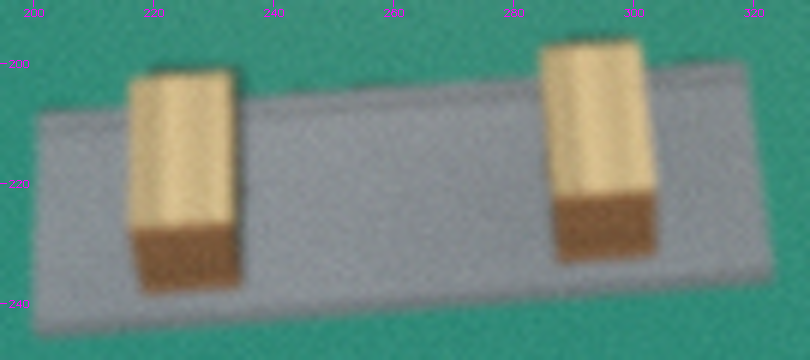

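```bash
python3 - <<'E'
from h import *
s=capture("scene");t=capture("top")
def T(n,a,b): P=tri([t,s],[a,b]);print(n,P,(proj(t,P)[0]-a).round(1),(proj(s,P)[0]-b).round(1));return P
print("pin1",T("pin1",(190.1,141.7),(321,267.5)),pz(t,190.1,141.7,.139))
print("pin0",T("pin0",(300.7,149.5),(231.75,200.75)),pz(t,300.7,149.5,.139))
for p in [(218.5,148.5),(246.7,150.9),(275.1,152.9)]: print("peg",pz(t,*p,.07))
A=[T("A",*q) for q in [((303.7,221.7),(284.5,176.8)),((287.2,222.3),(297.4,182.4)),((300.8,196.3),(267.6,202.4)),((284.7,197.2),(279.9,210.3))]]
B=[T("B",*q) for q in [((233.7,226.8),(342.4,202.8)),((216.2,227.5),(357.7,210.2)),((233.3,201.2),(324.5,232.7)),((216.2,202.3),(339.5,240.8))]]
for P in (A,B):
    print([np.linalg.norm(P[i]-P[j]).round(4) for i,j in((0,1),(2,3),(0,2),(1,3))])
# plate holes, block (crop t2 scale4 off 330,110)
f=lambda X,Y:(330+X/4-.5,110+Y/4-.5)
for n,p,z in [("hole far",(167,97),.015),("hole near",(110,502),.015),("blk",(170,236),.06),("blk",(134,233),.06),("blk",(119,345),.06),("blk",(156,350),.06),("timer",(409,434),.036),("tb",(381,362),.03),("tb",(468,403),.03),("tb",(433,492),.03),("tb",(337,452),.03),("pl",(114,67),.015),("pl",(225,88),.015),("pl",(163,534),.015),("pl",(51,515),.015)]:
    print(n,pz(t,*f(*p),z))
g=lambda X,Y:(110+X/4-.5,180+Y/4-.5)
for n,p,z in [("w far",(120,134),.035),("w far grip",(113,131),.07),("w near",(200,238),.035),("wn grip",(195,236),.07),("turq",(242,103),.035)]:
    print(n,pz(t,*g(*p),z))
r=get_state()
from scipy.spatial.transform import Rotation as R
print(R.from_euler("xyz",r["eef_rot"],degrees=True).as_matrix())
E
```

```text
pin1 [0.6558 0.2375 0.1346] [-0.1  0.1] [-0.2 -0. ]
pin1 [0.6558 0.2375 0.1346] [0.6549 0.2365 0.139 ]
pin0 [ 0.6342 -0.0591  0.135 ] [ 0.4 -0.5] [0.7 0.1]
pin0 [ 0.6342 -0.0591  0.135 ] [ 0.632  -0.0577  0.139 ]
peg [0.6525 0.1691 0.07  ]
peg [0.6452 0.0902 0.07  ]
peg [0.639  0.0108 0.07  ]
A [ 0.442  -0.0646  0.1028] [-0.2  0.2] [-0.3 -0. ]
A [ 0.4399 -0.0194  0.1046] [-0.5  0.4] [-0.6 -0.1]
A [ 0.5169 -0.0595  0.0587] [-0.3  0.2] [-0.4 -0. ]
A [ 0.5152 -0.0145  0.0547] [-0.3  0.2] [-0.4 -0. ]
B [0.4287 0.1243 0.1045] [-0.6  0.4] [-0.8 -0. ]
B [0.4273 0.1708 0.1053] [-0.5  0.3] [-0.7 -0. ]
B [0.5044 0.1296 0.056 ] [-0.5  0.3] [-0.6 -0.1]
B [0.5022 0.1764 0.0567] [-0.2  0.1] [-0.2 -0. ]
[np.float64(0.0452), np.float64(0.0452), np.float64(0.0871), np.float64(0.0905)]
[np.float64(0.0466), np.float64(0.0468), np.float64(0.0901), np.float64(0.0894)]
hole far [ 0.7073 -0.2708  0.015 ]
hole near [ 0.4111 -0.2216  0.015 ]
blk [ 0.5951 -0.2614  0.06  ]
blk [ 0.5974 -0.2361  0.06  ]
blk [ 0.518  -0.2235  0.06  ]
blk [ 0.5143 -0.2493  0.06  ]
timer [ 0.4564 -0.4316  0.036 ]
tb [ 0.5088 -0.4155  0.03  ]
tb [ 0.4789 -0.4766  0.03  ]
tb [ 0.4156 -0.4488  0.03  ]
tb [ 0.4445 -0.3816  0.03  ]
pl [ 0.7301 -0.2325  0.015 ]
pl [ 0.7139 -0.3135  0.015 ]
pl [ 0.388  -0.2589  0.015 ]
pl [ 0.4021 -0.1792  0.015 ]
w far [0.4762 0.3949 0.035 ]
w far grip [0.4745 0.39   0.07  ]
w near [0.4024 0.3369 0.035 ]
wn grip [0.4018 0.3321 0.07  ]
turq [0.4977 0.3092 0.035 ]
[[-0.      0.9735 -0.2288]
 [-0.0001 -0.2288 -0.9735]
 [-1.      0.      0.0001]]
```

Candidates: pots are the two hollow pale boxes at top-camera (226,218) and (295,214); weights are the plain steel ones at (140,214) and (160,240), while the turquoise (170,206) and pink (179,275) ones are look-alikes. The plate is at (365,185), the timer at (431,217). The wood stack at (40,285) is irrelevant. The close crops confirm this. I start by turning the jaws to match the rack's yaw.

```bash
cat >> h.py <<'E'
from scipy.spatial.transform import Rotation as R
def go(x,y,z,psi=None):
    r=get_state();M=R.from_euler("xyz",r["eef_rot"],degrees=True).as_matrix()
    d=np.array([x,y,z])-r["tcp_pos"];p=np.degrees(np.arctan2(M[1,1],M[0,1]))
    print("t",round(r["time_s"],2),"tcp",r["tcp_pos"],"psi",round(p,2),"tilt",round(float(np.degrees(np.arccos(-M[2,0]))),2),"tool delta",M.T@d,"spin",None if psi is None else round(np.radians(p-psi),3),"J",r["joints"].round(1),"w",round(r["gripper_width"],4),"F",r["contact_force"].round(1))
E
echo
```

Emit:
{"method": "play_rows", "body": {"series": [0,0,0,-0.1,0,0,0,-0.1,0,0,0,-0.1,0,0,0,0,0,0,0,0], "jaw": 100, "squeeze": 3}}

```text
time_s: 0.87
tcp_pos: [0.1544, 0.6571, 0.2019]
eef_rot: [-82.0, 90.0, -168.2]
contact_force: [0.6, -1.4, -0.1]
gripper_width: 0.0877
```

```bash
python3 -c "
from h import *
go(.4295,.1485,.2,4)"
```

```text
t 0.87 tcp [0.1544 0.6571 0.2019] psi 3.79 tilt 0.0 tool delta [0.0019 0.2409 0.5256] spin -0.004 J [ 93.3  20.5   0.7  -0.  -70.1   0.5] w 0.0877 F [ 0.6 -1.4 -0.1]
```

Emit:
{"method": "play_rows", "body": {"series": [0,0.016,0.035,0,0,0.016,0.035,0,0,0.016,0.035,0,0,0.016,0.035,0,0,0.016,0.035,0]}}

```text
time_s: 1.28
tcp_pos: [0.2469, 0.4864, 0.2019]
eef_rot: [154.3, 90.0, 68.1]
contact_force: [0.8, -0.1, 0.1]
gripper_width: 0.0876
```

Emit:
{"method": "play_rows", "body": {"series": [0,0.016,0.035,0,0,0.016,0.035,0,0,0.016,0.035,0,0,0.016,0.035,0,0,0.016,0.035,0]}}

```text
time_s: 1.7
tcp_pos: [0.3387, 0.3173, 0.2022]
eef_rot: [150.3, 89.9, 64.1]
contact_force: [0.3, 0.0, 0.5]
gripper_width: 0.0876
```

Emit:
{"method": "play_rows", "body": {"series": [0,0.016,0.035,0,0,0.016,0.035,0,0,0.016,0.035,0,0,0.016,0.035,0,0,0,0,0]}}

```text
time_s: 2.12
tcp_pos: [0.4133, 0.179, 0.2021]
eef_rot: [24.8, 90.0, -61.7]
contact_force: [-0.5, -0.4, 0.3]
gripper_width: 0.0877
```

```bash
python3 -c "
from h import *
go(.4295,.1485,.062,4)
c=capture('wrist');cv2.imwrite('pics/w1.png',c['img'])
c=capture('top');crop(c,'t5.png',170,120,180,130,4)"
```

```text
t 2.12 tcp [0.4133 0.179  0.2021] psi 3.5 tilt 0.03 tool delta [0.1401 0.0143 0.0314] spin -0.009 J [ 48.7  -1.2 -26.2   0.  -65.1  44.8] w 0.0877 F [-0.5 -0.4  0.3]
```

View pics/w1.png

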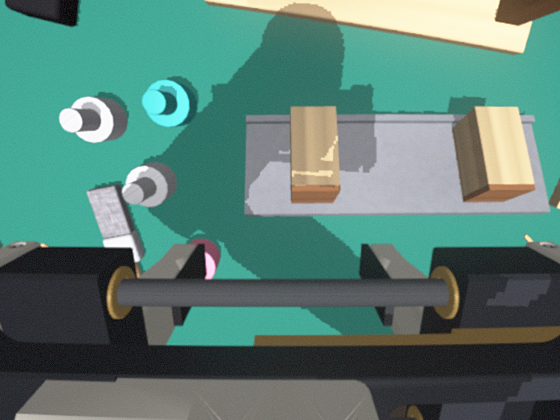

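View pics/t5.png

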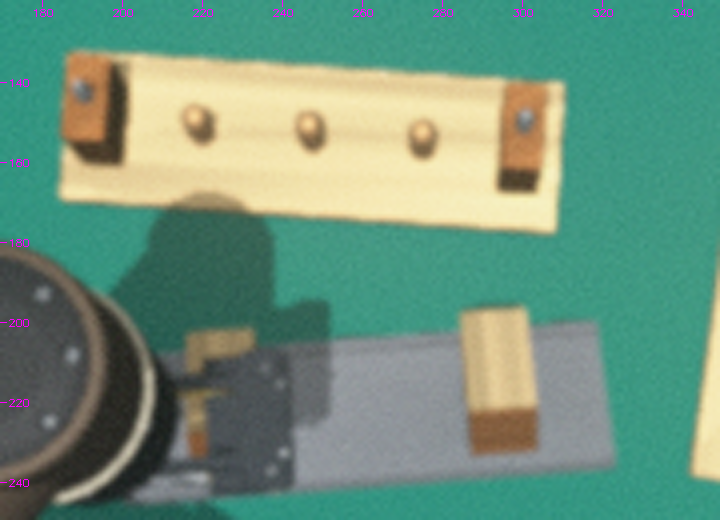

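Emit:
{"method": "play_rows", "body": {"series": [0.02,0.0143,0.0314,-0.009,0.04,0,0,0,0.04,0,0,0,0.02,0,0,0,0.01,0,0,0]}}

```text
time_s: 2.63
tcp_pos: [0.4262, 0.1529, 0.0688]
eef_rot: [-57.3, 89.7, -142.9]
contact_force: [-0.1, -0.3, -0.1]
gripper_width: 0.0877
```

```bash
python3 -c "
from h import *
go(.4295,.1485,.062,4)
c=capture('wrist');cv2.imwrite('pics/w2.png',c['img'])
c=capture('scene');crop(c,'s4.png',250,140,150,120,5)"
```

```text
t 2.63 tcp [0.4262 0.1529 0.0688] psi 4.39 tilt 0.27 tool delta [0.0068 0.003  0.0047] spin 0.007 J [ 44.8   7.6 -36.6  -0.  -46.   49.7] w 0.0877 F [-0.1 -0.3 -0.1]
```

View pics/w2.png

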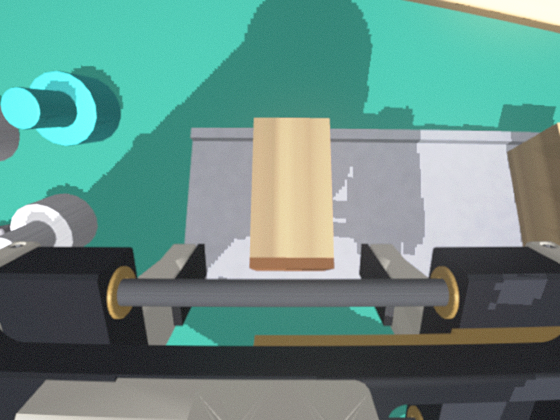

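View pics/s4.png

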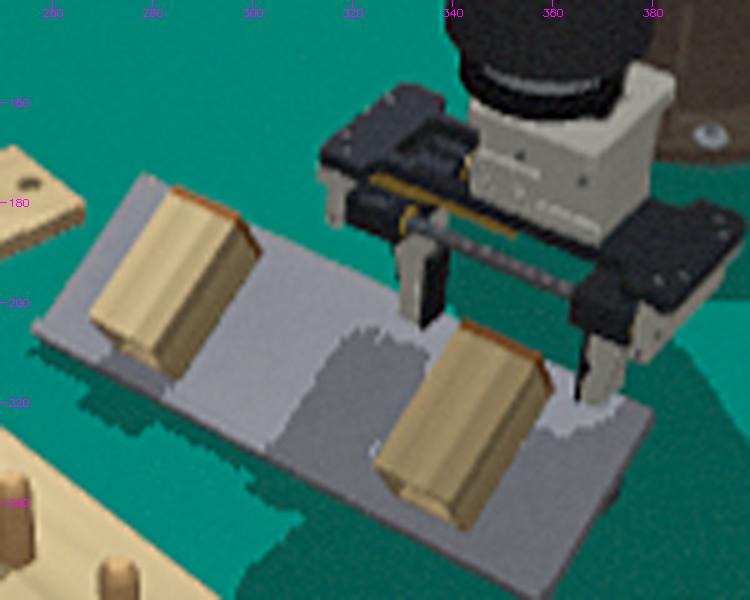

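Emit:
{"method": "play_rows", "body": {"series": [0,0,0,0,0,0,0,0,0,0,0,0,0,0,0,0,0,0,0,0]}}

```text
time_s: 3.15
tcp_pos: [0.4286, 0.1539, 0.0726]
eef_rot: [129.7, 89.9, 44.2]
contact_force: [-0.3, -0.4, 0.3]
gripper_width: 0.088
```

```bash
python3 -c "
from h import *
go(.4295,.1485,.062,4)"
```

```text
t 3.15 tcp [0.4286 0.1539 0.0726] psi 4.48 tilt 0.1 tool delta [0.0106 0.0005 0.0054] spin 0.008 J [ 44.7   7.3 -36.3   0.  -46.2  49.8] w 0.088 F [-0.3 -0.4  0.3]
```

Emit:
{"method": "play_rows", "body": {"series": [0.006,0,0.0054,0.008,0.0045,0,0,0,0,0,0,0,0,0,0,0,0,0,0,0]}}

```text
time_s: 3.57
tcp_pos: [0.4287, 0.1479, 0.0612]
eef_rot: [-33.4, 90.0, -119.4]
contact_force: [-0.4, -0.8, 0.4]
gripper_width: 0.0874
```

Emit:
{"method": "play_rows", "body": {"series": [0,0,0,0,0,0,0,0,0,0,0,0,0,0,0,0,0,0,0,0], "jaw": 0, "squeeze": 4}}

```text
time_s: 3.98
tcp_pos: [0.4287, 0.1481, 0.0614]
eef_rot: [132.0, 90.0, 46.0]
contact_force: [-0.3, -0.1, -1.2]
gripper_width: 0.0599
```

Emit:
{"method": "play_rows", "body": {"series": [0,0,0,0,0,0,0,0,0,0,0,0,0,0,0,0,0,0,0,0]}}

```text
time_s: 4.4
tcp_pos: [0.4286, 0.1481, 0.0614]
eef_rot: [160.4, 90.0, 74.4]
contact_force: [0.5, 0.5, -0.3]
gripper_width: 0.0457
```

```bash
python3 -c "
from h import *
go(.4295,.1485,.062,4)"
```

```text
t 4.4 tcp [0.4286 0.1481 0.0614] psi 4.02 tilt 0.0 tool delta [-0.0006  0.0009 -0.0004] spin 0.0 J [ 44.1   8.2 -37.2  -0.  -44.6  49.9] w 0.0457 F [ 0.5  0.5 -0.3]
```

Emit:
{"method": "play_rows", "body": {"series": [-0.0044,0.0055,0,0,-0.0039,0.0058,0,0,-0.0033,0.0062,0,0,-0.0028,0.0064,0,0,-0.0023,0.0066,0,0]}}

```text
time_s: 4.82
tcp_pos: [0.4601, 0.1503, 0.0786]
eef_rot: [120.2, 90.0, 34.2]
contact_force: [-0.6, -0.2, 0.3]
gripper_width: 0.0459
```

```bash
python3 -c "
from h import *
go(.4295,.1485,.062,4)
c=capture('wrist');cv2.imwrite('pics/w3.png',c['img'])
c=capture('scene');crop(c,'s5.png',270,140,130,120,6)"
```

```text
t 4.82 tcp [0.4601 0.1503 0.0786] psi 4.02 tilt 0.03 tool delta [ 0.0165 -0.0306 -0.0003] spin 0.0 J [ 41.4   9.6 -32.5   0.  -47.9  52.6] w 0.0459 F [-0.6 -0.2  0.3]
```

View pics/s5.png

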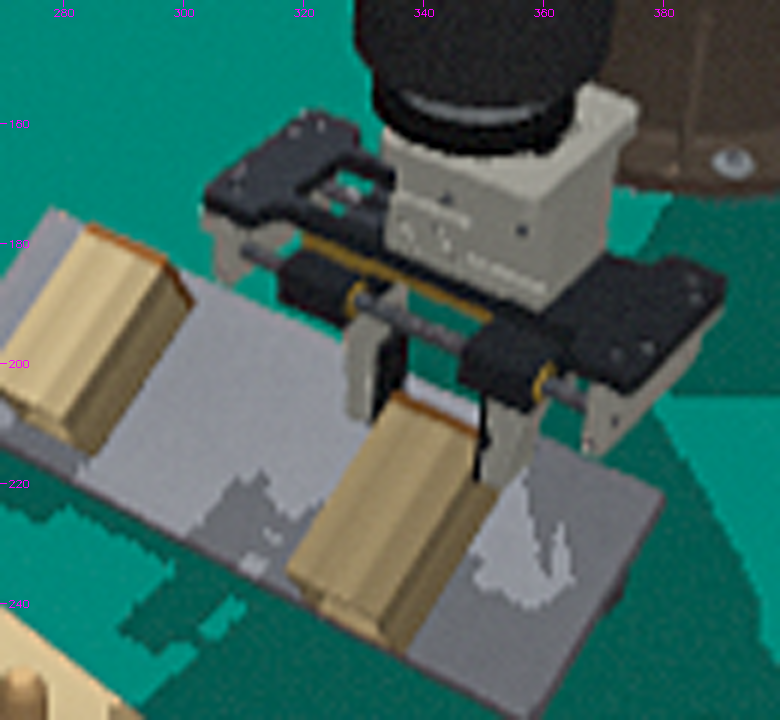

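View pics/w3.png

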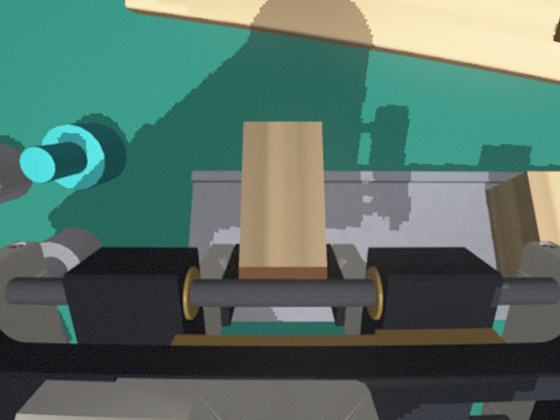

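Emit:
{"method": "play_rows", "body": {"series": [-0.02,0,0,0.074,-0.02,0,0,0.074,-0.02,0,0,0,-0.01,0,0,0,0,0,0,0]}}

```text
time_s: 5.33
tcp_pos: [0.4602, 0.1509, 0.1501]
eef_rot: [130.6, 89.8, 36.1]
contact_force: [0.2, 0.6, -0.4]
gripper_width: 0.046
```

```bash
python3 -c "
from h import *
go(.541,.2464,.15,-4.5)
c=capture('scene');crop(c,'s6.png',270,100,130,150,5)"
```

```text
t 5.33 tcp [0.4602 0.1509 0.1501] psi -4.42 tilt 0.23 tool delta [ 0.0006  0.0732 -0.1014] spin 0.001 J [ 41.5   4.7 -27.2   0.  -57.8  44.1] w 0.046 F [ 0.2  0.6 -0.4]
```

View pics/s6.png

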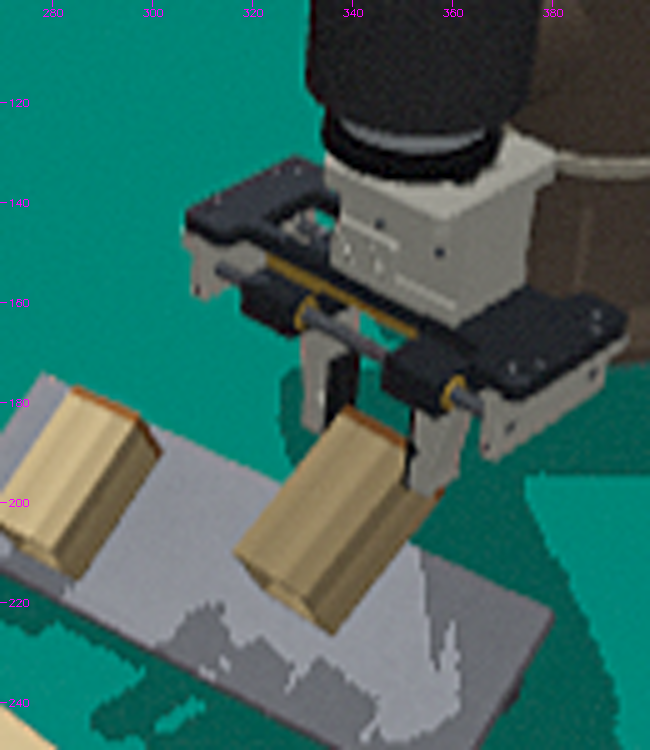

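Emit:
{"method": "play_rows", "body": {"series": [0,0.0146,-0.0203,0,0,0.0146,-0.0203,0,0,0.0146,-0.0203,0,0,0.0146,-0.0203,0,0,0.0146,-0.0203,0]}}

```text
time_s: 5.8
tcp_pos: [0.5396, 0.2461, 0.146]
eef_rot: [-54.1, 89.9, -148.5]
contact_force: [0.4, -0.4, -0.5]
gripper_width: 0.046
```

Emit:
{"method": "play_rows", "body": {"series": [0.02,0,0,0,0.02,0,0,0,0.02,0,0,0,0.022,0,0,0,0,0,0,0]}}

```text
time_s: 6.22
tcp_pos: [0.5362, 0.2432, 0.06]
eef_rot: [-51.3, 89.4, -145.8]
contact_force: [-1.8, -0.4, -1.4]
gripper_width: 0.0456
```

```bash
python3 -c "
from h import *
go(.541,.2464,.066,-4.5)
c=capture('scene');crop(c,'s7.png',230,150,190,150,4)
c=capture('top');crop(c,'t7.png',150,110,150,120,5)"
```

```text
t 6.22 tcp [0.5362 0.2432 0.06  ] psi -4.51 tilt 0.55 tool delta [-0.0061  0.0045 -0.0035] spin -0.0 J [ 43.3  20.2 -20.2  -0.1 -50.2  42.2] w 0.0456 F [-1.8 -0.4 -1.4]
```

View pics/s7.png

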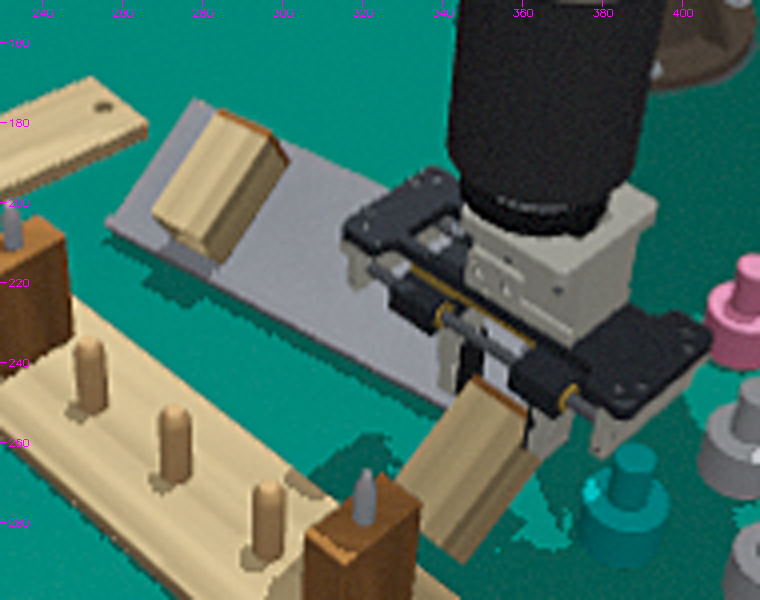

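View pics/t7.png

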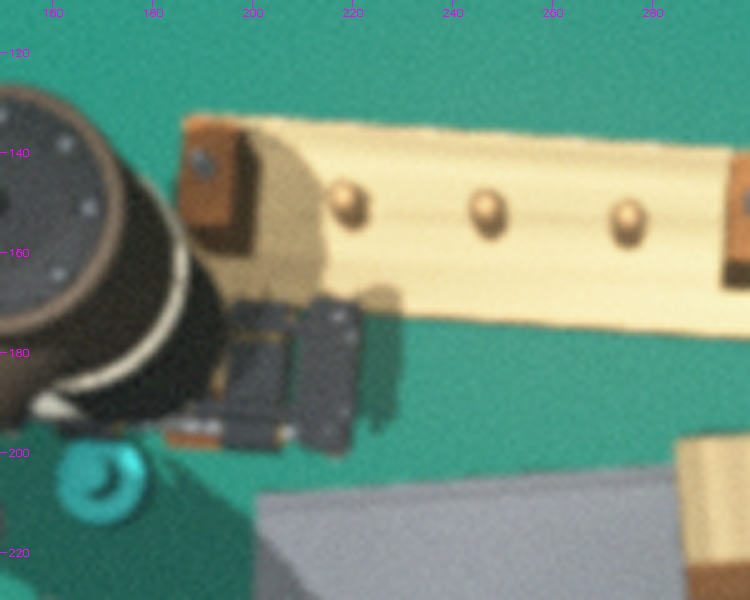

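Emit:
{"method": "play_rows", "body": {"series": [-0.006,0.002,0,0,-0.005,0.005,0,0,-0.005,0.006,0,0,-0.006,0.006,0,0,-0.006,0.006,0,0]}}

```text
time_s: 6.73
tcp_pos: [0.5652, 0.2439, 0.0957]
eef_rot: [160.3, 89.9, 65.8]
contact_force: [-2.7, 1.0, 0.5]
gripper_width: 0.0456
```

```bash
python3 -c "
from h import *
go(.541,.2464,.066,-4.5)
c=capture('scene');crop(c,'s8.png',280,160,150,130,5)"
```

```text
t 6.73 tcp [0.5652 0.2439 0.0957] psi -4.47 tilt 0.06 tool delta [ 0.0297 -0.0243 -0.0006] spin 0.001 J [ 41.5  19.9 -15.1  -0.  -54.9  44.1] w 0.0456 F [-2.7  1.   0.5]
```

View pics/s8.png

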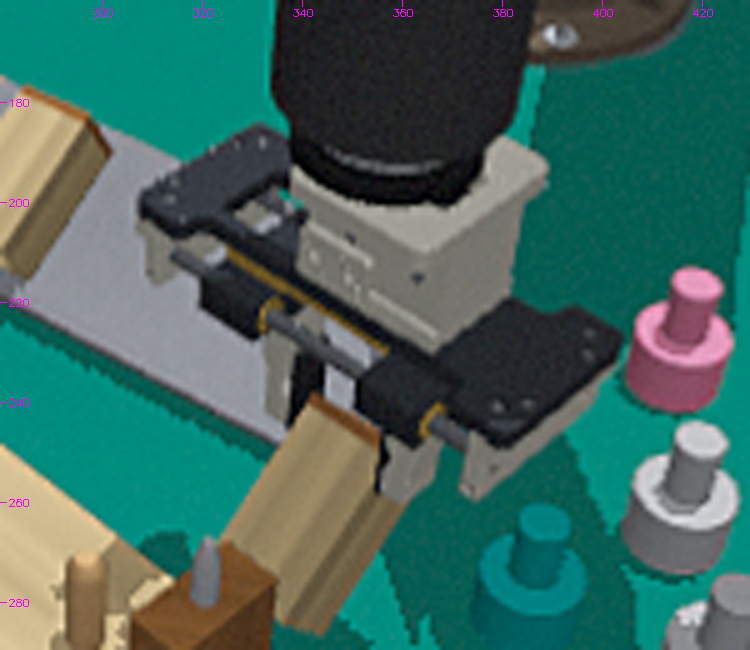

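Emit:
{"method": "play_rows", "body": {"series": [-0.007,0.007,0,0,-0.007,0.007,0,0,-0.007,0.006,0,0,-0.006,0.005,0,0,-0.006,0.004,0,0]}}

```text
time_s: 7.2
tcp_pos: [0.5944, 0.2413, 0.1276]
eef_rot: [66.7, 90.0, -27.8]
contact_force: [-0.3, -0.1, -0.7]
gripper_width: 0.0459
```

```bash
python3 -c "
from h import *
go(.60,.2417,.13,-4.5)
c=capture('scene');crop(c,'s9.png',270,160,160,130,5)"
```

```text
t 7.2 tcp [0.5944 0.2413 0.1276] psi -4.47 tilt 0.01 tool delta [-0.0024  0.0056 -0.0008] spin 0.0 J [ 39.5  20.5  -9.5   0.  -60.   46. ] w 0.0459 F [-0.3 -0.1 -0.7]
```

View pics/s9.png

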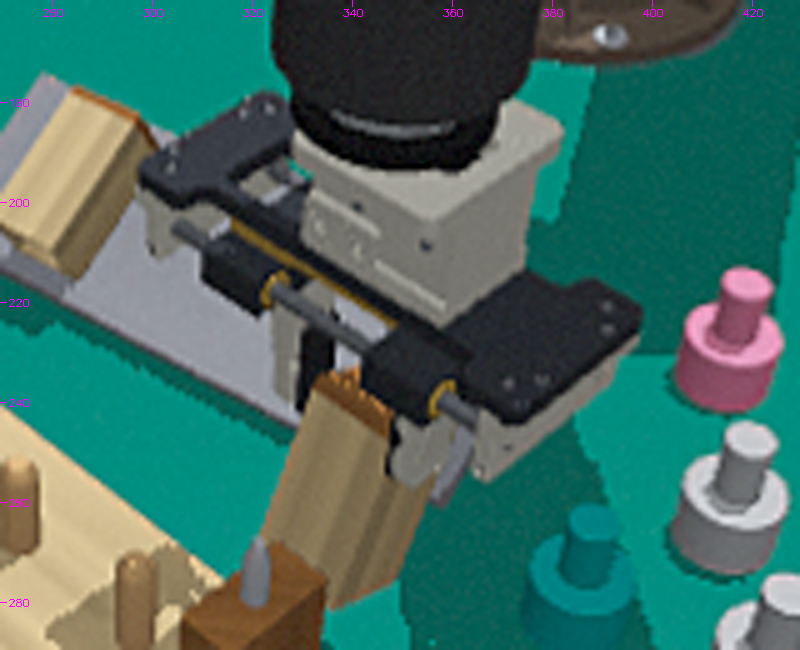

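Emit:
{"method": "play_rows", "body": {"series": [-0.004,0.004,0,0,-0.003,0.004,0,0,-0.002,0.004,0,0,-0.001,0.003,0,0,0,0,0,0]}}

```text
time_s: 7.67
tcp_pos: [0.6091, 0.2403, 0.1371]
eef_rot: [90.4, 90.0, -4.1]
contact_force: [-0.9, -0.5, -1.2]
gripper_width: 0.046
```

```bash
python3 -c "
from h import *
go(.60,.2417,.13,-4.5)
c=capture('scene');crop(c,'s10.png',270,160,160,130,5)"
```

```text
t 7.67 tcp [0.6091 0.2403 0.1371] psi -4.46 tilt 0.02 tool delta [ 0.0071 -0.0092 -0.0007] spin 0.001 J [ 38.6  21.2  -7.1   0.  -61.7  47. ] w 0.046 F [-0.9 -0.5 -1.2]
```

View pics/s10.png

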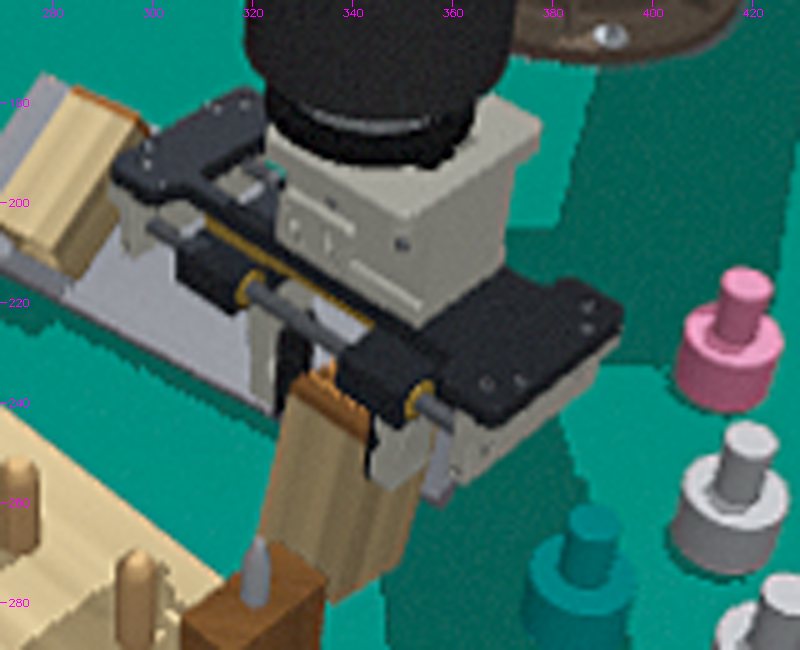

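Emit:
{"method": "play_rows", "body": {"series": [0,0.003,0,0,0,0.002,0,0,0,0,0,0,-0.015,-0.015,0,0,-0.02,-0.02,0,0]}}

```text
time_s: 8.13
tcp_pos: [0.578, 0.2418, 0.1697]
eef_rot: [-47.3, 89.7, -141.8]
contact_force: [0.5, 0.3, 0.3]
gripper_width: 0.046
```

```bash
python3 -c "
from h import *
go(.6445,.0897,.175,-4.5)"
```

```text
t 8.13 tcp [0.578  0.2418 0.1697] psi -4.53 tilt 0.26 tool delta [-0.0051  0.0783  0.1463] spin -0.001 J [ 40.5  17.4  -8.2  -0.  -64.7  45. ] w 0.046 F [0.5 0.3 0.3]
```

Emit:
{"method": "play_rows", "body": {"series": [-0.005,0.015,0.03,0,0,0.015,0.03,0,0,0.015,0.03,0,0,0.015,0.03,0,0,0.016,0.025,0]}}

```text
time_s: 8.55
tcp_pos: [0.6433, 0.0905, 0.1775]
eef_rot: [114.6, 90.0, 20.2]
contact_force: [0.9, 0.6, -0.6]
gripper_width: 0.0461
```

Emit:
{"method": "play_rows", "body": {"series": [0,0,0,0,0,0,0,0,0,0,0,0,0,0,0,0,0,0,0,0]}}

```text
time_s: 8.97
tcp_pos: [0.6428, 0.0932, 0.1772]
eef_rot: [146.3, 90.0, 51.9]
contact_force: [-0.4, -0.0, -0.3]
gripper_width: 0.0463
```

```bash
python3 -c "
from h import *
go(.6445,.0897,.175,-4.5)
c=capture('scene');crop(c,'s11.png',215,130,150,150,5)
c=capture('wrist');cv2.imwrite('pics/w4.png',c['img'])"
```

```text
t 8.97 tcp [0.6428 0.0932 0.1772] psi -4.38 tilt 0.01 tool delta [0.0022 0.0019 0.0034] spin 0.002 J [ 25.4  19.1  -4.8  -0.  -66.1  60.2] w 0.0463 F [-0.4 -0.  -0.3]
```

View pics/s11.png

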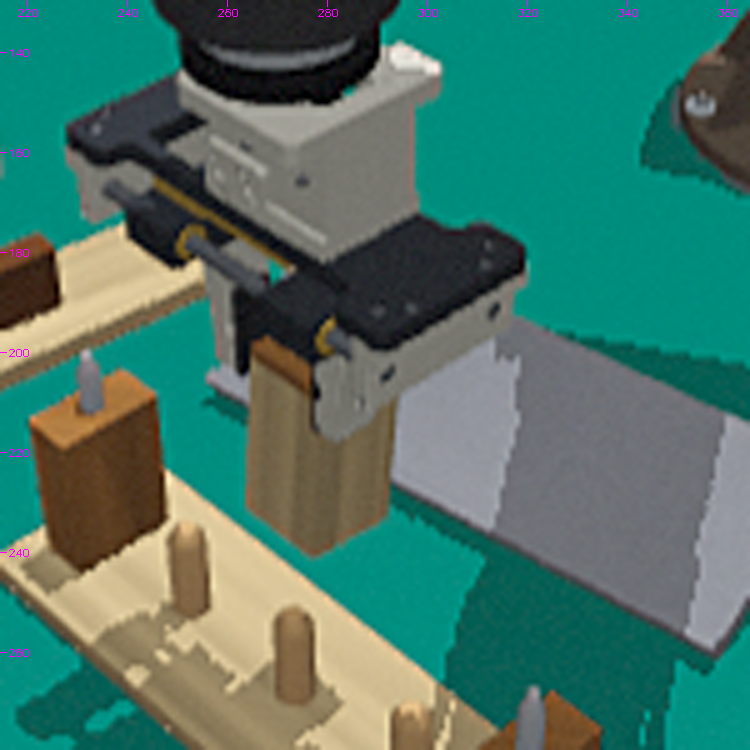

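View pics/w4.png

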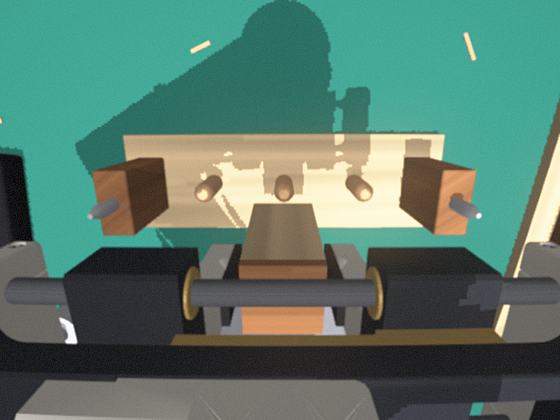

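```bash
python3 -c "
from h import *
w=capture('wrist');s=capture('scene')
print(tri([w,s],[(248,205),(277.1,240.5)]),tri([w,s],[(315,205),(263.9,231.5)]))
for z in(.115,.12,.125):
  print(z,[pz(s,*p,z)[:2] for p in((263.9,231.5),(277.1,240.5),(292.1,233.5))],pz(w,248,205,z)[:2],pz(w,315,205,z)[:2])
print(pz(w,242,261,.209),pz(w,322,261,.209))
"
```

```text
[0.6585 0.1172 0.1337] [0.6498 0.0651 0.121 ]
0.115 [array([0.6449, 0.0606]), array([0.6456, 0.1037]), array([0.606 , 0.1136])] [0.653 0.12 ] [0.6486 0.0642]
0.12 [array([0.6485, 0.0646]), array([0.6492, 0.1073]), array([0.6099, 0.1171])] [0.6543 0.1193] [0.6501 0.0647]
0.125 [array([0.652 , 0.0685]), array([0.6527, 0.1109]), array([0.6137, 0.1206])] [0.6557 0.1186] [0.6515 0.0651]
[0.6476 0.1137 0.209 ] [0.6442 0.0703 0.209 ]
```

```bash
python3 -c "
from h import *
w=capture('wrist');s=capture('scene')
crop(w,'w5.png',220,190,120,150,5)
crop(s,'s12.png',255,180,50,70,10)
print(tri([w,s],[(322,261),(264.5,198.5)]))
"
```

```text
[0.6486 0.0716 0.2202]
```

View pics/w5.png

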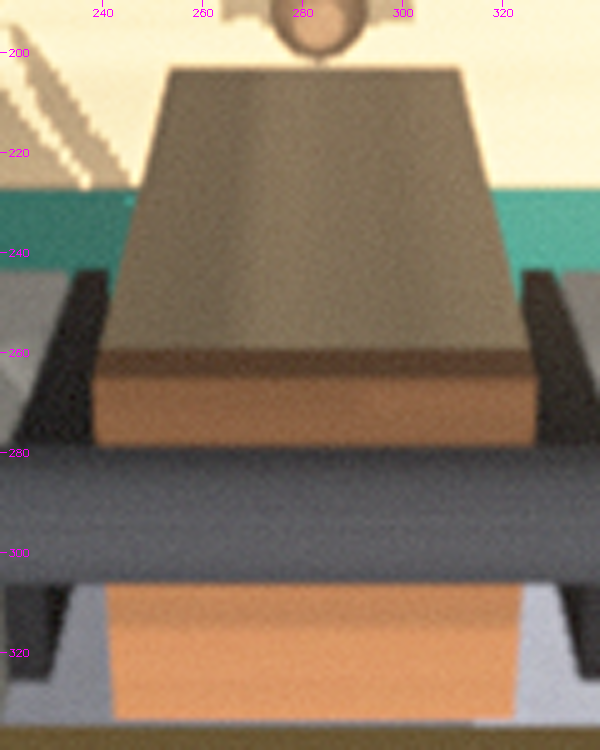

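View pics/s12.png

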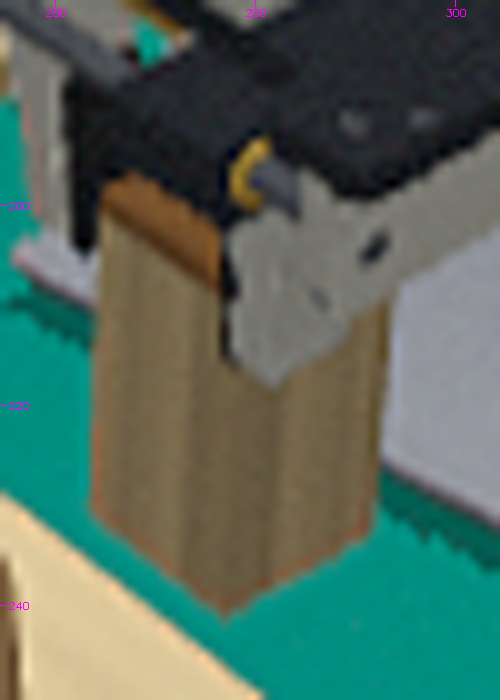

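```bash
cat > fitpot.py <<'E'
from h import *
from scipy.optimize import least_squares
L=dict
def model(p): # p: mouth centre, rotvec. upright-inverted frame: local x fwd, y left, z up from mouth
    Rm=R.from_euler("zyx",p[3:]).as_matrix()
    a=.023;loc={}
    for sx in(1,-1):
        for sy in(1,-1):
            for z,n in((0,'m'),(.09,'t')): loc[n+('+' if sx>0 else '-')+('+' if sy>0 else '-')]=np.array(p[:3])+Rm@np.array([sx*a,sy*a,z])
    return loc
def fit(obs,p0):
    def f(p):
        m=model(p);return np.concatenate([proj(c,m[k])[0]-uv for c,k,uv in obs])
    r=least_squares(f,p0,loss="soft_l1");print("pot mouth",r.x[:3],"yaw,pitch,roll",np.degrees(r.x[3:]).round(1),"res",r.fun.round(1));return r.x
E
python3 -c "
from fitpot import *
w=capture('wrist');s=capture('scene')
o=[(w,'m++',(253.1,203.1)),(w,'m+-',(311.5,203.1)),(w,'t++',(238.1,264.9)),(w,'t+-',(327.1,264.9)),(w,'t-+',(242.1,333.1)),(w,'t--',(322.5,333.1)),(s,'m+-',(263.7,231)),(s,'m++',(277,240.7)),(s,'m-+',(291.5,232.5)),(s,'t+-',(264.8,198.5))]
fit(o,[.63,.09,.12,-.08,0,0])
"
```

```text
pot mouth [0.633  0.0924 0.1254] yaw,pitch,roll [-4.6 -5.1 -0.3] res [ 0.   0.1 -0.2  0.2  0.  -0.1 -0.1 -0.   0.3  0.2 -0.2  0.2 -0.7  0.
 -0.6  0.7 -0.   0.4 -1.   0.2]
```

Emit:
{"method": "play_rows", "body": {"series": [0,0.0117,0.0018,0,0.02,0,0,0,0.02,0,0,0,0.02,0,0,0,0,0,0,0]}}

```text
time_s: 9.78
tcp_pos: [0.652, 0.0888, 0.1127]
eef_rot: [-72.2, 89.6, -166.7]
contact_force: [-1.9, -0.3, -2.1]
gripper_width: 0.0458
```

```bash
python3 -c "
from h import *
go(.6545,.0899,.069,-4.5)
c=capture('scene');crop(c,'s13.png',215,150,150,150,5)"
```

```text
t 9.78 tcp [0.652  0.0888 0.1127] psi -4.51 tilt 0.39 tool delta [ 0.0436  0.0027 -0.0014] spin -0.0 J [ 24.7  22.9  -7.9  -0.1 -59.6  60.9] w 0.0458 F [-1.9 -0.3 -2.1]
```

View pics/s13.png

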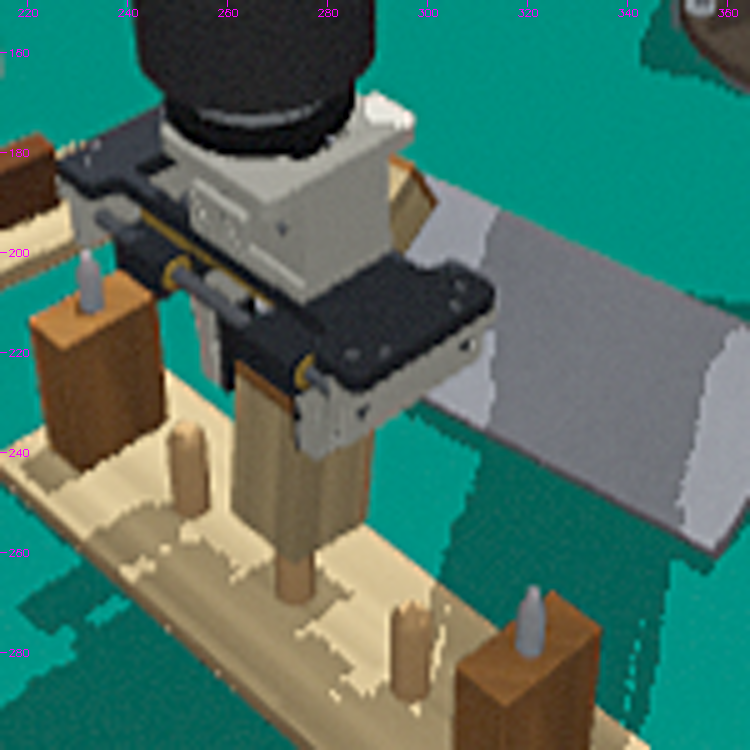

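Emit:
{"method": "play_rows", "body": {"series": [0.013,0.001,0,0,0.013,0.001,0,0,0.01,0,0,0,0.006,0,0,0,0,0,0,0]}}

```text
time_s: 10.25
tcp_pos: [0.6562, 0.0892, 0.0744]
eef_rot: [-63.2, 89.9, -157.6]
contact_force: [-0.3, -0.3, -0.4]
gripper_width: 0.0464
```

Emit:
{"method": "play_rows", "body": {"series": [0,0,0,0,0,0,0,0,0,0,0,0,0,0,0,0,0,0,0,0]}}

```text
time_s: 10.67
tcp_pos: [0.6569, 0.0894, 0.0756]
eef_rot: [115.2, 90.0, 20.8]
contact_force: [0.5, 1.0, -1.4]
gripper_width: 0.0458
```

```bash
python3 -c "
from h import *
go(.6545,.0899,.069,-4.5)
c=capture('scene');crop(c,'s14.png',215,170,150,120,5)"
```

```text
t 10.67 tcp [0.6569 0.0894 0.0756] psi -4.45 tilt 0.05 tool delta [ 0.0066 -0.0024 -0.0003] spin 0.001 J [ 24.6  25.  -10.    0.  -55.   61. ] w 0.0458 F [ 0.5  1.  -1.4]
```

View pics/s14.png

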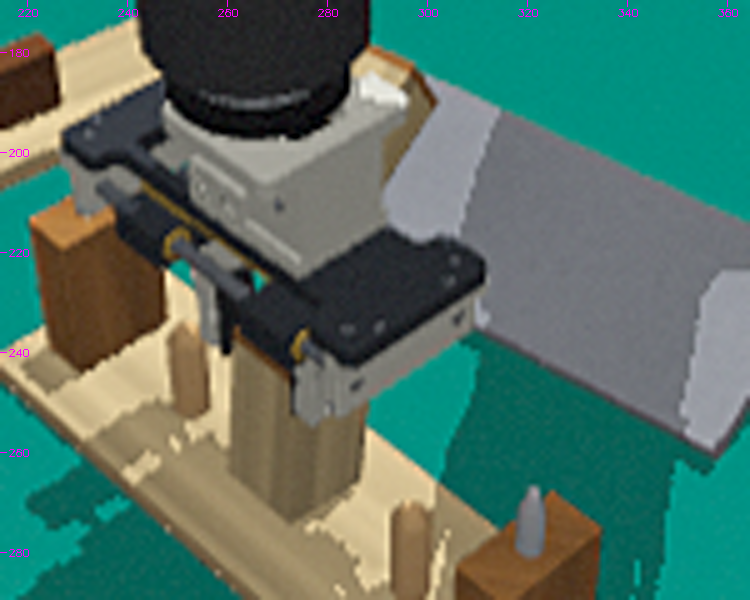

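Emit:
{"method": "play_rows", "body": {"series": [0.004,-0.002,0,0,0.003,0,0,0,0.002,0,0,0,0.001,0,0,0,0,0,0,0]}}

```text
time_s: 11.13
tcp_pos: [0.656, 0.0896, 0.0659]
eef_rot: [98.0, 89.8, 3.6]
contact_force: [2.1, -0.2, 3.7]
gripper_width: 0.0459
```

Emit:
{"method": "play_rows", "body": {"series": [0,0,0,0,0,0,0,0,0,0,0,0,0,0,0,0,0,0,0,0], "jaw": 66}}

```text
time_s: 11.55
tcp_pos: [0.6543, 0.0894, 0.0647]
eef_rot: [-69.6, 90.0, -164.1]
contact_force: [-0.1, -0.5, 0.3]
gripper_width: 0.0577
```

Emit:
{"method": "play_rows", "body": {"series": [-0.01,0,0,0,-0.02,0,0,0,-0.03,0,0,0,-0.03,0,0,0,-0.02,0,0,0]}}

```text
time_s: 11.97
tcp_pos: [0.6556, 0.0895, 0.1791]
eef_rot: [102.7, 89.8, 8.2]
contact_force: [0.9, 0.0, 1.2]
gripper_width: 0.0578
```

```bash
python3 -c "
from h import *
go(.44,-.03,.20,4)
c=capture('scene');crop(c,'s15.png',190,150,180,150,4)
c=capture('wrist');cv2.imwrite('pics/w6.png',c['img'])"
```

```text
t 11.97 tcp [0.6556 0.0895 0.1791] psi -4.43 tilt 0.19 tool delta [-0.0217 -0.2057  0.1358] spin -0.147 J [ 24.7  20.   -3.2   0.1 -66.6  60.9] w 0.0578 F [0.9 0.  1.2]
```

View pics/s15.png

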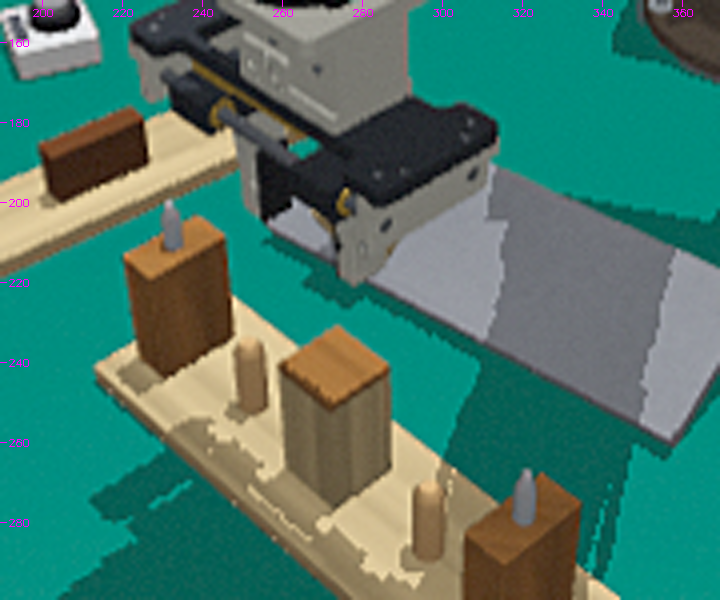

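View pics/w6.png

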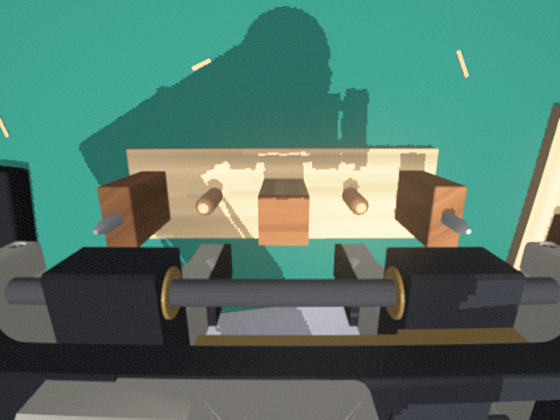

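Emit:
{"method": "play_rows", "body": {"series": [-0.02,0,0,-0.074,0,0,0,-0.074,0,-0.035,0.02,0,0,-0.035,0.02,0,0,-0.035,0.02,0], "jaw": 100}}

```text
time_s: 12.48
tcp_pos: [0.5524, 0.0216, 0.1942]
eef_rot: [-77.9, 89.9, -163.9]
contact_force: [0.5, -0.4, 1.3]
gripper_width: 0.0845
```

```bash
python3 -c "
from h import *
go(.4415,-.0415,.16,4)
s=capture('scene');print(pz(s,273,241.75,.105))
crop(s,'s16.png',190,130,180,150,4)
c=capture('top');crop(c,'t16.png',240,120,180,130,4)"
```

```text
t 12.48 tcp [0.5524 0.0216 0.1942] psi 4.05 tilt 0.09 tool delta [ 0.0344 -0.1151  0.0551] spin 0.001 J [ 22.5   9.4 -15.5  -0.  -65.2  71.5] w 0.0845 F [ 0.5 -0.4  1.3]
[0.6478 0.0924 0.105 ]
```

View pics/t16.png

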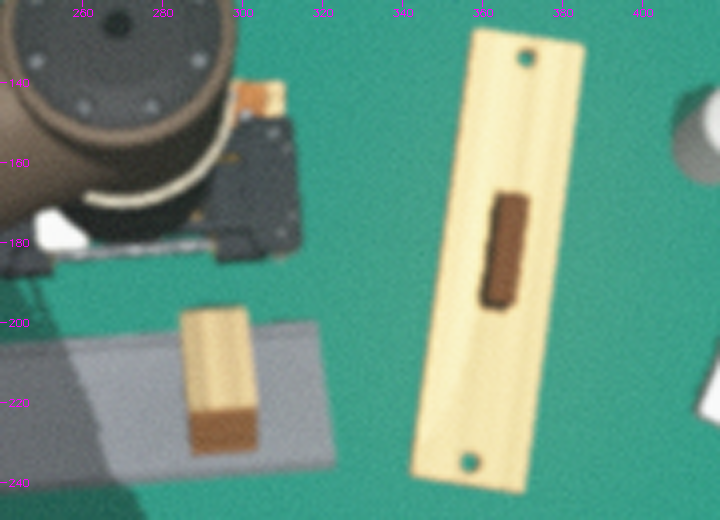

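View pics/s16.png

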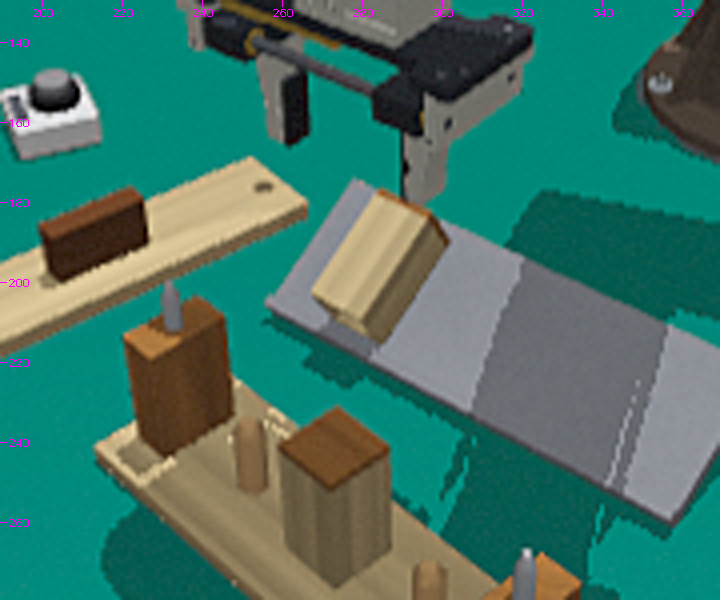

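Emit:
{"method": "play_rows", "body": {"series": [0,-0.029,0.0138,0,0,-0.029,0.0138,0,0,-0.029,0.0138,0,0,-0.028,0.0137,0,0,0,0,0]}}

```text
time_s: 13.0
tcp_pos: [0.4387, -0.0427, 0.1952]
eef_rot: [-132.1, 89.9, 141.8]
contact_force: [-0.2, -0.2, 0.2]
gripper_width: 0.0874
```

Emit:
{"method": "play_rows", "body": {"series": [0.03,0,0,0,0.03,0,0,0,0.02,0,0,0,0.02,0,0,0,0.01,0,0,0]}}

```text
time_s: 13.42
tcp_pos: [0.4419, -0.041, 0.083]
eef_rot: [-83.6, 89.8, -169.6]
contact_force: [0.5, -0.1, -0.3]
gripper_width: 0.0877
```

```bash
python3 -c "
from h import *
go(.4415,-.0415,.061,4)
c=capture('wrist');cv2.imwrite('pics/w7.png',c['img'])"
```

```text
t 13.42 tcp [ 0.4419 -0.041   0.083 ] psi 4.0 tilt 0.16 tool delta [ 0.022  -0.0004  0.0004] spin 0.0 J [ 20.3   5.6 -36.7  -0.  -47.9  73.8] w 0.0877 F [ 0.5 -0.1 -0.3]
```

View pics/w7.png

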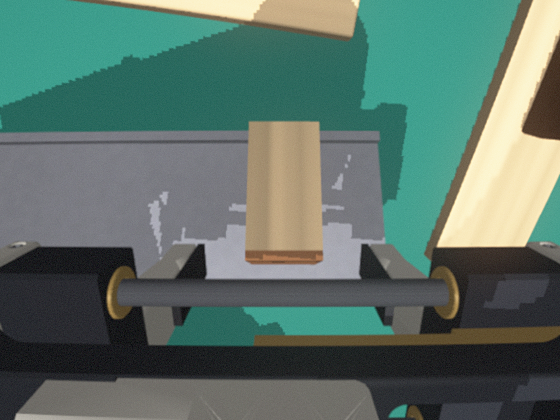

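Emit:
{"method": "play_rows", "body": {"series": [0.01,0,0,0,0.008,0,0,0,0,0,0,0,0,0,0,0,0,0,0,0]}}

```text
time_s: 13.88
tcp_pos: [0.4437, -0.0407, 0.0676]
eef_rot: [95.1, 90.0, 9.2]
contact_force: [-0.3, -0.0, 0.2]
gripper_width: 0.0877
```

```bash
python3 -c "
from h import *
go(.4415,-.0415,.061,4)"
```

```text
t 13.88 tcp [ 0.4437 -0.0407  0.0676] psi 4.03 tilt 0.04 tool delta [ 0.0066 -0.0022  0.0007] spin 0.001 J [ 20.3   6.9 -37.8   0.  -45.3  73.8] w 0.0877 F [-0.3 -0.   0.2]
```

Emit:
{"method": "play_rows", "body": {"series": [0.006,-0.001,0.0007,0,0,0,0,0,0,0,0,0,0,0,0,0,0,0,0,0], "jaw": 0}}

```text
time_s: 14.3
tcp_pos: [0.4424, -0.0415, 0.0612]
eef_rot: [90.6, 90.0, 4.6]
contact_force: [0.5, -0.6, 0.5]
gripper_width: 0.0598
```

Emit:
{"method": "play_rows", "body": {"series": [0,0,0,0,0,0,0,0,0,0,0,0,0,0,0,0,0,0,0,0]}}

```text
time_s: 14.72
tcp_pos: [0.4424, -0.0415, 0.0611]
eef_rot: [96.5, 90.0, 10.5]
contact_force: [-0.4, -0.2, 1.6]
gripper_width: 0.0459
```

Emit:
{"method": "play_rows", "body": {"series": [-0.02,0.0,0,0,-0.02,0,0,0,-0.02,0,0,0.074,-0.02,0,0,0.074,-0.01,0,0,0]}}

```text
time_s: 15.13
tcp_pos: [0.4431, -0.0414, 0.1533]
eef_rot: [104.5, 89.9, 9.8]
contact_force: [0.1, 0.3, -1.1]
gripper_width: 0.0461
```

```bash
python3 -c "
from h import *
go(.525,-.046,.15,-4.5)
c=capture('wrist');cv2.imwrite('pics/w8.png',c['img'])"
```

```text
t 15.13 tcp [ 0.4431 -0.0414  0.1533] psi -4.7 tilt 0.15 tool delta [ 0.0035  0.0819 -0.0022] spin -0.004 J [ 20.2   0.6 -31.2   0.  -58.   65.1] w 0.0461 F [ 0.1  0.3 -1.1]
```

View pics/w8.png

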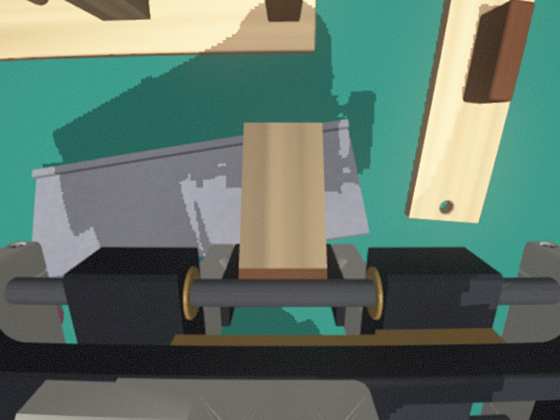

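Emit:
{"method": "play_rows", "body": {"series": [0,0.025,0,0,0,0.025,0,0,0.02,0.025,0.002,0,0.03,0,0,0,0.03,0,0,0]}}

```text
time_s: 15.6
tcp_pos: [0.5182, -0.0494, 0.0697]
eef_rot: [114.6, 89.9, 20.1]
contact_force: [0.7, 0.4, -2.0]
gripper_width: 0.0462
```

Emit:
{"method": "play_rows", "body": {"series": [0,0,0,0,0,0,0,0,0,0,0,0,0,0,0,0,0,0,0,0]}}

```text
time_s: 16.02
tcp_pos: [0.5181, -0.049, 0.0729]
eef_rot: [106.3, 89.8, 11.8]
contact_force: [1.1, 0.1, -1.1]
gripper_width: 0.0457
```

```bash
python3 -c "
from h import *
go(.518,-.0495,.066,-4.5)
c=capture('scene');crop(c,'s17.png',190,130,160,150,4)"
```

```text
t 16.02 tcp [ 0.5181 -0.049   0.0729] psi -4.43 tilt 0.19 tool delta [ 0.0069 -0.0001  0.0005] spin 0.001 J [ 16.2  13.1 -28.7   0.  -48.   69.3] w 0.0457 F [ 1.1  0.1 -1.1]
```

View pics/s17.png

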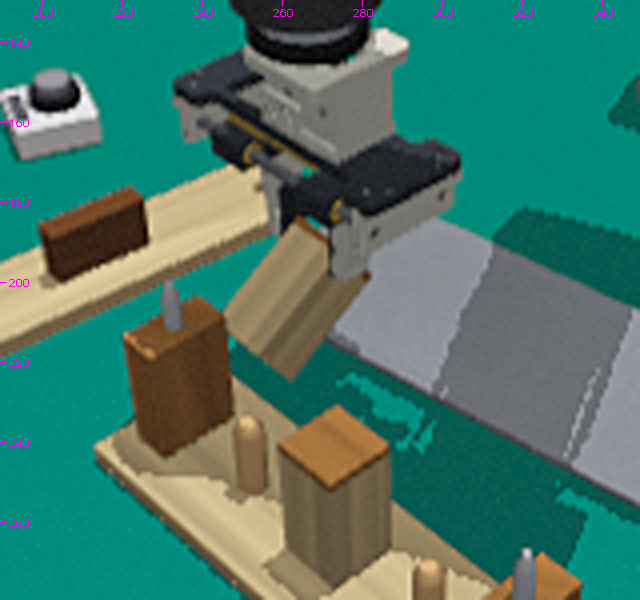

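Emit:
{"method": "play_rows", "body": {"series": [-0.004,0.006,0,0,-0.005,0.006,0,0,-0.005,0.007,0,0,-0.006,0.007,0,0,-0.006,0.007,0,0]}}

```text
time_s: 16.48
tcp_pos: [0.5502, -0.0521, 0.0978]
eef_rot: [-79.6, 90.0, -174.1]
contact_force: [-1.3, 0.1, 1.2]
gripper_width: 0.0458
```

Emit:
{"method": "play_rows", "body": {"series": [-0.007,0.007,0,0,-0.007,0.007,0,0,-0.007,0.006,0,0,-0.006,0.006,0,0,-0.005,0.005,0,0]}}

```text
time_s: 16.9
tcp_pos: [0.5817, -0.0544, 0.1299]
eef_rot: [99.9, 90.0, 5.4]
contact_force: [-0.7, 0.8, -1.1]
gripper_width: 0.0457
```

```bash
python3 -c "
from h import *
go(.5865,-.055,.137,-4.5)
c=capture('scene');crop(c,'s18.png',190,130,160,150,4)"
```

```text
t 16.9 tcp [ 0.5817 -0.0544  0.1299] psi -4.46 tilt 0.04 tool delta [-0.0071  0.0048  0.0003] spin 0.001 J [ 13.8  15.3 -16.8   0.  -57.8  71.7] w 0.0457 F [-0.7  0.8 -1.1]
```

View pics/s18.png

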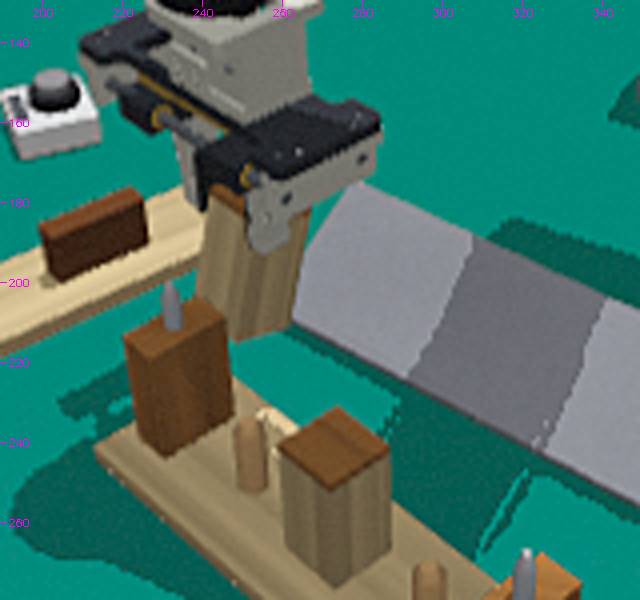

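Emit:
{"method": "play_rows", "body": {"series": [-0.002,0.003,0,0,-0.001,0.003,0,0,0,0.003,0,0,0,0.001,0,0,0,0,0,0]}}

```text
time_s: 17.37
tcp_pos: [0.5907, -0.0551, 0.1318]
eef_rot: [-75.9, 90.0, -170.3]
contact_force: [-0.3, 0.4, -1.0]
gripper_width: 0.0456
```

```bash
python3 -c "
from h import *
go(.5865,-.055,.137,-4.5)
c=capture('scene');crop(c,'s19.png',220,150,80,80,8)
c=capture('wrist');crop(c,'w9.png',210,180,140,160,4)"
```

```text
t 17.37 tcp [ 0.5907 -0.0551  0.1318] psi -4.46 tilt 0.02 tool delta [-0.0052 -0.0042  0.0002] spin 0.001 J [ 13.5  16.1 -15.5  -0.  -58.5  72. ] w 0.0456 F [-0.3  0.4 -1. ]
```

View pics/s19.png

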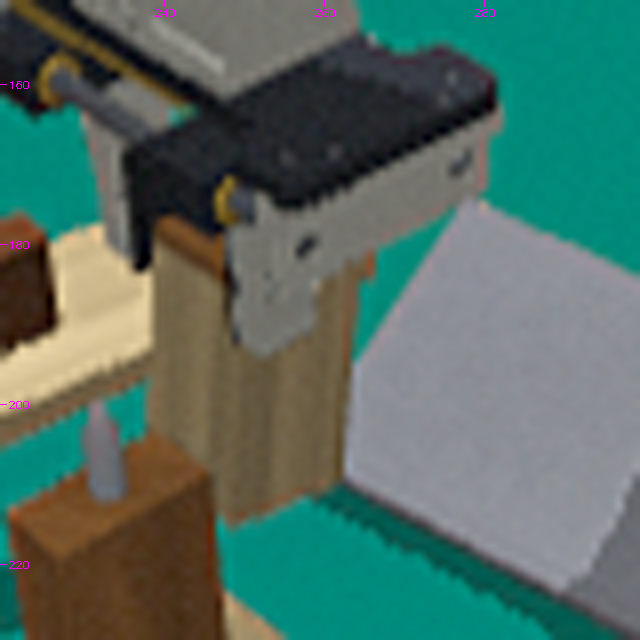

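View pics/w9.png

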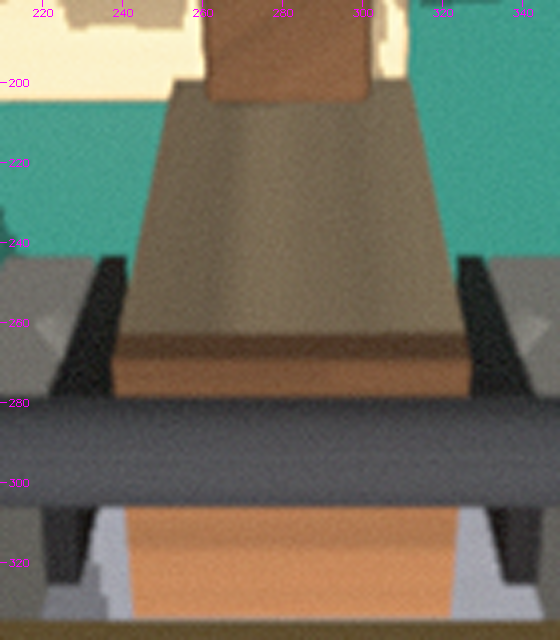

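```bash
python3 -c "
from fitpot import *
w=capture('wrist');s=capture('scene')
o=[(w,'m++',(253.3,200)),(w,'m+-',(311.5,199.5)),(w,'t++',(237.5,269)),(w,'t+-',(327,269)),(w,'t-+',(242.8,333.8)),(w,'t--',(322.5,333.8)),(s,'m++',(248.9,214.9)),(s,'m-+',(262.3,210.1))]
fit(o,[.58,-.05,.08,-.08,0,0])
"
```

```text
pot mouth [ 0.5841 -0.0558  0.0808] yaw,pitch,roll [-4.4 -8.3 -0.7] res [-0.3 -0.1  0.3  0.2  0.1  0.1 -0.1 -0.2  0.2  0.2 -0.3 -0.  -0.6  0.8
 -0.2 -0.4]
```

Emit:
{"method": "play_rows", "body": {"series": [-0.001,0.003,0,0,0,0.003,0,0,0,0,0,0,-0.015,-0.015,0,0,-0.025,-0.015,0,0]}}

```text
time_s: 17.98
tcp_pos: [0.5651, -0.0534, 0.1703]
eef_rot: [-78.3, 89.7, -172.8]
contact_force: [-0.3, -0.4, 0.1]
gripper_width: 0.0455
```

Emit:
{"method": "play_rows", "body": {"series": [-0.015,0,0,0.12,0,0,0,0.12,0,0,0,0.12,0,0,0,0.12,0,0,0,0.12]}}

```text
time_s: 18.4
tcp_pos: [0.567, -0.0532, 0.1884]
eef_rot: [144.2, 90.0, 15.0]
contact_force: [0.6, -0.1, 0.0]
gripper_width: 0.046
```

Emit:
{"method": "play_rows", "body": {"series": [0,0,0,0.12,0,0,0,0.12,0,0,0,0.12,0,0,0,0.12,0,0,0,0.12]}}

```text
time_s: 18.82
tcp_pos: [0.5669, -0.0532, 0.1881]
eef_rot: [171.8, 90.0, 8.3]
contact_force: [-0.8, -0.4, -1.1]
gripper_width: 0.0458
```

```bash
python3 -c "
from h import *
go(.6383,.0029,.19,-94.5)"
```

```text
t 18.82 tcp [ 0.5669 -0.0532  0.1881] psi -73.55 tilt 0.02 tool delta [-0.0018 -0.0336 -0.0843] spin 0.366 J [ 14.3  11.2 -14.1   0.  -64.7   2.1] w 0.0458 F [-0.8 -0.4 -1.1]
```

Emit:
{"method": "play_rows", "body": {"series": [0,0,0,0.122,0,0,0,0.122,0,0,0,0.122,0,-0.02,-0.022,0,0,-0.02,-0.022,0]}}

```text
time_s: 19.23
tcp_pos: [0.6139, -0.0168, 0.189]
eef_rot: [-161.7, 89.9, 14.0]
contact_force: [0.7, -0.4, -0.5]
gripper_width: 0.0463
```

Emit:
{"method": "play_rows", "body": {"series": [0,-0.02,-0.022,0,0,0,0,0,0,0,0,0,0,0,0,0,0,0,0,0]}}

```text
time_s: 19.65
tcp_pos: [0.6364, 0.0014, 0.1881]
eef_rot: [9.7, 90.0, -174.5]
contact_force: [-0.1, -0.2, -1.0]
gripper_width: 0.0459
```

```bash
python3 -c "
from h import *
go(.6383,.0029,.19,-94.5)
c=capture('scene');crop(c,'s20.png',210,130,100,100,7)
c=capture('wrist');crop(c,'w10.png',200,170,150,180,4)"
```

```text
t 19.65 tcp [0.6364 0.0014 0.1881] psi -94.2 tilt 0.01 tool delta [-0.0019 -0.0017 -0.0017] spin 0.005 J [ 17.7  17.5  -5.6  -0.  -66.9 -21.9] w 0.0459 F [-0.1 -0.2 -1. ]
```

View pics/s20.png

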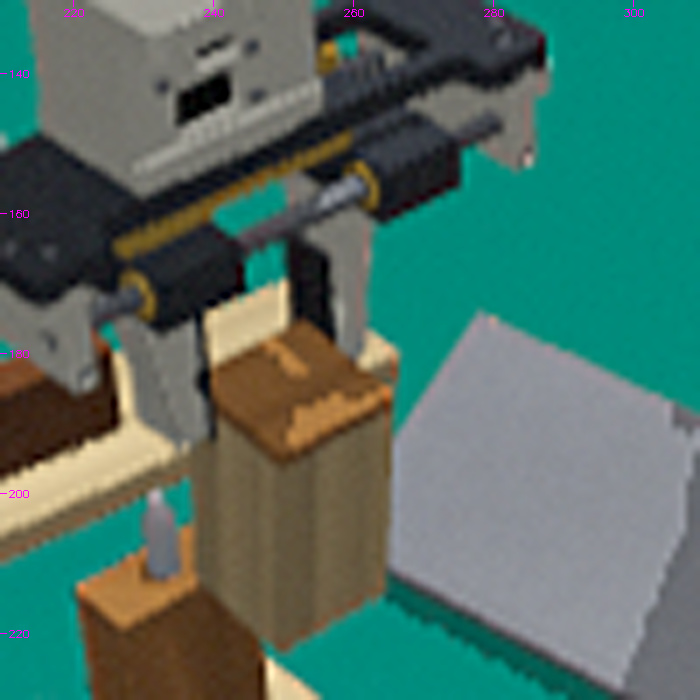

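View pics/w10.png

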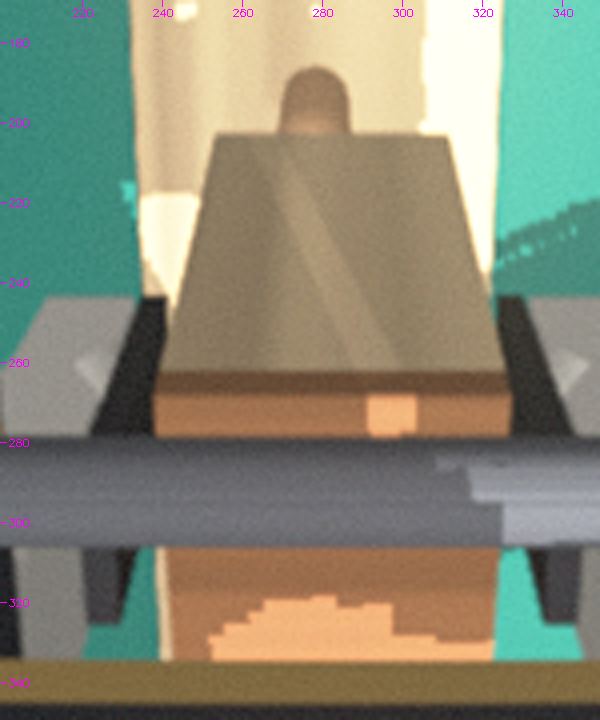

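```bash
python3 -c "
from fitpot import *
w=capture('wrist');s=capture('scene')
o=[(w,'m++',(253.8,203.3)),(w,'m+-',(311.3,203.3)),(w,'t++',(237.8,268.3)),(w,'t+-',(327.5,268.3)),(s,'t-+',(250.2,195.6)),(s,'t--',(265.5,184.5)),(s,'m-+',(249.9,222.6)),(s,'m--',(264.2,214.1)),(s,'m++',(237.6,212.1))]
x=fit(o,[.64,.009,.13,-1.65,0,0])
t=capture('top');print(pz(t,275.1,152.9,.07))
"
```

```text
pot mouth [0.6377 0.0105 0.1376] yaw,pitch,roll [-93.7   0.6  -6.2] res [-0.1  0.3  0.9 -0.2  0.2  0.4 -0.2 -0.3 -1.  -1.1 -0.1  1.  -0.5  0.6
  0.2 -0.1 -0.7  0.2]
[0.639  0.0108 0.07  ]
```

Emit:
{"method": "play_rows", "body": {"series": [0.03,0,0,0,0.03,0,0,0,0.02,0,0,0,0.01,0,0,0,0,0,0,0]}}

```text
time_s: 20.32
tcp_pos: [0.6354, 0.0013, 0.0958]
eef_rot: [16.7, 89.8, -167.5]
contact_force: [-0.1, -0.4, -1.4]
gripper_width: 0.0462
```

Emit:
{"method": "play_rows", "body": {"series": [0,0,0,0,0,0,0,0,0,0,0,0,0,0,0,0,0,0,0,0]}}

```text
time_s: 20.73
tcp_pos: [0.6375, 0.0019, 0.0991]
eef_rot: [-160.9, 89.9, 14.9]
contact_force: [-0.4, 0.5, -0.5]
gripper_width: 0.0462
```

```bash
python3 -c "
from h import *
go(.6364,.0014,.066,-94.5)
c=capture('scene');crop(c,'s21.png',190,150,120,120,6)"
```

```text
t 20.73 tcp [0.6375 0.0019 0.0991] psi -94.18 tilt 0.1 tool delta [0.0331 0.0006 0.0011] spin 0.006 J [ 17.7  21.6 -12.    0.  -56.3 -21.9] w 0.0462 F [-0.4  0.5 -0.5]
```

View pics/s21.png

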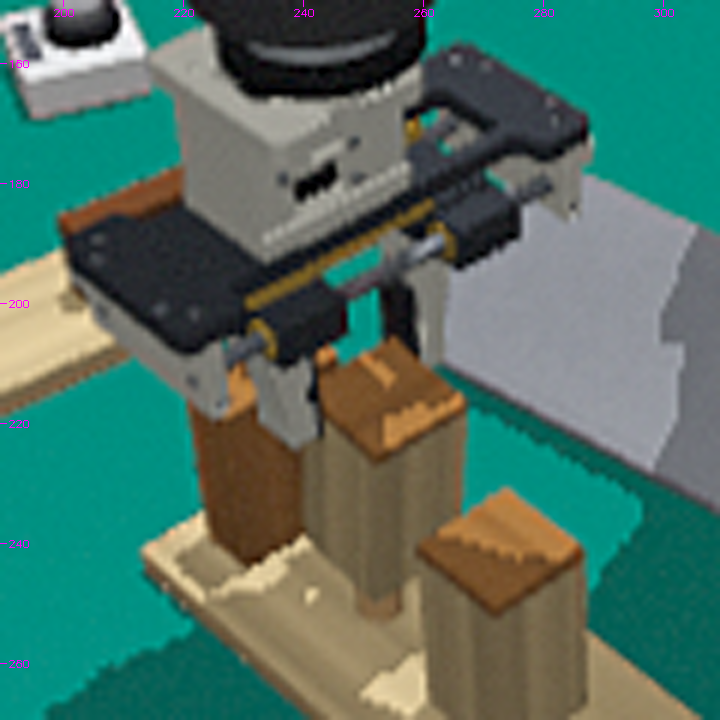

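Emit:
{"method": "play_rows", "body": {"series": [0.012,0,0,0,0.01,0,0,0,0.006,0,0,0,0.004,0,0,0,0,0,0,0]}}

```text
time_s: 21.2
tcp_pos: [0.6362, 0.0014, 0.0647]
eef_rot: [25.2, 89.9, -159.0]
contact_force: [-0.3, 0.1, 0.1]
gripper_width: 0.0461
```

Emit:
{"method": "play_rows", "body": {"series": [0.002,0,0,0,0,0,0,0,0,0,0,0,0,0,0,0,0,0,0,0]}}

```text
time_s: 21.62
tcp_pos: [0.637, 0.002, 0.0641]
eef_rot: [-128.9, 90.0, 47.0]
contact_force: [-0.2, -0.2, -0.3]
gripper_width: 0.0457
```

Emit:
{"method": "play_rows", "body": {"series": [0.002,0,0,0,0,0,0,0,0,0,0,0,0,0,0,0,0,0,0,0]}}

```text
time_s: 22.03
tcp_pos: [0.6371, 0.0016, 0.0624]
eef_rot: [160.8, 90.0, -23.4]
contact_force: [-1.6, -1.2, 5.7]
gripper_width: 0.0459
```

Emit:
{"method": "play_rows", "body": {"series": [0,0,0,0,0,0,0,0,0,0,0,0,0,0,0,0,0,0,0,0], "jaw": 70}}

```text
time_s: 22.45
tcp_pos: [0.6369, 0.0019, 0.0618]
eef_rot: [-8.4, 90.0, 167.4]
contact_force: [1.6, 0.4, 0.4]
gripper_width: 0.061
```

Emit:
{"method": "play_rows", "body": {"series": [-0.02,0,0,0,-0.03,0,0,0,-0.03,0,0,0,-0.03,0,0,0,-0.03,0,0,0]}}

```text
time_s: 22.87
tcp_pos: [0.6367, 0.0018, 0.2034]
eef_rot: [-17.4, 90.0, 158.4]
contact_force: [1.5, 0.4, -0.3]
gripper_width: 0.0617
```

```bash
python3 -c "
from h import *
go(.556,-.245,.2,8)
c=capture('scene');crop(c,'s22.png',190,150,160,140,5)"
```

```text
t 22.87 tcp [0.6367 0.0018 0.2034] psi -94.18 tilt 0.01 tool delta [0.0034 0.252  0.0625] spin -1.783 J [ 17.7  16.9  -4.3  -0.  -68.7 -21.9] w 0.0617 F [ 1.5  0.4 -0.3]
```

View pics/s22.png

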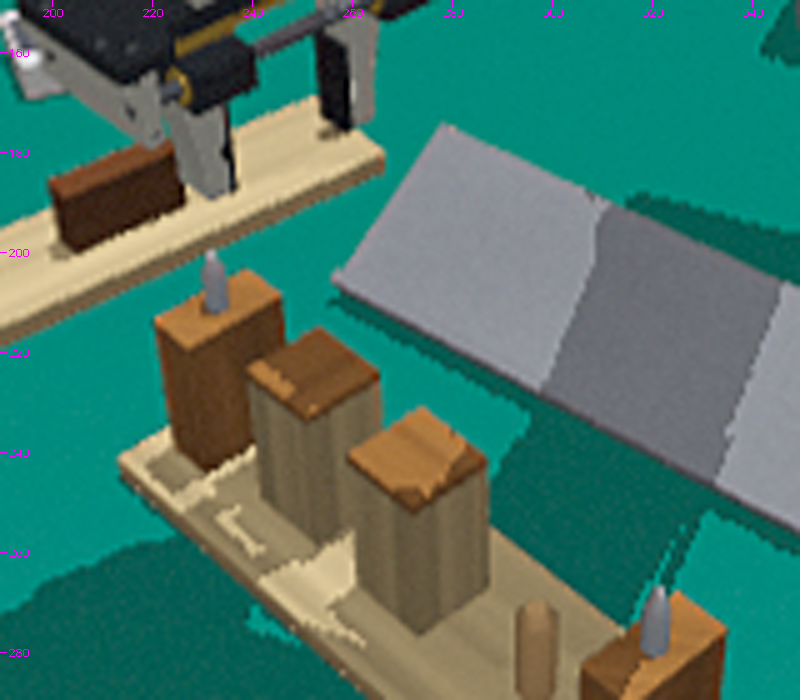

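Emit:
{"method": "play_rows", "body": {"series": [0,0,0,-0.12,0,0,0,-0.12,0,0,0,-0.12,0,0,0,-0.12,0,0,0,-0.12]}}

```text
time_s: 23.33
tcp_pos: [0.6369, 0.0018, 0.2018]
eef_rot: [-84.8, 90.0, 125.8]
contact_force: [0.3, -0.1, -0.3]
gripper_width: 0.0611
```

Emit:
{"method": "play_rows", "body": {"series": [0,0,0,-0.12,0,0,0,-0.12,0,0,0,-0.12,0,0,0,-0.12,0,0,0,-0.12]}}

```text
time_s: 23.75
tcp_pos: [0.6369, 0.0019, 0.2017]
eef_rot: [-85.2, 90.0, 159.7]
contact_force: [-0.6, 1.1, 0.6]
gripper_width: 0.0611
```

Emit:
{"method": "play_rows", "body": {"series": [0,0,0,-0.12,0,0,0,-0.12,0,0,0,-0.04,0,-0.01,0.035,0,0,-0.01,0.035,0]}}

```text
time_s: 24.17
tcp_pos: [0.6058, -0.0634, 0.2012]
eef_rot: [-80.6, 90.0, -179.8]
contact_force: [0.5, -0.5, 0.0]
gripper_width: 0.0614
```

```bash
python3 -c "
from h import *
go(.5585,-.2455,.15,-9.4)
c=capture('top');crop(c,'t23.png',170,110,260,140,3)
"
```

```text
t 24.17 tcp [ 0.6058 -0.0634  0.2012] psi -9.21 tilt 0.04 tool delta [ 0.0512 -0.0175  0.1873] spin 0.003 J [ 12.4  14.4  -8.1  -0.  -67.5  68.4] w 0.0614 F [ 0.5 -0.5  0. ]
```

View pics/t23.png

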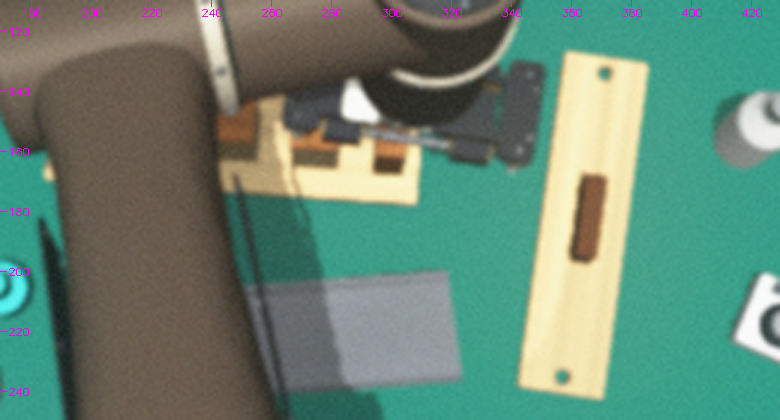

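Emit:
{"method": "play_rows", "body": {"series": [0,-0.0035,0.035,0,0,-0.0035,0.035,0,0,-0.0035,0.035,0,0,-0.0035,0.035,0,0,-0.0035,0.035,0]}}

```text
time_s: 24.63
tcp_pos: [0.5594, -0.2352, 0.202]
eef_rot: [111.3, 90.0, 11.9]
contact_force: [1.2, 0.1, -0.4]
gripper_width: 0.0613
```

Emit:
{"method": "play_rows", "body": {"series": [0.01,0,0.0123,0,0.02,0,0,0,0.02,0,0,0,0,0,0,0,0,0,0,0]}}

```text
time_s: 25.05
tcp_pos: [0.5573, -0.2458, 0.1511]
eef_rot: [-86.1, 89.8, 174.5]
contact_force: [0.9, -0.4, 0.9]
gripper_width: 0.0612
```

```bash
python3 -c "
from h import *
go(.5585,-.2455,.023,-9.4)
c=capture('wrist');cv2.imwrite('pics/w11.png',c['img'])
for p in((0,0),): pass
"
```

```text
t 25.05 tcp [ 0.5573 -0.2458  0.1511] psi -9.39 tilt 0.15 tool delta [ 0.1281  0.0015 -0.0005] spin 0.0 J [ -5.4  16.6 -11.9  -0.  -61.6  86.1] w 0.0612 F [ 0.9 -0.4  0.9]
```

View pics/w11.png

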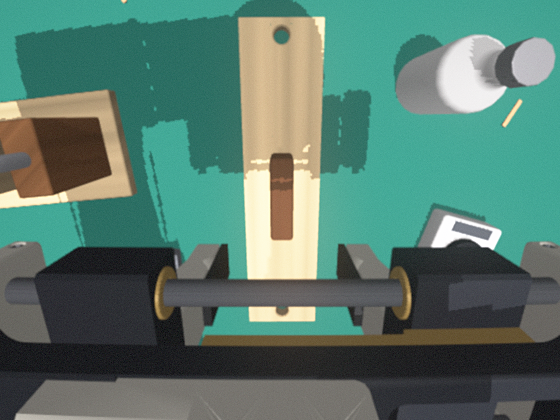

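```bash
python3 -c "
from h import *
w=capture('wrist')
crop(w,'w12.png',230,10,110,310,2.5) if 0 else None
for p,z in [((282,35),.015),((282,310),.015),((271,155),.06),((293,155),.06),((293,239),.06),((271,239),.06)]: print(p,pz(w,*p,z))
t=capture('top');s=capture('scene')
"
```

```text
(282, 35) [ 0.7098 -0.2719  0.015 ]
(282, 310) [ 0.4137 -0.2226  0.015 ]
(271, 155) [ 0.6051 -0.2445  0.06  ]
(293, 155) [ 0.6019 -0.2639  0.06  ]
(293, 239) [ 0.5221 -0.2515  0.06  ]
(271, 239) [ 0.5256 -0.2304  0.06  ]
```

Emit:
{"method": "play_rows", "body": {"series": [0.03,0.003,0.0005,0,0.03,0,0,0,0.03,0,0,0,0.02,0,0,0,0.01,0,0,0]}}

```text
time_s: 25.67
tcp_pos: [0.56, -0.2464, 0.0301]
eef_rot: [-94.7, 89.9, 165.9]
contact_force: [-0.9, -0.1, -0.4]
gripper_width: 0.0616
```

Emit:
{"method": "play_rows", "body": {"series": [0,0,0,0,0,0,0,0,0,0,0,0,0,0,0,0,0,0,0,0]}}

```text
time_s: 26.08
tcp_pos: [0.5618, -0.2471, 0.0336]
eef_rot: [90.6, 89.9, -8.8]
contact_force: [0.2, 0.4, -0.2]
gripper_width: 0.0617
```

```bash
python3 -c "
from h import *
go(.5605,-.2465,.024,-9.4)
"
```

```text
t 26.08 tcp [ 0.5618 -0.2471  0.0336] psi -9.38 tilt 0.14 tool delta [ 0.0096 -0.0014 -0.0004] spin 0.0 J [ -5.5  23.6 -19.    0.  -47.3  86.1] w 0.0617 F [ 0.2  0.4 -0.2]
```

Emit:
{"method": "play_rows", "body": {"series": [0.009,-0.001,0,0,0,0,0,0,0,0,0,0,0,0,0,0,0,0,0,0]}}

```text
time_s: 26.5
tcp_pos: [0.5599, -0.2468, 0.0231]
eef_rot: [-15.8, 90.0, -115.2]
contact_force: [0.2, 0.5, -0.8]
gripper_width: 0.0612
```

Emit:
{"method": "play_rows", "body": {"series": [0,0,0,0,0,0,0,0,0,0,0,0,0,0,0,0,0,0,0,0], "jaw": 0, "squeeze": 40}}

```text
time_s: 26.92
tcp_pos: [0.5599, -0.2468, 0.0231]
eef_rot: [81.0, 90.0, -18.4]
contact_force: [-0.2, -0.4, -0.4]
gripper_width: 0.0337
```

Emit:
{"method": "play_rows", "body": {"series": [0,0,0,0,0,0,0,0,0,0,0,0,0,0,0,0,0,0,0,0]}}

```text
time_s: 27.33
tcp_pos: [0.56, -0.2467, 0.0231]
eef_rot: [131.2, 90.0, 31.9]
contact_force: [0.1, 1.4, 0.6]
gripper_width: 0.0215
```

```bash
python3 -c "
from h import *
go(.5605,-.2465,.024,-9.4)
"
```

```text
t 27.33 tcp [ 0.56   -0.2467  0.0231] psi -9.38 tilt 0.01 tool delta [-0.0009  0.0005 -0.0003] spin 0.0 J [ -5.5  24.2 -19.7  -0.  -46.1  86.1] w 0.0215 F [0.1 1.4 0.6]
```

Emit:
{"method": "play_rows", "body": {"series": [-0.01,0,0,0,-0.02,0,0,0,-0.03,0,0,0,-0.03,0,0,0,-0.03,0,0,0]}}

```text
time_s: 27.75
tcp_pos: [0.5591, -0.2468, 0.1446]
eef_rot: [-86.6, 89.9, 174.0]
contact_force: [1.9, -0.2, -2.4]
gripper_width: 0.0215
```

Emit:
{"method": "play_rows", "body": {"series": [-0.03,0,0,0,-0.03,0,0,0,-0.02,0,0,0,-0.01,0,0,0,0,0,0,0]}}

```text
time_s: 28.17
tcp_pos: [0.5607, -0.2471, 0.2358]
eef_rot: [88.1, 89.8, -11.3]
contact_force: [0.9, 0.3, -2.1]
gripper_width: 0.0218
```

```bash
python3 -c "
from h import *
go(.6445,.0897,.224,-94.5)
c=capture('scene');cv2.imwrite('pics/s24.png',c['img'])
"
```

```text
t 28.17 tcp [ 0.5607 -0.2471  0.2358] psi -9.38 tilt 0.24 tool delta [ 0.0119  0.0277 -0.346 ] spin 1.486 J [ -5.5  13.5  -4.8   0.  -71.5  86.1] w 0.0218 F [ 0.9  0.3 -2.1]
```

View pics/s24.png

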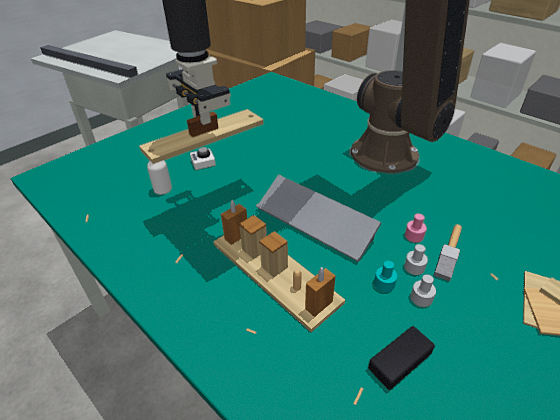

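Emit:
{"method": "play_rows", "body": {"series": [0,0,0,0.06,0,0,0,0.1,0,0,0,0.1,0,0,0,0.1,0,0,0,0.1]}}

```text
time_s: 28.63
tcp_pos: [0.5586, -0.2464, 0.2302]
eef_rot: [-69.2, 89.7, 164.8]
contact_force: [1.1, -0.6, -2.7]
gripper_width: 0.0215
```

Emit:
{"method": "play_rows", "body": {"series": [0,0,0,0.1,0,0,0,0.1,0,0,0,0.1,0,0,0,0.1,0,0,0,0.1]}}

```text
time_s: 29.05
tcp_pos: [0.5586, -0.2464, 0.2302]
eef_rot: [-41.1, 89.7, 164.2]
contact_force: [0.1, 0.1, -3.0]
gripper_width: 0.0213
```

Emit:
{"method": "play_rows", "body": {"series": [0,0,0,0.1,0,0,0,0.1,0,0,0,0.1,0,0,0,0.1,0,0,0,0.1]}}

```text
time_s: 29.47
tcp_pos: [0.5586, -0.2464, 0.2302]
eef_rot: [-11.9, 89.7, 164.7]
contact_force: [0.5, -0.4, -3.1]
gripper_width: 0.0217
```

Emit:
{"method": "play_rows", "body": {"series": [0,0,0,0.026,0,0,0,0,0,0,0,0,0,0,0,0,0,0,0,0]}}

```text
time_s: 29.88
tcp_pos: [0.5596, -0.2467, 0.2323]
eef_rot: [-7.6, 89.9, 168.0]
contact_force: [1.0, -0.6, -2.8]
gripper_width: 0.0214
```

```bash
python3 -c "
from h import *
go(.6445,.0897,.224,-94.5)
"
```

```text
t 29.88 tcp [ 0.5596 -0.2467  0.2323] psi -94.48 tilt 0.07 tool delta [ 0.0083 -0.342  -0.0584] spin 0.0 J [ -5.5  13.7  -5.   -0.  -71.4   1. ] w 0.0214 F [ 1.  -0.6 -2.8]
```

Emit:
{"method": "play_rows", "body": {"series": [0,-0.02,-0.004,0,0,-0.03,-0.005,0,0,-0.03,-0.005,0,0,-0.03,-0.005,0,0,-0.03,-0.005,0]}}

```text
time_s: 30.3
tcp_pos: [0.5949, -0.1079, 0.233]
eef_rot: [-67.0, 90.0, 108.5]
contact_force: [1.8, -0.8, -2.9]
gripper_width: 0.0215
```

Emit:
{"method": "play_rows", "body": {"series": [0,-0.03,-0.005,0,0,-0.03,-0.005,0,0,-0.03,-0.005,0,0,-0.03,-0.005,0,0,-0.03,-0.005,0]}}

```text
time_s: 30.72
tcp_pos: [0.6317, 0.04, 0.233]
eef_rot: [-110.5, 90.0, 65.0]
contact_force: [0.9, 0.9, -2.5]
gripper_width: 0.0215
```

Emit:
{"method": "play_rows", "body": {"series": [0,-0.03,-0.005,0,0,-0.015,-0.003,0,0,-0.007,-0.001,0,0,0,0,0,0,0,0,0]}}

```text
time_s: 31.13
tcp_pos: [0.6444, 0.0892, 0.2328]
eef_rot: [34.5, 90.0, -150.0]
contact_force: [1.3, -0.2, -3.2]
gripper_width: 0.0216
```

```bash
python3 -c "
from h import *
go(.6445,.0897,.224,-94.5)
c=capture('scene');crop(c,'s25.png',170,110,200,150,4)
c=capture('top');crop(c,'t25.png',170,100,160,90,5)
c=capture('wrist');cv2.imwrite('pics/w25.png',c['img'])
"
```

```text
t 31.13 tcp [0.6444 0.0892 0.2328] psi -94.49 tilt 0.04 tool delta [ 0.0088 -0.0005 -0.    ] spin 0.0 J [ 25.   17.3   0.1   0.  -72.8 -29.5] w 0.0216 F [ 1.3 -0.2 -3.2]
```

View pics/s25.png

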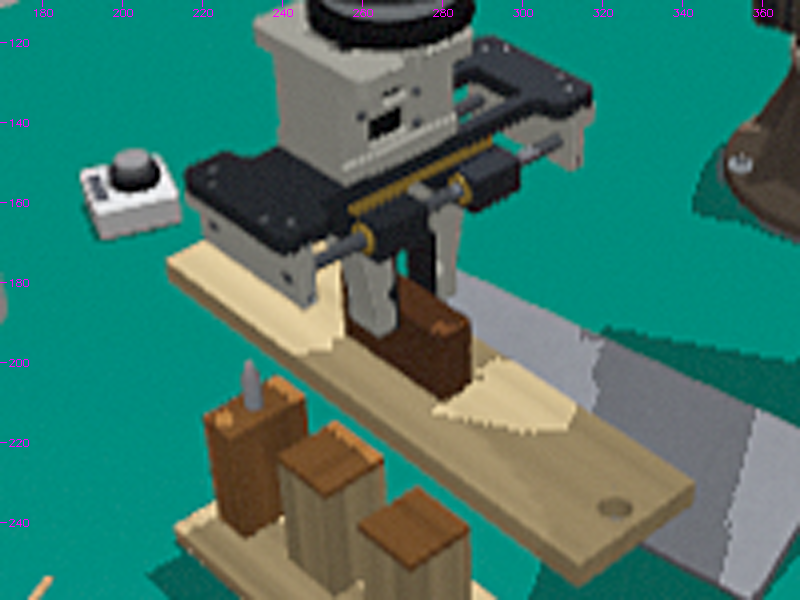

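View pics/t25.png

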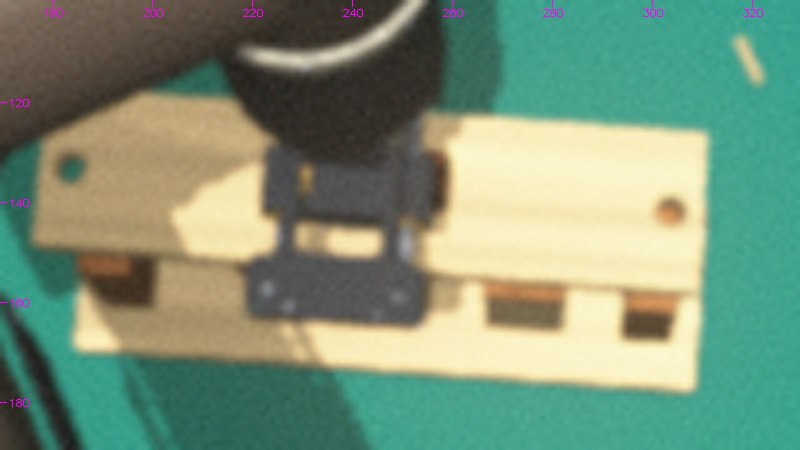

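View pics/w25.png

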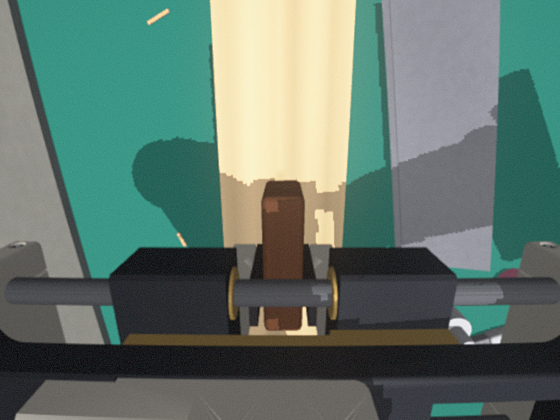

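```bash
python3 -c "
from h import *
t=capture('top');s=capture('scene')
a=pz(t,183.5,133.1,.2247);b=pz(t,303.3,141.7,.2247);print(a,b,np.linalg.norm(a-b),(a+b)/2,np.degrees(np.arctan2(a[1]-b[1],a[0]-b[0])))
print(pz(s,323.25,236.25,.2247),tri([t,s],[(183.5,133.1),(323.25,236.25)]))
p=pz(t,190.1,141.7,.139);q=pz(t,300.7,149.5,.139);print((p+q)/2,np.degrees(np.arctan2(p[1]-q[1],p[0]-q[0])))
"
```

```text
[0.6551 0.238  0.2247] [ 0.6315 -0.0603  0.2247] 0.29924921954381034 [0.6433 0.0888 0.2247] 85.48026577345534
[0.6568 0.239  0.2247] [0.6556 0.2382 0.2233]
[0.6434 0.0894 0.139 ] 85.55622202585879
```

Emit:
{"method": "play_rows", "body": {"series": [0.01,0,0,0,0.015,0,0,0,0.015,0,0,0,0.01,0,0,0,0.005,0,0,0]}}

```text
time_s: 31.8
tcp_pos: [0.6437, 0.089, 0.1758]
eef_rot: [20.4, 89.8, -164.2]
contact_force: [-0.2, -0.3, -3.2]
gripper_width: 0.0216
```

Emit:
{"method": "play_rows", "body": {"series": [0,0,0,0,0,0,0,0,0,0,0,0,0,0,0,0,0,0,0,0]}}

```text
time_s: 32.22
tcp_pos: [0.6451, 0.0897, 0.1789]
eef_rot: [-156.4, 89.9, 19.1]
contact_force: [1.1, -0.1, -2.9]
gripper_width: 0.0215
```

```bash
python3 -c "
from h import *
go(.6445,.0897,.129,-94.5)
c=capture('scene');crop(c,'s26.png',190,150,180,150,4)
c=capture('top');crop(c,'t26.png',170,100,160,90,5)
"
```

```text
t 32.22 tcp [0.6451 0.0897 0.1789] psi -94.52 tilt 0.08 tool delta [0.0499 0.0001 0.0006] spin -0.0 J [ 25.1  19.1  -4.5   0.  -66.3 -29.6] w 0.0215 F [ 1.1 -0.1 -2.9]
```

View pics/s26.png

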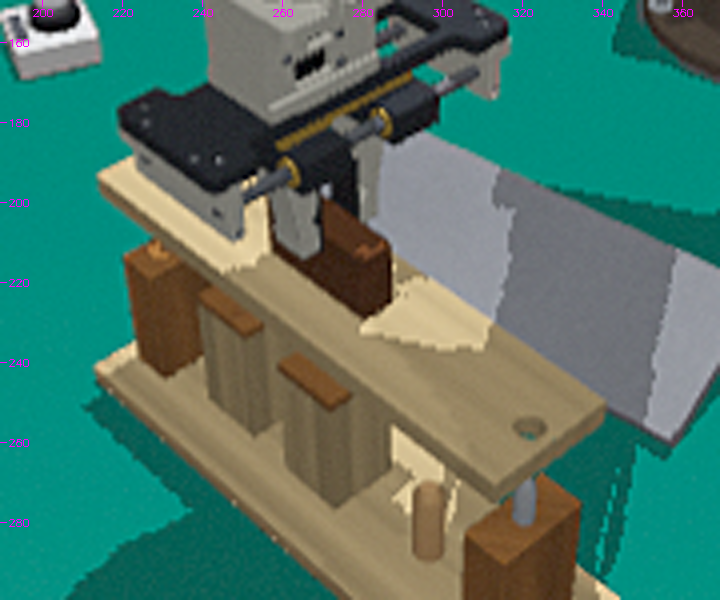

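View pics/t26.png

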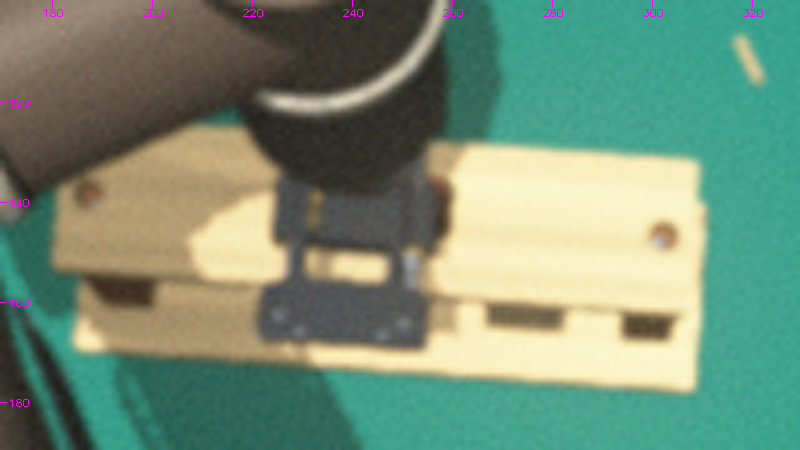

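Emit:
{"method": "play_rows", "body": {"series": [0.006,-0.0,0,0,0.006,0,0,0,0.006,0,0,0,0.005,0,0,0,0.003,0,0,0]}}

```text
time_s: 32.73
tcp_pos: [0.6456, 0.0899, 0.1516]
eef_rot: [-167.1, 89.9, 8.4]
contact_force: [2.3, 2.1, 0.5]
gripper_width: 0.0215
```

```bash
python3 -c "
from h import *
go(.6445,.0897,.129,-94.5)
c=capture('top');crop(c,'t27.png',170,110,150,60,5)
"
```

```text
t 32.73 tcp [0.6456 0.0899 0.1516] psi -94.5 tilt 0.09 tool delta [0.0226 0.0003 0.0011] spin -0.0 J [ 25.1  20.3  -6.5   0.  -63.1 -29.6] w 0.0215 F [2.3 2.1 0.5]
```

View pics/t27.png

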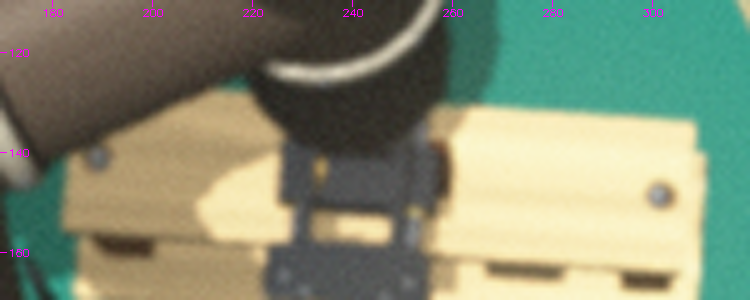

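Emit:
{"method": "play_rows", "body": {"series": [0.005,0,0.001,0,0.005,0,0,0,0.004,0,0,0,0.003,0,0,0,0.002,0,0,0]}}

```text
time_s: 33.2
tcp_pos: [0.6459, 0.0906, 0.134]
eef_rot: [-158.4, 89.7, 17.1]
contact_force: [5.9, 2.2, 1.3]
gripper_width: 0.0217
```

```bash
python3 -c "
from h import *
go(.6445,.0897,.129,-94.5)
"
```

```text
t 33.2 tcp [0.6459 0.0906 0.134 ] psi -94.48 tilt 0.28 tool delta [0.0049 0.001  0.0014] spin 0.0 J [ 25.1  21.   -7.9   0.  -60.8 -29.6] w 0.0217 F [5.9 2.2 1.3]
```

Emit:
{"method": "play_rows", "body": {"series": [0,0,-0.0015,0,0,0,0,0,0.002,0,0,0,0.002,0,0,0,0,0,0,0]}}

```text
time_s: 33.62
tcp_pos: [0.6463, 0.0901, 0.1292]
eef_rot: [-156.8, 89.9, 18.7]
contact_force: [6.1, 2.2, -1.6]
gripper_width: 0.0215
```

```bash
python3 -c "
from h import *
go(.6445,.0897,.129,-94.5)
c=capture('scene');crop(c,'s28.png',190,150,180,150,4)
"
```

```text
t 33.62 tcp [0.6463 0.0901 0.1292] psi -94.5 tilt 0.13 tool delta [0.0002 0.0005 0.0017] spin -0.0 J [ 25.   21.3  -8.1   0.  -60.5 -29.5] w 0.0215 F [ 6.1  2.2 -1.6]
```

View pics/s28.png

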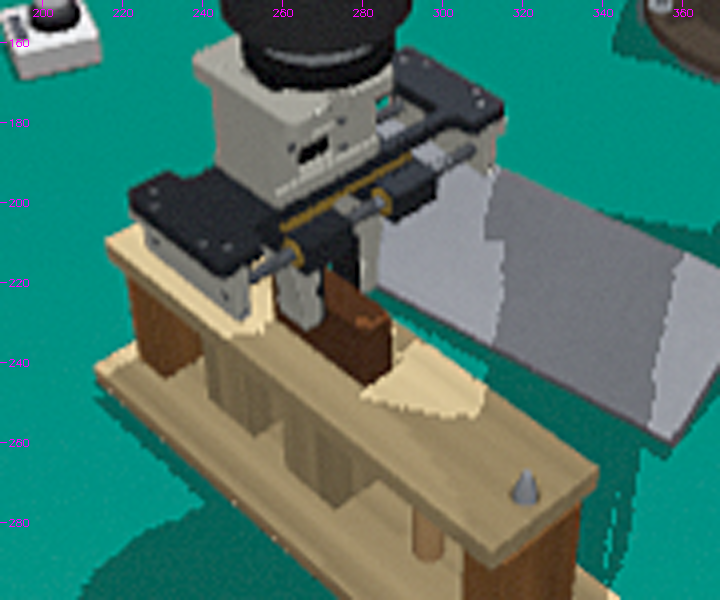

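Emit:
{"method": "play_rows", "body": {"series": [0.001,0,-0.001,0,0.001,0,0,0,0,0,0,0,0,0,0,0,0,0,0,0]}}

```text
time_s: 34.08
tcp_pos: [0.6468, 0.09, 0.1281]
eef_rot: [-154.5, 89.9, 21.0]
contact_force: [1.5, 3.9, 5.2]
gripper_width: 0.0218
```

Emit:
{"method": "play_rows", "body": {"series": [0,0,0,0,0,0,0,0,0,0,0,0,0,0,0,0,0,0,0,0], "jaw": 70}}

```text
time_s: 34.5
tcp_pos: [0.6456, 0.089, 0.1266]
eef_rot: [27.5, 89.9, -157.1]
contact_force: [0.5, 0.1, 0.2]
gripper_width: 0.0497
```

Emit:
{"method": "play_rows", "body": {"series": [-0.02,0,0,0,-0.03,0,0,0,-0.03,0,0,0,-0.03,0,0,0,-0.02,0,0,0]}}

```text
time_s: 34.92
tcp_pos: [0.6467, 0.0892, 0.2603]
eef_rot: [-169.8, 89.9, 5.6]
contact_force: [-0.2, -0.5, 0.9]
gripper_width: 0.0609
```

```bash
python3 -c "
from h import *
go(.476,.393,.2,-94.5)
c=capture('scene');crop(c,'s29.png',190,150,180,150,4)
c=capture('top');crop(c,'t29.png',170,110,150,70,5)
"
```

```text
t 34.92 tcp [0.6467 0.0892 0.2603] psi -94.53 tilt 0.14 tool delta [ 0.0599 -0.2893  0.1943] spin -0.0 J [ 25.   16.7   2.7   0.  -75.9 -29.5] w 0.0609 F [-0.2 -0.5  0.9]
```

View pics/s29.png

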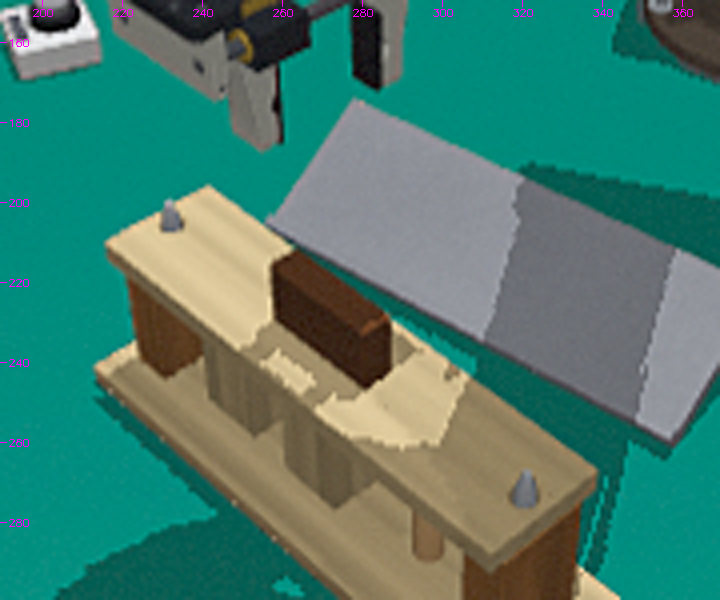

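View pics/t29.png

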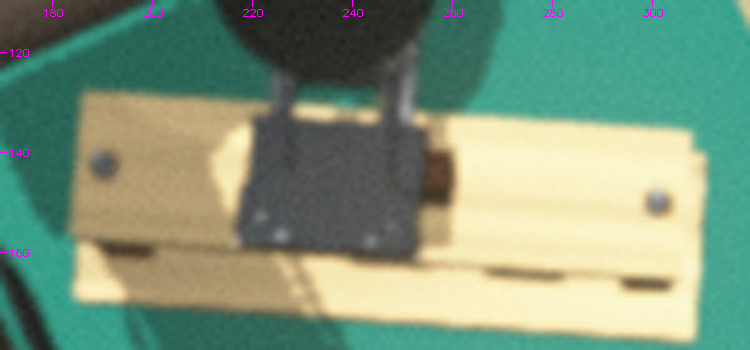

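Emit:
{"method": "play_rows", "body": {"series": [0,-0.029,0.0194,0,0,-0.029,0.0194,0,0,-0.029,0.0194,0,0,-0.029,0.0194,0,0,-0.029,0.0194,0], "jaw": 60}}

```text
time_s: 35.43
tcp_pos: [0.5595, 0.2424, 0.2562]
eef_rot: [35.1, 89.9, -149.4]
contact_force: [0.8, 0.6, -0.0]
gripper_width: 0.0526
```

Emit:
{"method": "play_rows", "body": {"series": [0,-0.029,0.0194,0,0,-0.029,0.0194,0,0.02,-0.029,0.0194,0,0.03,0,0,0,0.03,0,0,0]}}

```text
time_s: 35.85
tcp_pos: [0.5085, 0.3349, 0.1761]
eef_rot: [-108.8, 89.9, 66.8]
contact_force: [0.7, 0.2, -0.3]
gripper_width: 0.0528
```

```bash
python3 -c "
from h import *
go(.4755,.3925,.15,-94.5)
c=capture('wrist');cv2.imwrite('pics/w30.png',c['img'])
c=capture('scene');crop(c,'s30.png',360,190,120,120,5)
"
```

```text
t 35.85 tcp [0.5085 0.3349 0.1761] psi -94.36 tilt 0.07 tool delta [ 0.0261 -0.0549  0.0373] spin 0.003 J [ 51.7  15.4 -10.2  -0.  -64.4 -56.1] w 0.0528 F [ 0.7  0.2 -0.3]
```

View pics/w30.png

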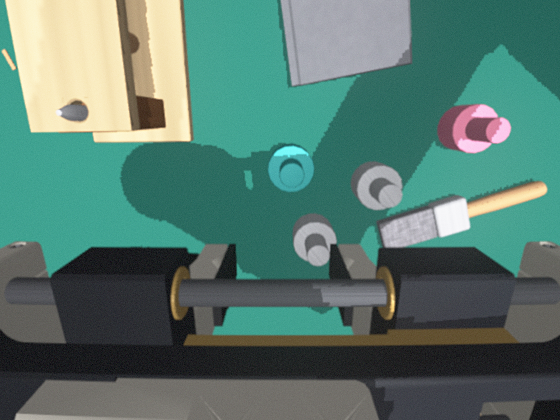

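View pics/s30.png

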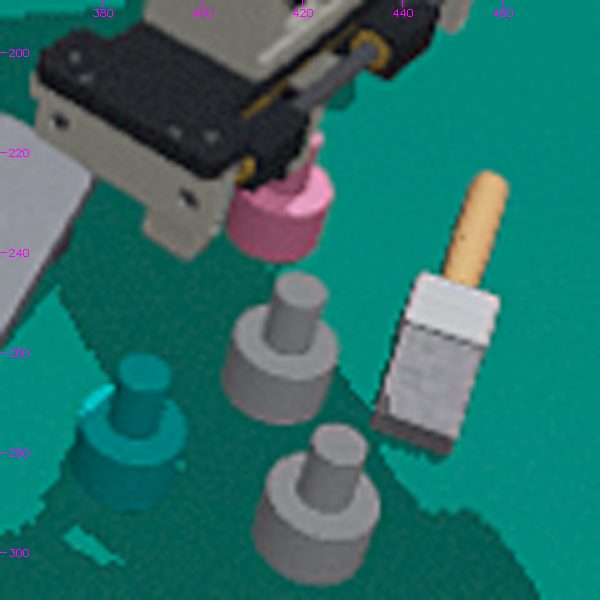

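```bash
python3 -c "
from h import *
w=capture('wrist');s=capture('scene');t=capture('top')
print('far',pz(w,318,253,.07),pz(s,427.7,278.3,.07),pz(t,137.75,212.25,.07),tri([w,s],[(318,253),(427.7,278.3)]))
print('near',pz(w,391,196,.07),pz(s,419.9,247.9,.07),pz(t,158.25,238.5,.07),tri([w,s],[(391,196),(419.9,247.9)]))
for z,p in ((.035,(315,238)),): print(pz(w,*p,z))
go(.4755,.393,.15)
"
```

```text
far [0.4751 0.3863 0.07  ] [0.4771 0.3979 0.07  ] [0.4745 0.39   0.07  ] [0.472  0.3937 0.0608]
near [0.4018 0.3326 0.07  ] [0.4047 0.3402 0.07  ] [0.4018 0.3321 0.07  ] [0.3973 0.3364 0.0611]
[0.4742 0.384  0.035 ]
t 36.1 tcp [0.5107 0.333  0.1783] psi -94.53 tilt 0.06 tool delta [ 0.0283 -0.0571  0.0398] spin None J [ 51.5  15.3 -10.    0.1 -64.7 -56. ] w 0.0529 F [ 0.1  0.1 -0.4]
```

Emit:
{"method": "play_rows", "body": {"series": [0,-0.028,0.0195,0,0.01,-0.027,0.0195,0,0.02,0,0,0,0.02,0,0,0,0,0,0,0]}}

```text
time_s: 36.52
tcp_pos: [0.4744, 0.3902, 0.1255]
eef_rot: [44.6, 89.8, -139.9]
contact_force: [-1.8, 0.2, -0.4]
gripper_width: 0.0525
```

Emit:
{"method": "play_rows", "body": {"series": [0,0,0,0,0,0,0,0,0,0,0,0,0,0,0,0,0,0,0,0]}}

```text
time_s: 36.93
tcp_pos: [0.4758, 0.3911, 0.1283]
eef_rot: [-122.9, 89.9, 52.6]
contact_force: [1.0, -0.7, -0.5]
gripper_width: 0.0528
```

```bash
python3 -c "
from h import *
go(.4755,.3905,.043,-94.5)
c=capture('wrist');cv2.imwrite('pics/w31.png',c['img'])
"
```

```text
t 36.93 tcp [0.4758 0.3911 0.1283] psi -94.55 tilt 0.1 tool delta [0.0853 0.0007 0.0004] spin -0.001 J [ 57.6  18.2 -12.9   0.  -58.8 -62.1] w 0.0528 F [ 1.  -0.7 -0.5]
```

View pics/w31.png

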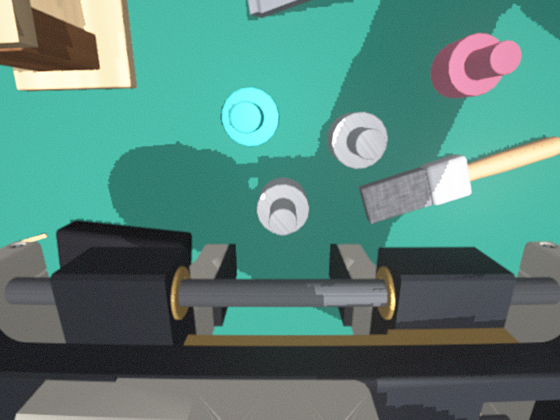

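```bash
python3 -c "
from h import *
w=capture('wrist')
print(pz(w,283,217,.07),pz(w,283,207,.035),proj(w,[[.4758,.3911,.07]]),proj(w,[[.4758,.3911,.035]]))
crop(w,'w32.png',240,170,90,80,7)
"
```

```text
[0.4764 0.3918 0.07  ] [0.4765 0.3934 0.035 ] [[283.6869 216.1216]] [[283.5876 204.5655]]
```

View pics/w32.png

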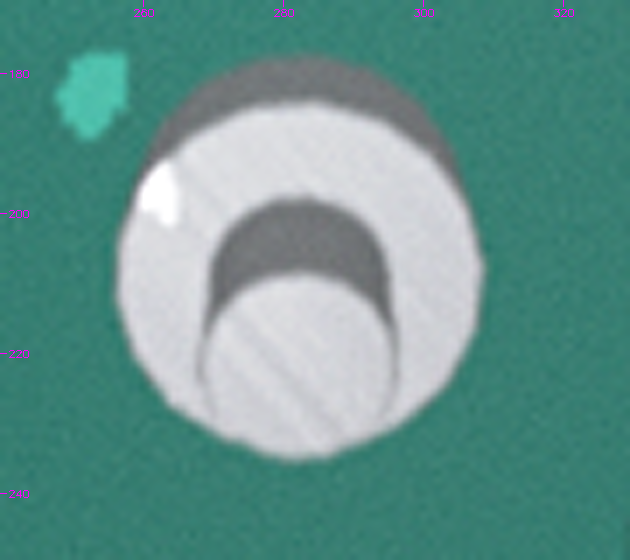

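Emit:
{"method": "play_rows", "body": {"series": [0.02,-0.0035,-0.0005,0,0.02,0,0,0,0.02,0,0,0,0.01,0,0,0,0,0,0,0]}}

```text
time_s: 37.45
tcp_pos: [0.475, 0.393, 0.0547]
eef_rot: [56.9, 89.8, -127.7]
contact_force: [0.2, -0.3, -0.4]
gripper_width: 0.0526
```

Emit:
{"method": "play_rows", "body": {"series": [0,0,0,0,0,0,0,0,0,0,0,0,0,0,0,0,0,0,0,0]}}

```text
time_s: 37.87
tcp_pos: [0.4763, 0.3947, 0.058]
eef_rot: [-120.2, 89.9, 55.3]
contact_force: [-0.5, 0.1, -0.6]
gripper_width: 0.0522
```

```bash
python3 -c "
from h import *
go(.4767,.395,.043,-94.5)
"
```

```text
t 37.87 tcp [0.4763 0.3947 0.058 ] psi -94.52 tilt 0.08 tool delta [ 0.015  -0.0003 -0.0003] spin -0.0 J [ 57.7  22.4 -17.    0.  -50.5 -62.2] w 0.0522 F [-0.5  0.1 -0.6]
```

Emit:
{"method": "play_rows", "body": {"series": [0.008,0,0,0,0.006,0,0,0,0,0,0,0,0,0,0,0,0,0,0,0]}}

```text
time_s: 38.28
tcp_pos: [0.476, 0.3942, 0.0428]
eef_rot: [71.2, 90.0, -113.3]
contact_force: [0.1, 0.4, 0.6]
gripper_width: 0.0527
```

Emit:
{"method": "play_rows", "body": {"series": [0,0,0,0,0,0,0,0,0,0,0,0,0,0,0,0,0,0,0,0], "jaw": 0, "squeeze": 35}}

```text
time_s: 38.7
tcp_pos: [0.4761, 0.3944, 0.0432]
eef_rot: [-117.2, 90.0, 58.3]
contact_force: [-0.1, -0.6, -0.4]
gripper_width: 0.0248
```

Emit:
{"method": "play_rows", "body": {"series": [0,0,0,0,0,0,0,0,0,0,0,0,0,0,0,0,0,0,0,0]}}

```text
time_s: 39.12
tcp_pos: [0.4762, 0.3944, 0.0432]
eef_rot: [-134.8, 90.0, 40.6]
contact_force: [0.2, -0.6, 1.2]
gripper_width: 0.0196
```

```bash
python3 -c "
from h import *
go(.4767,.395,.043,-94.5)
"
```

```text
t 39.12 tcp [0.4762 0.3944 0.0432] psi -94.53 tilt 0.02 tool delta [ 0.0002 -0.0006 -0.0005] spin -0.0 J [ 57.7  23.4 -17.8   0.  -48.8 -62.2] w 0.0196 F [ 0.2 -0.6  1.2]
```

```bash
python3 -c "
from h import *
c=capture('wrist');crop(c,'w33.png',200,170,170,170,4)
c=capture('scene');crop(c,'s33.png',350,190,130,120,5)
"
```

```text
(no output)
```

View pics/w33.png

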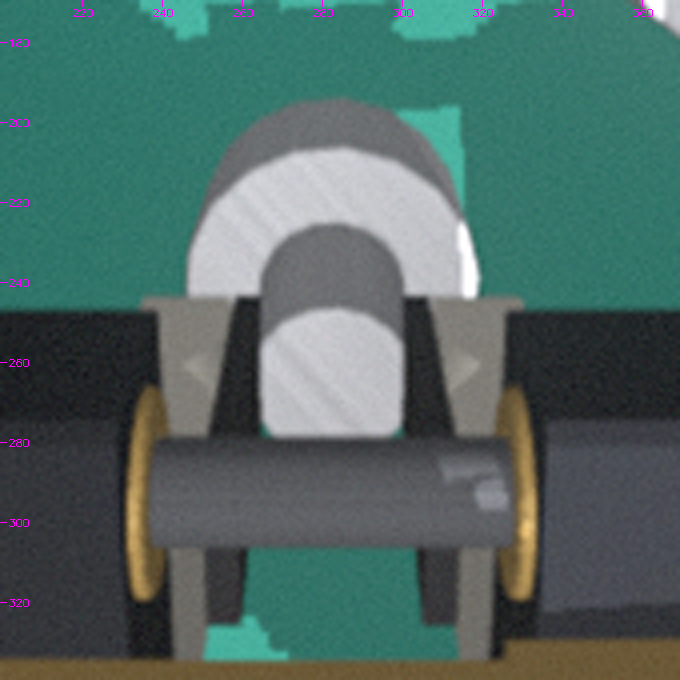

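View pics/s33.png

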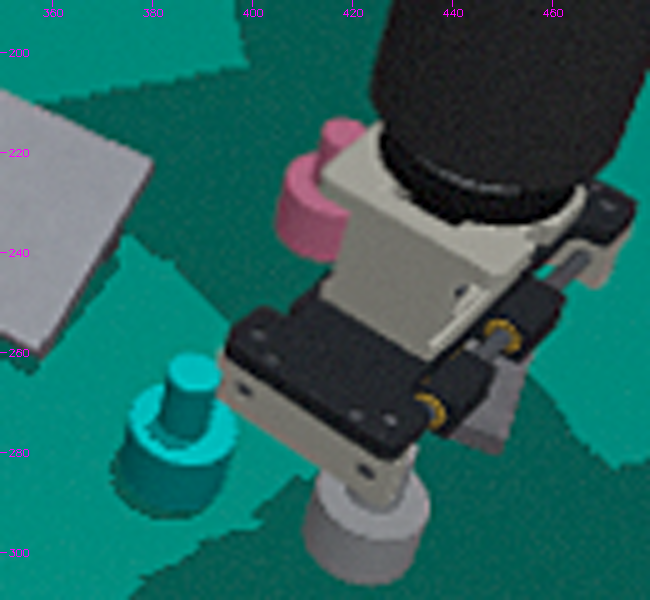

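```bash
python3 -c "
from h import *
w=capture('wrist')
print(pz(w,282.5,246.5,.07),pz(w,282.5,206,.035),pz(w,282.5,264,.07),proj(w,[[.4762,.3944,.07]]))
"
```

```text
[0.4764 0.3846 0.07  ] [0.4754 0.3714 0.035 ] [0.4773 0.3952 0.07  ] [[284.2972 262.5087]]
```

Emit:
{"method": "play_rows", "body": {"series": [-0.005,0,0,0,-0.01,0,0,0,-0.02,0,0,0,-0.03,0,0,0,-0.03,0,0,0]}}

```text
time_s: 39.68
tcp_pos: [0.4757, 0.3939, 0.1395]
eef_rot: [64.1, 89.9, -120.4]
contact_force: [0.7, 1.0, -0.6]
gripper_width: 0.0007
```

Emit:
{"method": "play_rows", "body": {"series": [-0.03,0,0,0,-0.03,0,0,0,-0.02,0,0,0,0,0,0,0,0,0,0,0]}}

```text
time_s: 40.1
tcp_pos: [0.4764, 0.395, 0.2206]
eef_rot: [-118.2, 89.8, 57.3]
contact_force: [0.2, -0.2, -0.5]
gripper_width: 0.0004
```

```bash
python3 -c "
from h import *
go(.652,.1845,.22,-94.5)
c=capture('wrist');crop(c,'w34.png',200,170,170,170,4)
c=capture('scene');crop(c,'s34.png',350,100,180,200,4)
"
```

```text
t 40.1 tcp [0.4764 0.395  0.2206] psi -94.52 tilt 0.23 tool delta [ 0.0003  0.196  -0.1917] spin -0.0 J [ 57.7  14.5  -5.4   0.  -69.9 -62.2] w 0.0004 F [ 0.2 -0.2 -0.5]
```

View pics/s34.png

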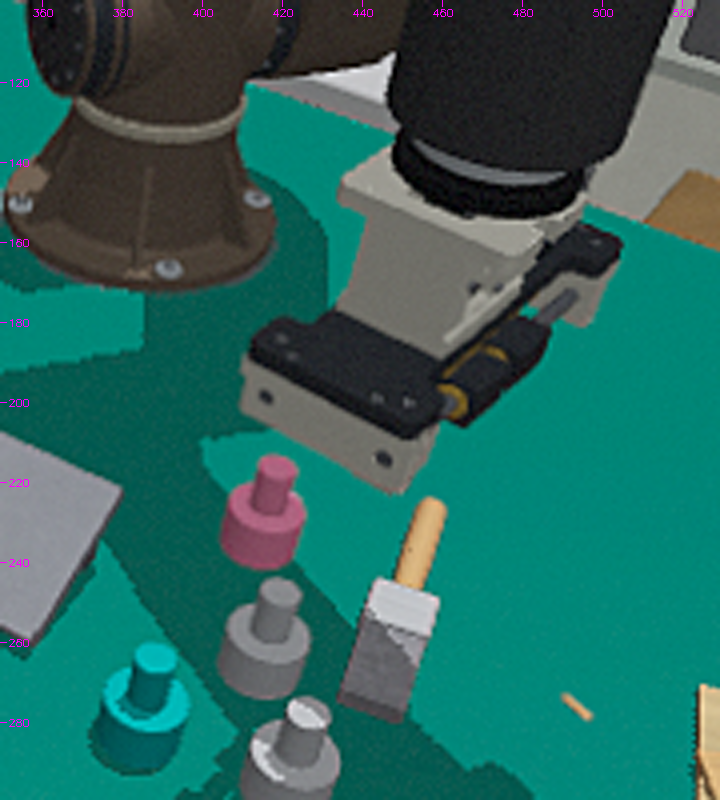

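View pics/w34.png

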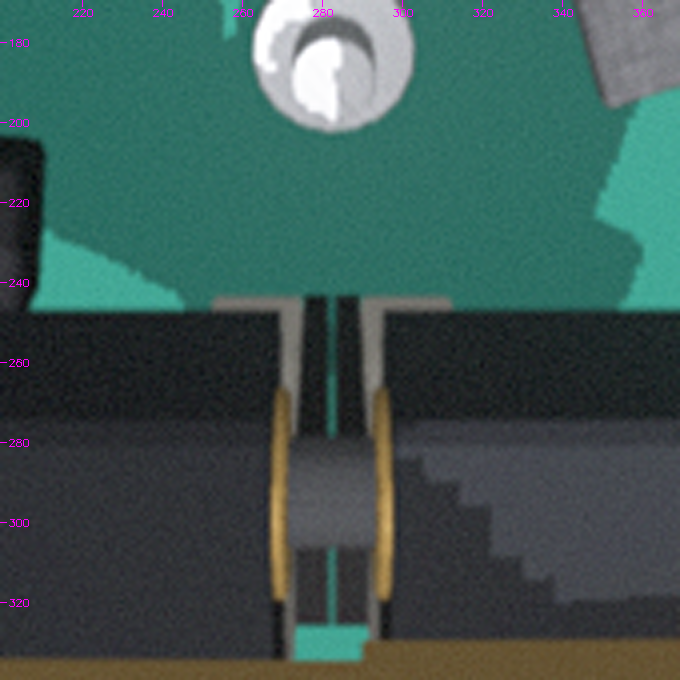

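```bash
python3 -c "
from h import *
w=capture('wrist');t=capture('top');s=capture('scene')
crop(w,'w35.png',230,140,110,80,6)
crop(t,'t35.png',110,180,100,80,6)
crop(s,'s35.png',390,230,60,80,8)
print(w['world_from_camera'])
"
```

```text
[[-0.9968  0.077   0.0226  0.4704]
 [ 0.0802  0.9558  0.2828  0.3161]
 [ 0.0002  0.2837 -0.9589  0.4009]
 [ 0.      0.      0.      1.    ]]
```

View pics/w35.png

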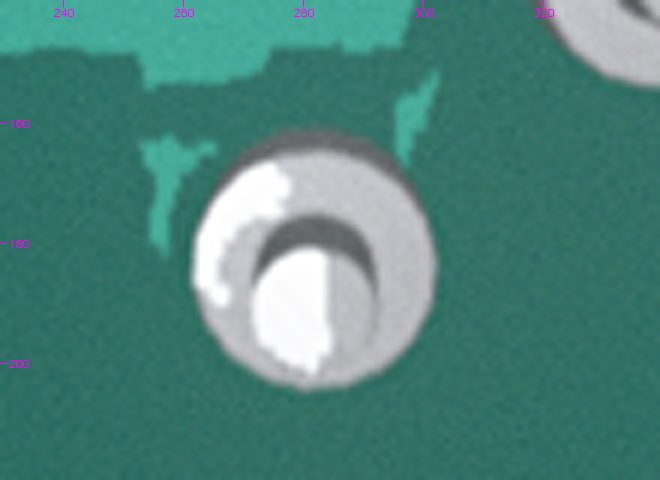

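View pics/t35.png

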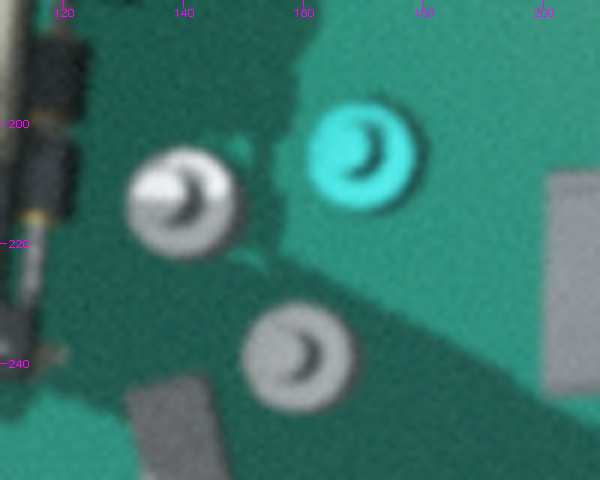

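View pics/s35.png

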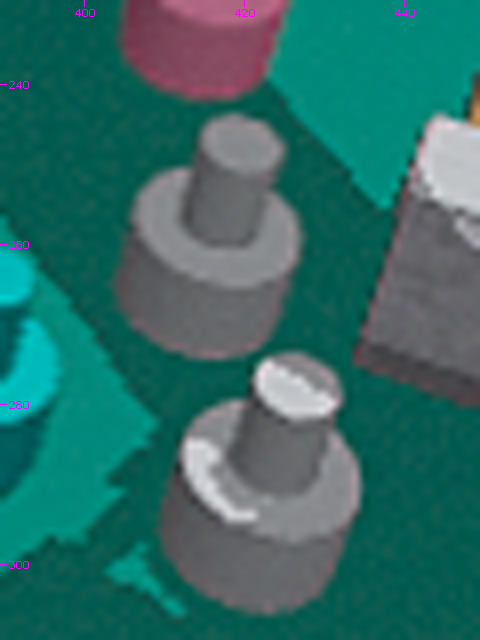

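```bash
python3 -c "
from h import *
w=capture('wrist');t=capture('top');s=capture('scene')
print('w',pz(w,282,191.5,.07),pz(w,282,184.5,.035));print('t',pz(t,140.2,213.3,.035));print('s',pz(s,426.6,277.6,.07),pz(s,423.3,288.3,.035))
st=get_state();print(st['tcp_pos'])
"
```

```text
w [0.4771 0.3938 0.07  ] [0.4771 0.3933 0.035 ]
t [0.4753 0.3929 0.035 ]
s [0.4769 0.3952 0.07  ] [0.4783 0.3962 0.035 ]
[0.4759 0.3941 0.2173]
```

Emit:
{"method": "play_rows", "body": {"series": [0.03,0,0,0,0.03,0,0,0,0.03,0,0,0,0.03,0,0,0,0.02,0,0,0], "jaw": 60}}

```text
time_s: 40.92
tcp_pos: [0.475, 0.3931, 0.0748]
eef_rot: [53.4, 89.8, -131.1]
contact_force: [0.3, 0.2, -0.1]
gripper_width: 0.0283
```

Emit:
{"method": "play_rows", "body": {"series": [0.02,0,0,0,0,0,0,0,0,0,0,0,0,0,0,0,0,0,0,0]}}

```text
time_s: 41.33
tcp_pos: [0.4768, 0.3952, 0.0597]
eef_rot: [-126.0, 89.9, 49.5]
contact_force: [-0.3, -0.1, -1.0]
gripper_width: 0.0521
```

```bash
python3 -c "
from h import *
go(.477,.394,.039,-94.5)
"
```

```text
t 41.33 tcp [0.4768 0.3952 0.0597] psi -94.51 tilt 0.14 tool delta [ 0.0207  0.0012 -0.0003] spin -0.0 J [ 57.7  22.3 -16.9   0.  -50.7 -62.2] w 0.0521 F [-0.3 -0.1 -1. ]
```

Emit:
{"method": "play_rows", "body": {"series": [0.01,0,0,0,0.008,0,0,0,0,0,0,0,0,0,0,0,0,0,0,0]}}

```text
time_s: 41.75
tcp_pos: [0.476, 0.3943, 0.04]
eef_rot: [83.5, 90.0, -101.0]
contact_force: [-0.9, 1.1, 0.3]
gripper_width: 0.053
```

Emit:
{"method": "play_rows", "body": {"series": [0,0,0,0,0,0,0,0,0,0,0,0,0,0,0,0,0,0,0,0], "jaw": 0, "squeeze": 20}}

```text
time_s: 42.17
tcp_pos: [0.4761, 0.3944, 0.0402]
eef_rot: [-123.8, 90.0, 51.6]
contact_force: [0.2, 0.1, -0.1]
gripper_width: 0.0246
```

Emit:
{"method": "play_rows", "body": {"series": [0,0,0,0,0,0,0,0,0,0,0,0,0,0,0,0,0,0,0,0]}}

```text
time_s: 42.58
tcp_pos: [0.4761, 0.3944, 0.0402]
eef_rot: [-141.5, 90.0, 34.0]
contact_force: [0.5, -0.1, 1.1]
gripper_width: 0.0223
```

Emit:
{"method": "play_rows", "body": {"series": [0,0,0,0,0,0,0,0,0,0,0,0,0,0,0,0,0,0,0,0]}}

```text
time_s: 43.0
tcp_pos: [0.4761, 0.3944, 0.0402]
eef_rot: [-140.7, 90.0, 34.7]
contact_force: [1.1, -0.1, 1.7]
gripper_width: 0.0224
```

```bash
python3 -c "
from h import *
go(.477,.394,.039,-94.5)
c=capture('wrist');crop(c,'w36.png',200,170,170,170,4)
"
```

```text
t 43.0 tcp [0.4761 0.3944 0.0402] psi -94.52 tilt 0.01 tool delta [ 0.0012  0.0003 -0.0009] spin -0.0 J [ 57.7  23.6 -18.    0.  -48.5 -62.2] w 0.0224 F [ 1.1 -0.1  1.7]
```

View pics/w36.png

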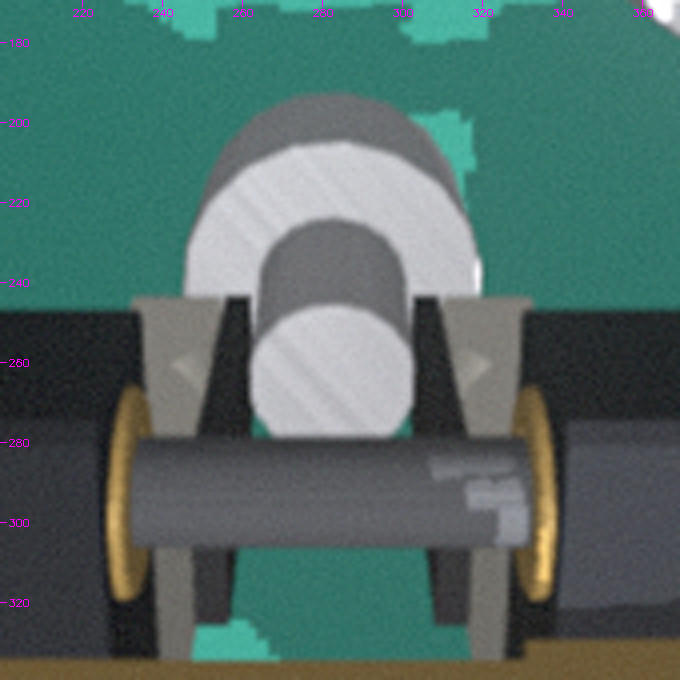

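Emit:
{"method": "play_rows", "body": {"series": [-0.001,0,0,0,-0.001,0,0,0,-0.002,0,0,0,-0.002,0,0,0,0,0,0,0]}}

```text
time_s: 43.47
tcp_pos: [0.476, 0.3944, 0.0462]
eef_rot: [16.4, 90.0, -168.1]
contact_force: [0.7, 0.0, -4.1]
gripper_width: 0.0222
```

```bash
python3 -c "
from h import *
go(.477,.394,.039,-94.5)
c=capture('scene');crop(c,'s36.png',380,200,90,110,6)
"
```

```text
t 43.47 tcp [0.476  0.3944 0.0462] psi -94.52 tilt 0.0 tool delta [ 0.0072  0.0003 -0.001 ] spin -0.0 J [ 57.7  23.2 -17.6  -0.  -49.2 -62.2] w 0.0222 F [ 0.7  0.  -4.1]
```

View pics/s36.png

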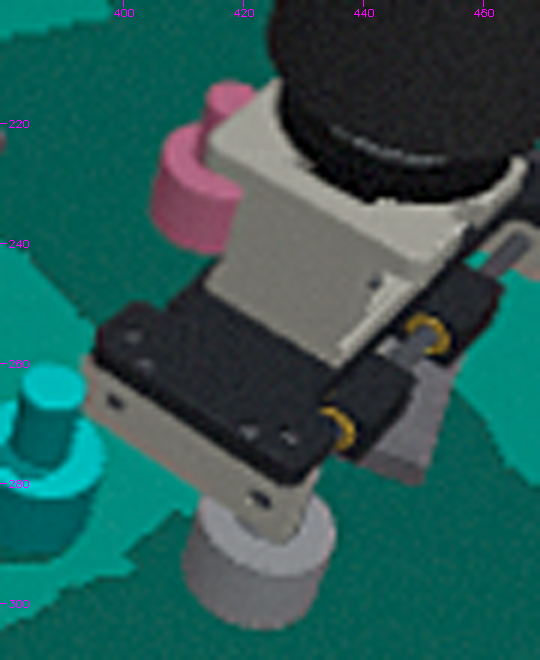

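Emit:
{"method": "play_rows", "body": {"series": [-0.004,0,0,0,-0.006,0,0,0,-0.008,0,0,0,-0.01,0,0,0,-0.012,0,0,0]}}

```text
time_s: 43.93
tcp_pos: [0.476, 0.3942, 0.087]
eef_rot: [58.1, 90.0, -126.5]
contact_force: [0.1, -0.7, -5.9]
gripper_width: 0.0222
```

Emit:
{"method": "play_rows", "body": {"series": [-0.014,0,0,0,-0.014,0,0,0,-0.014,0,0,0,-0.014,0,0,0,-0.014,0,0,0]}}

```text
time_s: 44.35
tcp_pos: [0.4761, 0.3944, 0.158]
eef_rot: [-120.4, 89.9, 55.1]
contact_force: [1.2, -0.2, -4.3]
gripper_width: 0.022
```

Emit:
{"method": "play_rows", "body": {"series": [-0.014,0,0,0,-0.014,0,0,0,-0.014,0,0,0,-0.01,0,0,0,-0.006,0,0,0]}}

```text
time_s: 44.77
tcp_pos: [0.4764, 0.3947, 0.2165]
eef_rot: [-123.0, 89.8, 52.5]
contact_force: [0.2, 0.3, -4.7]
gripper_width: 0.0226
```

```bash
python3 -c "
from h import *
go(.652,.1845,.22,-94.5)
c=capture('scene');crop(c,'s37.png',340,100,180,200,4)
c=capture('wrist');crop(c,'w37.png',200,170,170,170,4)
"
```

```text
t 44.77 tcp [0.4764 0.3947 0.2165] psi -94.52 tilt 0.16 tool delta [-0.0037  0.1957 -0.1916] spin -0.0 J [ 57.7  14.7  -5.7   0.  -69.4 -62.2] w 0.0226 F [ 0.2  0.3 -4.7]
```

View pics/s37.png

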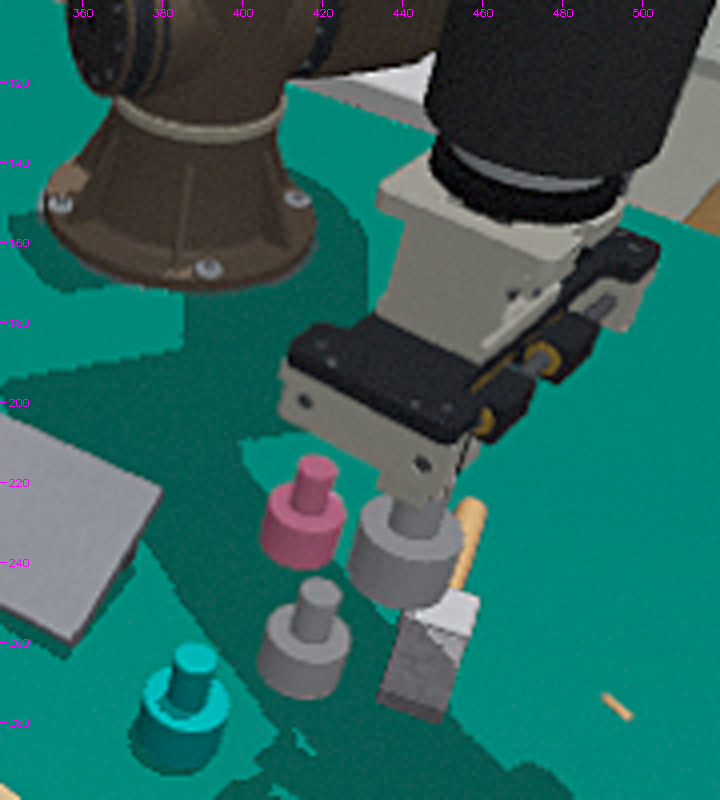

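View pics/w37.png

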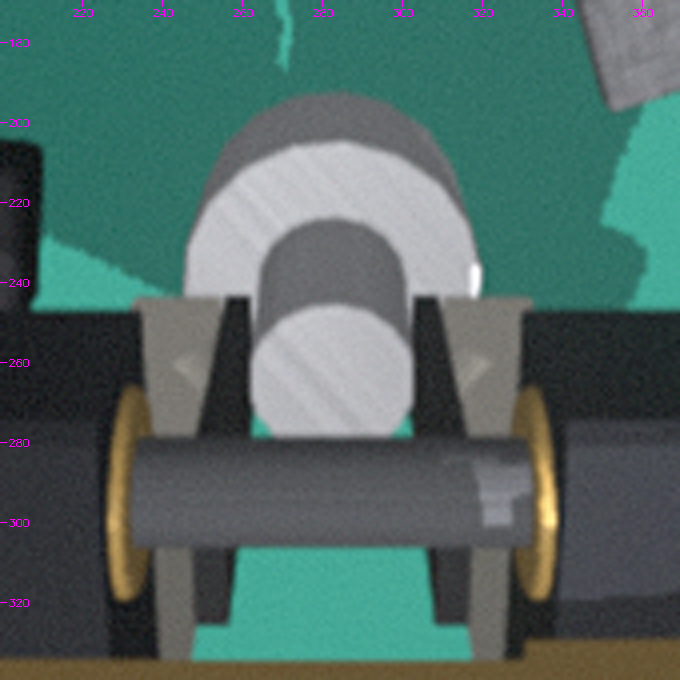

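Emit:
{"method": "play_rows", "body": {"series": [0,0.005,-0.005,0,0,0.01,-0.01,0,0,0.015,-0.015,0,0,0.018,-0.018,0,0,0.018,-0.018,0]}}

```text
time_s: 45.28
tcp_pos: [0.5372, 0.3215, 0.213]
eef_rot: [52.7, 89.9, -131.8]
contact_force: [1.0, 0.1, -4.7]
gripper_width: 0.0223
```

Emit:
{"method": "play_rows", "body": {"series": [0,0.018,-0.018,0,0,0.018,-0.018,0,0,0.018,-0.018,0,0,0.018,-0.018,0,0,0.018,-0.018,0]}}

```text
time_s: 45.7
tcp_pos: [0.6199, 0.224, 0.2128]
eef_rot: [39.7, 89.9, -144.8]
contact_force: [0.4, 0.4, -4.2]
gripper_width: 0.0221
```

Emit:
{"method": "play_rows", "body": {"series": [0,0.018,-0.016,0,0,0.012,-0.011,0,0,0.007,-0.006,0,0,0.002,-0.002,0,0,0,0,0]}}

```text
time_s: 46.12
tcp_pos: [0.6511, 0.1837, 0.2131]
eef_rot: [32.6, 89.9, -152.0]
contact_force: [-1.0, 0.1, -4.1]
gripper_width: 0.0223
```

```bash
python3 -c "
from h import *
go(.6511,.184,.1605,-94.5)
c=capture('scene');crop(c,'s38.png',190,110,180,180,4)
c=capture('top');crop(c,'t38.png',160,100,160,80,5)
"
```

```text
t 46.12 tcp [0.6511 0.1837 0.2131] psi -94.61 tilt 0.09 tool delta [ 0.0526 -0.0003 -0.    ] spin -0.002 J [ 32.2  20.4   1.9  -0.  -71.6 -36.8] w 0.0223 F [-1.   0.1 -4.1]
```

View pics/s38.png

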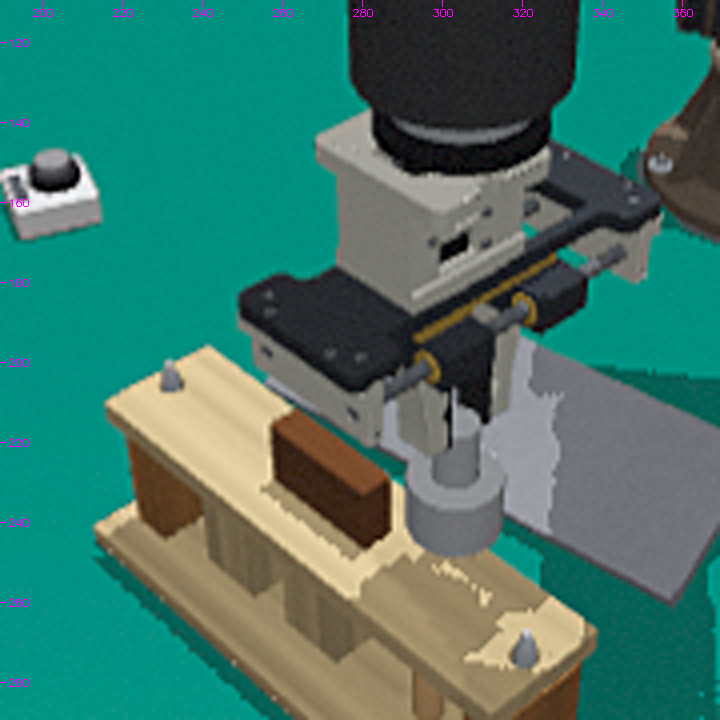

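View pics/t38.png

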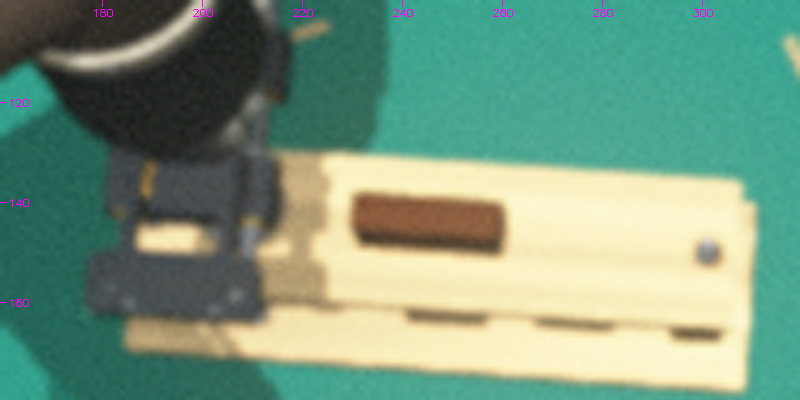

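Emit:
{"method": "play_rows", "body": {"series": [0.006,0,0,0,0.01,0,0,0,0.01,0,0,0,0.008,0,0,0,0.004,0,0,0]}}

```text
time_s: 46.63
tcp_pos: [0.6499, 0.1848, 0.1737]
eef_rot: [27.5, 89.8, -157.0]
contact_force: [-0.9, 0.1, -4.3]
gripper_width: 0.022
```

Emit:
{"method": "play_rows", "body": {"series": [0.002,0,0,0,0.002,0,0,0,0,0,0,0,0,0,0,0,0,0,0,0]}}

```text
time_s: 47.05
tcp_pos: [0.6513, 0.1849, 0.1726]
eef_rot: [-153.4, 90.0, 22.1]
contact_force: [0.6, 0.1, -4.0]
gripper_width: 0.0223
```

```bash
python3 -c "
from h import *
go(.6511,.184,.1605,-94.5)
c=capture('scene');crop(c,'s39.png',260,170,110,110,6)
"
```

```text
t 47.05 tcp [0.6513 0.1849 0.1726] psi -94.53 tilt 0.04 tool delta [0.0121 0.0009 0.0002] spin -0.0 J [ 32.3  21.7  -1.4   0.  -66.8 -36.8] w 0.0223 F [ 0.6  0.1 -4. ]
```

View pics/s39.png

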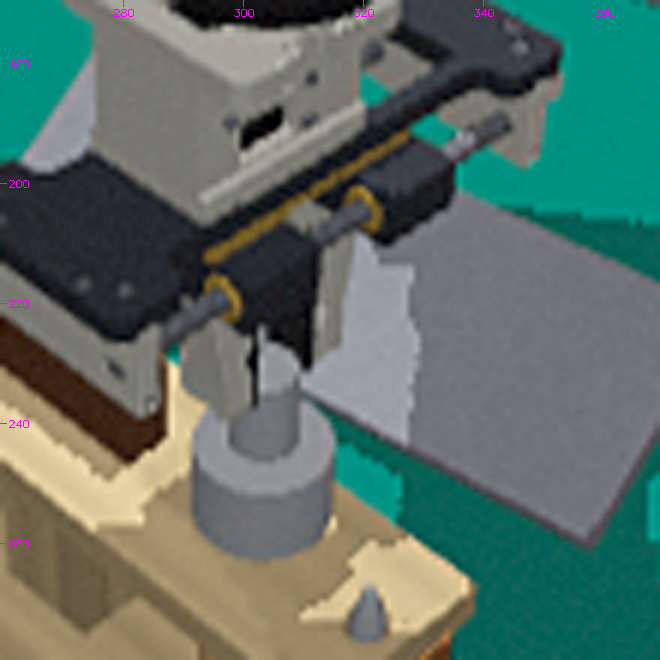

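Emit:
{"method": "play_rows", "body": {"series": [0.004,0,0,0,0.003,0,0,0,0.002,0,0,0,0.001,0,0,0,0,0,0,0]}}

```text
time_s: 47.52
tcp_pos: [0.6508, 0.1847, 0.1615]
eef_rot: [32.2, 90.0, -152.3]
contact_force: [0.0, -0.1, -4.2]
gripper_width: 0.0225
```

Emit:
{"method": "play_rows", "body": {"series": [0.001,0,0,0,0.001,0,0,0,0,0,0,0,0,0,0,0,0,0,0,0]}}

```text
time_s: 47.93
tcp_pos: [0.6512, 0.1849, 0.1603]
eef_rot: [-163.8, 90.0, 11.7]
contact_force: [-0.1, -0.0, -3.4]
gripper_width: 0.0222
```

```bash
python3 -c "
from h import *
go(.6511,.184,.1605,-94.5)
"
```

```text
t 47.93 tcp [0.6512 0.1849 0.1603] psi -94.52 tilt 0.02 tool delta [-0.0002  0.0009  0.    ] spin -0.0 J [ 32.3  22.2  -2.4   0.  -65.4 -36.8] w 0.0222 F [-0.1 -0.  -3.4]
```

Emit:
{"method": "play_rows", "body": {"series": [0.001,0,0,0,0,0,0,0,0,0,0,0,0,0,0,0,0,0,0,0]}}

```text
time_s: 48.35
tcp_pos: [0.6514, 0.1849, 0.1601]
eef_rot: [-164.4, 89.9, 11.0]
contact_force: [-2.3, -1.2, 6.2]
gripper_width: 0.0226
```

Emit:
{"method": "play_rows", "body": {"series": [0,0,0,0,0,0,0,0,0,0,0,0,0,0,0,0,0,0,0,0], "jaw": 55}}

```text
time_s: 48.77
tcp_pos: [0.6511, 0.1849, 0.1588]
eef_rot: [28.2, 90.0, -156.4]
contact_force: [0.2, -0.6, 0.1]
gripper_width: 0.0461
```

Emit:
{"method": "play_rows", "body": {"series": [-0.01,0,0,0,-0.02,0,0,0,-0.03,0,0,0,-0.02,0,0,0,0,0,0,0]}}

```text
time_s: 49.18
tcp_pos: [0.6535, 0.1855, 0.2456]
eef_rot: [-156.8, 89.5, 18.7]
contact_force: [0.6, 0.1, 1.4]
gripper_width: 0.0482
```

```bash
python3 -c "
from h import *
go(.402,.335,.2,-94.5)
c=capture('scene');crop(c,'s40.png',200,130,180,170,4)
"
```

```text
t 49.18 tcp [0.6535 0.1855 0.2456] psi -94.49 tilt 0.49 tool delta [ 0.0439 -0.1292  0.2628] spin 0.0 J [ 32.3  19.4   4.6   0.1 -74.7 -36.8] w 0.0482 F [0.6 0.1 1.4]
```

View pics/s40.png

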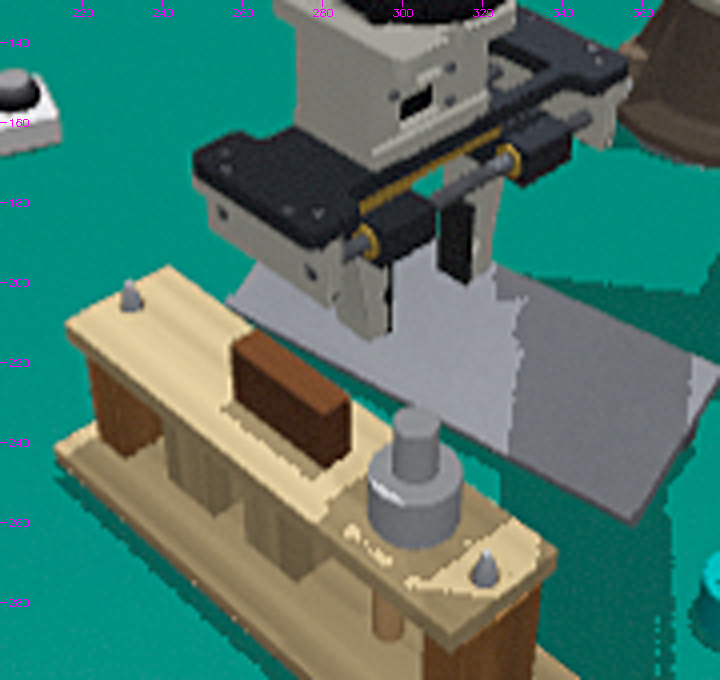

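Emit:
{"method": "play_rows", "body": {"series": [0,-0.0145,0.0292,0,0,-0.0145,0.0292,0,0,-0.0145,0.0292,0,0,-0.0145,0.0292,0,0,-0.0145,0.0292,0], "jaw": 60}}

```text
time_s: 49.65
tcp_pos: [0.5097, 0.2689, 0.2386]
eef_rot: [40.1, 90.0, -144.4]
contact_force: [-0.2, 1.3, 1.2]
gripper_width: 0.0524
```

Emit:
{"method": "play_rows", "body": {"series": [0,-0.0145,0.0292,0,0,-0.0145,0.0292,0,0,-0.0145,0.0292,0,0.02,-0.0145,0.0285,0,0.02,0,0,0]}}

```text
time_s: 50.07
tcp_pos: [0.397, 0.3382, 0.1999]
eef_rot: [-102.2, 89.8, 73.4]
contact_force: [-0.1, -0.7, -0.8]
gripper_width: 0.0523
```

Emit:
{"method": "play_rows", "body": {"series": [0.03,0,0,0,0.03,0,0,0,0,0,0,0,0,0,0,0,0,0,0,0]}}

```text
time_s: 50.48
tcp_pos: [0.4008, 0.3362, 0.1405]
eef_rot: [-150.9, 89.9, 24.6]
contact_force: [0.5, -0.7, -0.3]
gripper_width: 0.0527
```

```bash
python3 -c "
from h import *
go(.403,.336,.13,-94.5)
c=capture('wrist');crop(c,'w41.png',200,130,170,140,4)
"
```

```text
t 50.48 tcp [0.4008 0.3362 0.1405] psi -94.51 tilt 0.07 tool delta [ 0.0105  0.     -0.0022] spin -0.0 J [ 61.5   9.1 -23.5   0.1 -57.4 -66.1] w 0.0527 F [ 0.5 -0.7 -0.3]
```

View pics/w41.png

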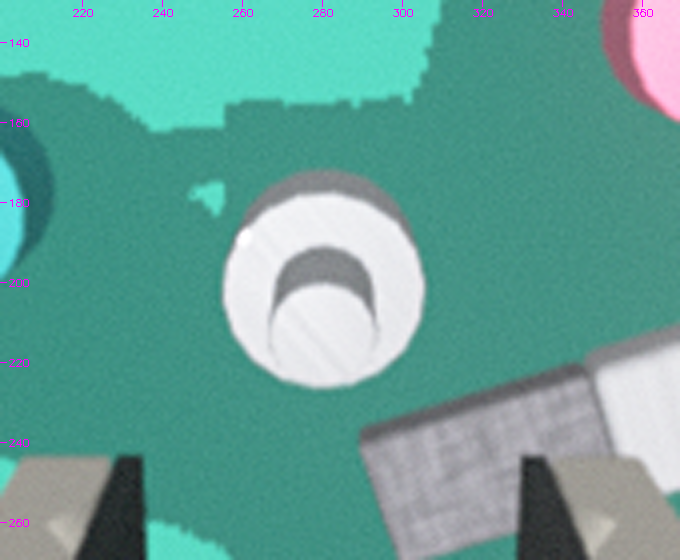

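```bash
python3 -c "
from h import *
w=capture('wrist')
a=pz(w,280.25,212.75,.07);b=pz(w,280.25,202,.035);print(a,b)
m=(a+b)/2
go(m[0],m[1],.041,-94.5)
"
```

```text
[0.4043 0.3376 0.07  ] [0.4046 0.3375 0.035 ]
t 50.58 tcp [0.401  0.3366 0.141 ] psi -94.53 tilt 0.17 tool delta [ 0.1    -0.001  -0.0032] spin -0.001 J [ 61.5   9.1 -23.4   0.  -57.3 -66.1] w 0.0529 F [-0.5  0.9  0.9]
```

Emit:
{"method": "play_rows", "body": {"series": [0,-0.001,-0.0028,0,0.025,0,0,0,0.025,0,0,0,0.02,0,0,0,0.01,0,0,0]}}

```text
time_s: 51.0
tcp_pos: [0.4027, 0.3358, 0.0577]
eef_rot: [52.0, 89.9, -132.6]
contact_force: [-0.1, -0.7, 0.2]
gripper_width: 0.0525
```

Emit:
{"method": "play_rows", "body": {"series": [0,0,0,0,0,0,0,0,0,0,0,0,0,0,0,0,0,0,0,0]}}

```text
time_s: 51.42
tcp_pos: [0.4034, 0.3371, 0.0603]
eef_rot: [-118.1, 89.9, 57.4]
contact_force: [1.6, 0.0, -0.2]
gripper_width: 0.0526
```

```bash
python3 -c "
from h import *
go(.4043,.3376,.041,-94.5)
c=capture('wrist');crop(c,'w42.png',200,170,170,140,4)
"
```

```text
t 51.42 tcp [0.4034 0.3371 0.0603] psi -94.52 tilt 0.12 tool delta [ 0.0193 -0.0005 -0.0008] spin -0.0 J [ 61.3  14.6 -28.8   0.  -46.6 -65.8] w 0.0526 F [ 1.6  0.  -0.2]
```

View pics/w42.png

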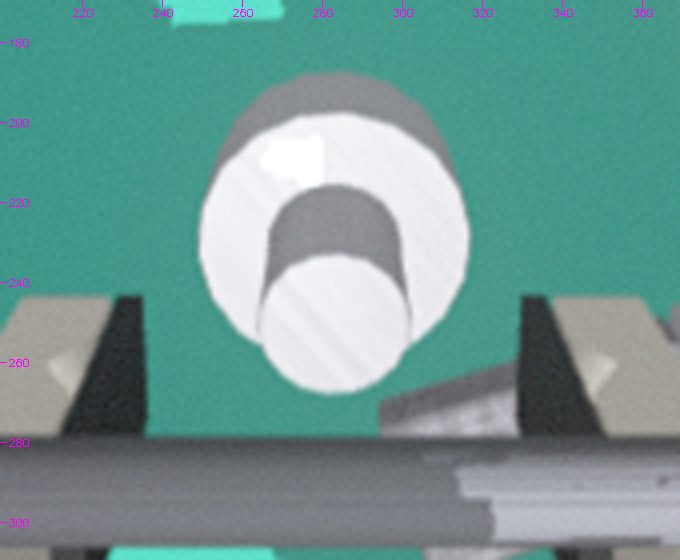

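Emit:
{"method": "play_rows", "body": {"series": [0.01,0,-0.0005,0,0.008,0,0,0,0,0,0,0,0,0,0,0,0,0,0,0]}}

```text
time_s: 51.88
tcp_pos: [0.4034, 0.3362, 0.0408]
eef_rot: [72.5, 90.0, -112.1]
contact_force: [0.5, -0.4, -0.4]
gripper_width: 0.0527
```

Emit:
{"method": "play_rows", "body": {"series": [0,0,0,0,0,0,0,0,0,0,0,0,0,0,0,0,0,0,0,0], "jaw": 0, "squeeze": 20}}

```text
time_s: 52.3
tcp_pos: [0.4035, 0.3364, 0.0412]
eef_rot: [-122.6, 90.0, 52.9]
contact_force: [-0.1, 0.6, -0.2]
gripper_width: 0.0251
```

Emit:
{"method": "play_rows", "body": {"series": [0,0,0,0,0,0,0,0,0,0,0,0,0,0,0,0,0,0,0,0]}}

```text
time_s: 52.72
tcp_pos: [0.4034, 0.3364, 0.0412]
eef_rot: [-78.1, 90.0, 97.4]
contact_force: [-1.6, 0.3, 2.9]
gripper_width: 0.0222
```

Emit:
{"method": "play_rows", "body": {"series": [-0.001,0,0,0,-0.001,0,0,0,-0.002,0,0,0,-0.002,0,0,0,0,0,0,0]}}

```text
time_s: 53.13
tcp_pos: [0.4036, 0.3364, 0.0473]
eef_rot: [-137.5, 90.0, 38.0]
contact_force: [0.1, -0.3, -4.3]
gripper_width: 0.0219
```

```bash
python3 -c "
from h import *
go(.4043,.3376,.041,-94.5)
"
```

```text
t 53.13 tcp [0.4036 0.3364 0.0473] psi -94.53 tilt 0.01 tool delta [ 0.0063 -0.0012 -0.0006] spin -0.001 J [ 61.2  15.6 -29.5   0.  -44.9 -65.8] w 0.0219 F [ 0.1 -0.3 -4.3]
```

Held (−4.3 N). Lifting gently.

Emit:
{"method": "play_rows", "body": {"series": [-0.004,0,0,0,-0.006,0,0,0,-0.008,0,0,0,-0.01,0,0,0,-0.012,0,0,0]}}

```text
time_s: 53.55
tcp_pos: [0.4033, 0.3363, 0.088]
eef_rot: [61.4, 90.0, -123.2]
contact_force: [0.4, -0.7, -4.3]
gripper_width: 0.0222
```

Emit:
{"method": "play_rows", "body": {"series": [-0.014,0,0,0,-0.014,0,0,0,-0.014,0,0,0,-0.014,0,0,0,-0.014,0,0,0]}}

```text
time_s: 53.97
tcp_pos: [0.4034, 0.3364, 0.1589]
eef_rot: [-115.0, 89.9, 60.4]
contact_force: [1.2, 0.8, -4.4]
gripper_width: 0.0218
```

Emit:
{"method": "play_rows", "body": {"series": [-0.014,0,0,0,-0.014,0,0,0,-0.014,0,0,0,-0.014,0,0,0,-0.014,0,0,0]}}

```text
time_s: 54.38
tcp_pos: [0.4033, 0.3362, 0.2289]
eef_rot: [-111.7, 89.9, 63.8]
contact_force: [-1.0, 0.1, -3.3]
gripper_width: 0.0221
```

Emit:
{"method": "play_rows", "body": {"series": [-0.014,0,0,0,-0.014,0,0,0,-0.01,0,0,0,-0.006,0,0,0,0,0,0,0]}}

```text
time_s: 54.8
tcp_pos: [0.4038, 0.3368, 0.2728]
eef_rot: [-120.5, 89.8, 55.0]
contact_force: [-0.2, -0.2, -3.8]
gripper_width: 0.0221
```

```bash
python3 -c "
from h import *
go(.6363,-.0054,.26,-94.5)
c=capture('scene');cv2.imwrite('pics/s43.png',c['img'])
"
```

```text
t 54.8 tcp [0.4038 0.3368 0.2728] psi -94.52 tilt 0.15 tool delta [ 0.0124  0.3228 -0.2588] spin -0.0 J [ 61.2   4.  -11.5   0.  -74.4 -65.8] w 0.0221 F [-0.2 -0.2 -3.8]
```

View pics/s43.png

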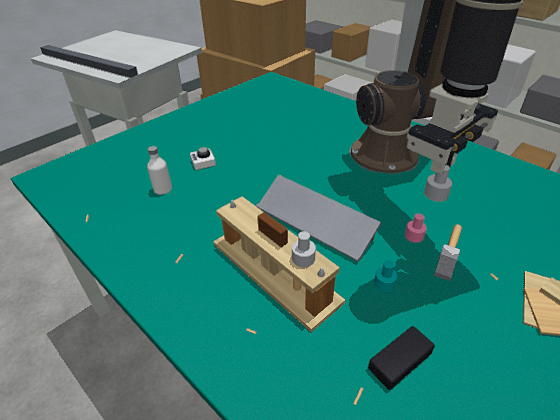

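Emit:
{"method": "play_rows", "body": {"series": [0,0.006,-0.005,0,0,0.012,-0.01,0,0,0.018,-0.0144,0,0,0.02,-0.016,0,0,0.02,-0.016,0]}}

```text
time_s: 55.27
tcp_pos: [0.4587, 0.2544, 0.27]
eef_rot: [48.5, 89.9, -135.9]
contact_force: [-0.6, 0.1, -4.1]
gripper_width: 0.0224
```

Emit:
{"method": "play_rows", "body": {"series": [0,0.02,-0.016,0,0,0.02,-0.016,0,0,0.02,-0.016,0,0,0.02,-0.016,0,0,0.02,-0.016,0]}}

```text
time_s: 55.68
tcp_pos: [0.5306, 0.148, 0.2699]
eef_rot: [33.4, 89.9, -151.2]
contact_force: [0.2, 0.4, -4.0]
gripper_width: 0.022
```

Emit:
{"method": "play_rows", "body": {"series": [0,0.02,-0.016,0,0,0.02,-0.016,0,0,0.02,-0.016,0,0,0.02,-0.016,0,0,0.02,-0.016,0]}}

```text
time_s: 56.1
tcp_pos: [0.6024, 0.042, 0.2697]
eef_rot: [20.5, 89.9, -164.1]
contact_force: [0.9, 1.1, -3.6]
gripper_width: 0.0224
```

Emit:
{"method": "play_rows", "body": {"series": [0,0.02,-0.016,0,0,0.015,-0.012,0,0,0.008,-0.006,0,0,0.003,-0.002,0,0,0,0,0]}}

```text
time_s: 56.52
tcp_pos: [0.6343, -0.0057, 0.2699]
eef_rot: [15.0, 89.9, -169.6]
contact_force: [-0.7, 0.4, -4.2]
gripper_width: 0.0222
```

```bash
python3 -c "
from h import *
go(.6363,-.0054,.162,-94.5)
c=capture('scene');crop(c,'s44.png',190,100,180,180,4)
"
```

```text
t 56.52 tcp [ 0.6343 -0.0057  0.2699] psi -94.6 tilt 0.12 tool delta [ 0.1078 -0.0005 -0.0022] spin -0.002 J [ 17.1  14.9   1.5  -0.  -76.7 -21.7] w 0.0222 F [-0.7  0.4 -4.2]
```

View pics/s44.png

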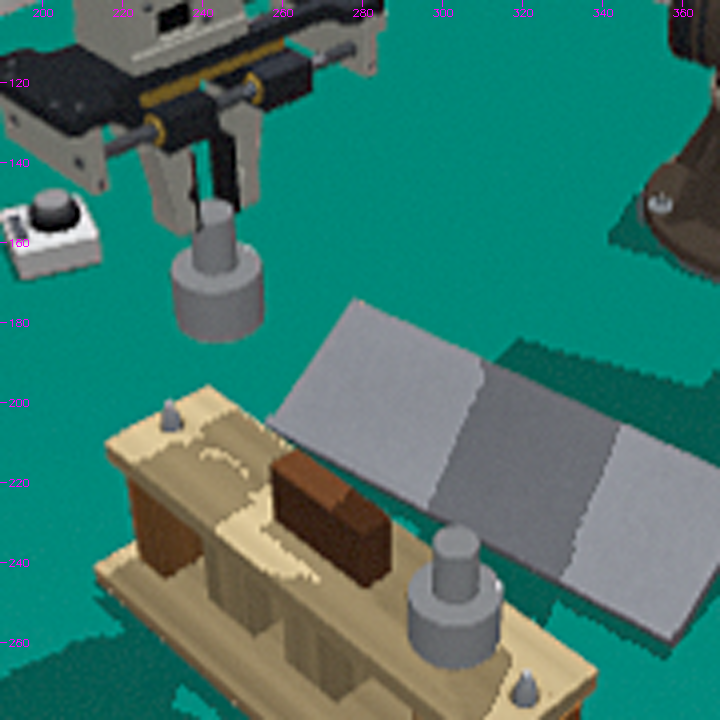

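Emit:
{"method": "play_rows", "body": {"series": [0.006,0,-0.001,0,0.012,0,-0.001,0,0.016,0,0,0,0.016,0,0,0,0.016,0,0,0]}}

```text
time_s: 56.98
tcp_pos: [0.6359, -0.0041, 0.2035]
eef_rot: [-37.8, 90.0, 137.8]
contact_force: [0.9, 0.1, -4.3]
gripper_width: 0.0221
```

Emit:
{"method": "play_rows", "body": {"series": [0.012,0,0,0,0.008,0,0,0,0.004,0,0,0,0,0,0,0,0,0,0,0]}}

```text
time_s: 57.4
tcp_pos: [0.637, -0.005, 0.1815]
eef_rot: [168.2, 90.0, -16.3]
contact_force: [0.6, 0.1, -3.0]
gripper_width: 0.0221
```

```bash
python3 -c "
from h import *
go(.6363,-.0054,.1612,-94.5)
"
```

```text
t 57.4 tcp [ 0.637  -0.005   0.1815] psi -94.51 tilt 0.04 tool delta [0.0203 0.0005 0.0006] spin -0.0 J [ 17.1  17.7  -6.1   0.  -66.1 -21.6] w 0.0221 F [ 0.6  0.1 -3. ]
```

Emit:
{"method": "play_rows", "body": {"series": [0.006,0,0,0,0.006,0,0,0,0.004,0,0,0,0.001,0,0,0,0,0,0,0]}}

```text
time_s: 57.82
tcp_pos: [0.6363, -0.0052, 0.1635]
eef_rot: [20.0, 89.9, -164.6]
contact_force: [0.6, 0.0, -3.8]
gripper_width: 0.0218
```

Emit:
{"method": "play_rows", "body": {"series": [0.001,0,0,0,0.001,0,0,0,0,0,0,0,0,0,0,0,0,0,0,0]}}

```text
time_s: 58.23
tcp_pos: [0.6367, -0.0051, 0.1622]
eef_rot: [-167.6, 90.0, 7.9]
contact_force: [-0.2, -0.3, -3.5]
gripper_width: 0.0221
```

```bash
python3 -c "
from h import *
go(.6363,-.0054,.1612,-94.5)
"
```

```text
t 58.23 tcp [ 0.6367 -0.0051  0.1622] psi -94.53 tilt 0.01 tool delta [0.001  0.0003 0.0003] spin -0.0 J [ 17.1  18.5  -7.7   0.  -63.8 -21.6] w 0.0221 F [-0.2 -0.3 -3.5]
```

Emit:
{"method": "play_rows", "body": {"series": [0.001,0,0,0,0.0005,0,0,0,0,0,0,0,0,0,0,0,0,0,0,0]}}

```text
time_s: 58.65
tcp_pos: [0.6369, -0.0051, 0.1612]
eef_rot: [-178.8, 89.9, -3.3]
contact_force: [-0.6, 0.3, 2.4]
gripper_width: 0.0222
```

```bash
python3 -c "
from h import *
go(.6363,-.0054,.1612,-94.5)
"
```

```text
t 58.65 tcp [ 0.6369 -0.0051  0.1612] psi -94.51 tilt 0.05 tool delta [-0.      0.0003  0.0006] spin -0.0 J [ 17.1  18.5  -7.7   0.  -63.7 -21.6] w 0.0222 F [-0.6  0.3  2.4]
```

Contact made; release and rise.

Emit:
{"method": "play_rows", "body": {"series": [0,0,0,0,0,0,0,0,0,0,0,0,0,0,0,0,0,0,0,0], "jaw": 55}}

```text
time_s: 59.07
tcp_pos: [0.6367, -0.0051, 0.1605]
eef_rot: [-163.0, 90.0, 12.4]
contact_force: [-0.4, -0.7, -0.3]
gripper_width: 0.0467
```

Emit:
{"method": "play_rows", "body": {"series": [-0.01,0,0,0,-0.02,0,0,0,-0.03,0,0,0,-0.03,0,0,0,-0.02,0,0,0]}}

```text
time_s: 59.48
tcp_pos: [0.6374, -0.0053, 0.2747]
eef_rot: [-177.0, 89.8, -1.5]
contact_force: [1.0, -0.1, 0.2]
gripper_width: 0.0484
```

Emit:
{"method": "play_rows", "body": {"series": [0,0.03,0,0,0,0.03,0,0,0,0.03,0,0,0,0.03,0,0,0,0.03,0,0], "jaw": 0}}

```text
time_s: 59.9
tcp_pos: [0.6246, -0.1559, 0.2717]
eef_rot: [177.0, 89.9, -7.5]
contact_force: [0.2, -0.2, 0.3]
gripper_width: 0.0205
```

```bash
python3 -c "
from h import *
go(.456,-.4316,.12,-94.5)
c=capture('scene');crop(c,'s45.png',190,160,180,150,4)
c=capture('top');crop(c,'t45.png',170,110,150,80,5)
crop(c,'t46.png',395,180,70,70,8)
"
```

```text
t 59.9 tcp [ 0.6246 -0.1559  0.2717] psi -94.5 tilt 0.06 tool delta [0.1515 0.2881 0.1466] spin -0.0 J [  3.3  15.6   2.7   0.  -77.   -7.8] w 0.0205 F [ 0.2 -0.2  0.3]
```

View pics/s45.png

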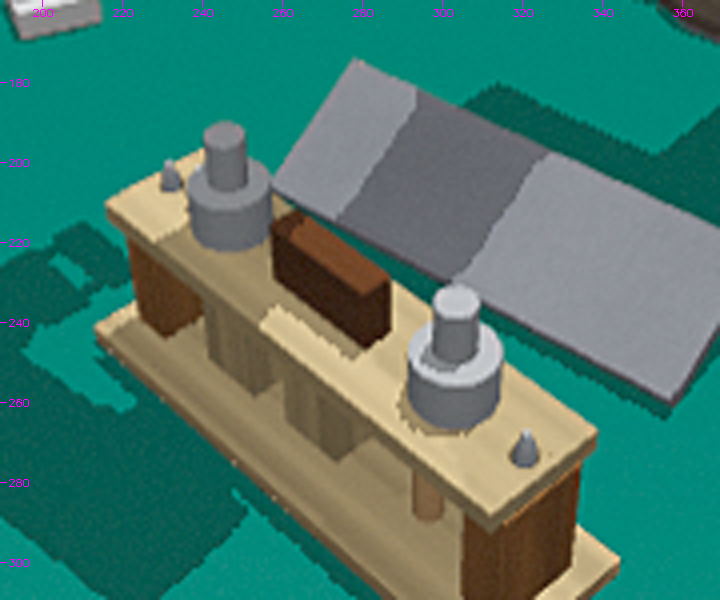

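View pics/t45.png

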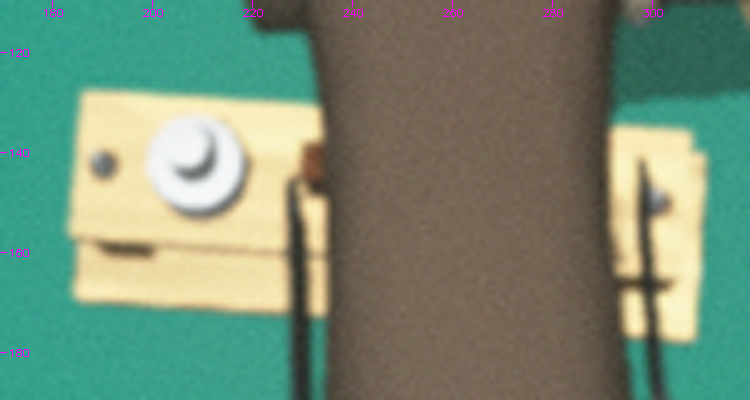

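View pics/t46.png

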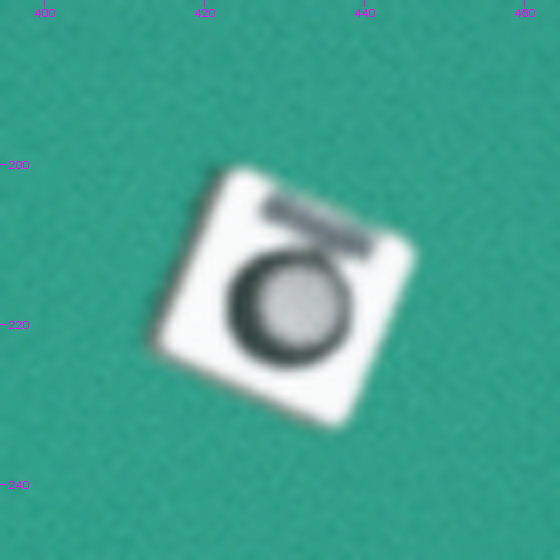

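```bash
python3 -c "
from h import *
t=capture('top');s=capture('scene')
crop(s,'s46.png',180,135,50,45,12)
P=tri([t,s],[(432.25,217.6),(203.25,149.5)]);print(P,proj(t,P),proj(s,P))
for z in(.04,.05,.06):print(z,pz(t,432.25,217.6,z),pz(s,203.25,149.5,z))
"
```

```text
[ 0.4552 -0.4278  0.0493] [[431.8661 218.0029]] [[202.7902 149.4178]]
0.04 [ 0.4572 -0.4318  0.04  ] [ 0.446  -0.4393  0.04  ]
0.05 [ 0.4562 -0.4287  0.05  ] [ 0.4551 -0.4252  0.05  ]
0.06 [ 0.4553 -0.4256  0.06  ] [ 0.4643 -0.4111  0.06  ]
```

View pics/s46.png

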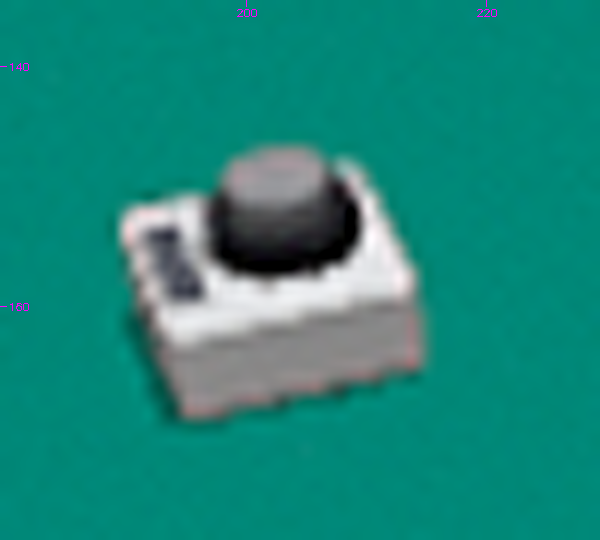

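Emit:
{"method": "play_rows", "body": {"series": [0,0.026,0.0133,0,0,0.026,0.0133,0,0,0.026,0.0133,0,0,0.026,0.0133,0,0,0.026,0.0133,0]}}

```text
time_s: 60.52
tcp_pos: [0.548, -0.2788, 0.2711]
eef_rot: [-179.1, 90.0, -3.5]
contact_force: [1.0, 0.0, -0.7]
gripper_width: 0.0005
```

Emit:
{"method": "play_rows", "body": {"series": [0,0.026,0.0133,0,0,0.026,0.0133,0,0,0.026,0.0133,0,0,0.026,0.0133,0,0,0.026,0.0133,0]}}

```text
time_s: 60.93
tcp_pos: [0.4716, -0.4034, 0.2712]
eef_rot: [168.2, 90.0, -16.3]
contact_force: [0.5, 0.4, 0.9]
gripper_width: 0.0002
```

Emit:
{"method": "play_rows", "body": {"series": [0,0.026,0.0133,0,0.03,0,0,0,0.03,0,0,0,0.03,0,0,0,0.02,0,0,0]}}

```text
time_s: 61.35
tcp_pos: [0.456, -0.4268, 0.1582]
eef_rot: [-42.0, 89.9, 133.5]
contact_force: [-0.6, 0.0, -0.1]
gripper_width: 0.0003
```

```bash
python3 -c "
from h import *
go(.456,-.429,.055,-94.5)
c=capture('scene');crop(c,'s47.png',150,60,150,130,5)
c=capture('wrist');cv2.imwrite('pics/w47.png',c['img'])
"
```

```text
t 61.35 tcp [ 0.456  -0.4268  0.1582] psi -94.51 tilt 0.13 tool delta [ 0.1031  0.0024 -0.0004] spin -0.0 J [-25.3  17.7  -9.4  -0.1 -63.   20.8] w 0.0003 F [-0.6  0.  -0.1]
```

View pics/s47.png

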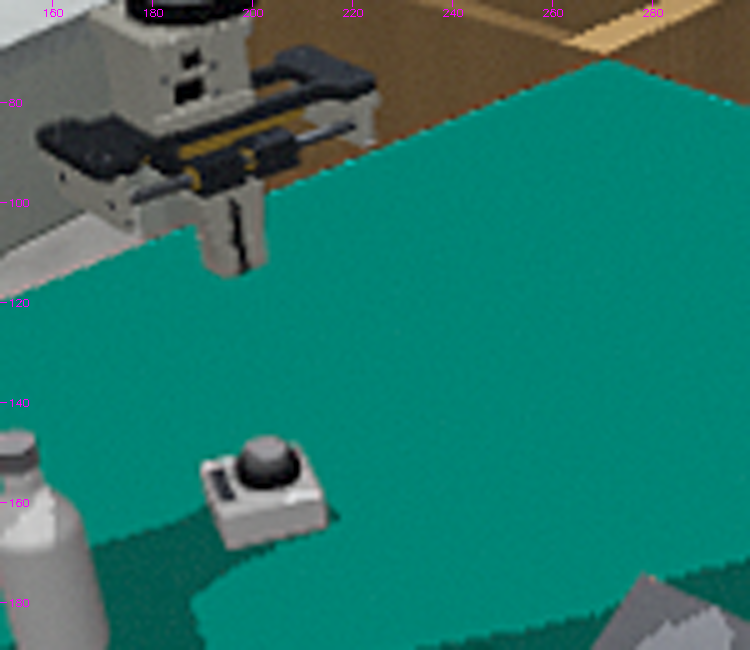

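View pics/w47.png

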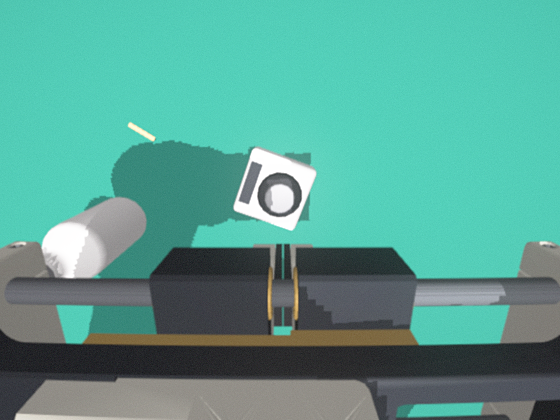

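Emit:
{"method": "play_rows", "body": {"series": [0.025,0.002,0,0,0.025,0,0,0,0.02,0,0,0,0.01,0,0,0,0,0,0,0]}}

```text
time_s: 61.87
tcp_pos: [0.4562, -0.4294, 0.0797]
eef_rot: [-22.4, 89.9, 153.1]
contact_force: [-1.1, 0.9, -0.1]
gripper_width: 0.0001
```

Emit:
{"method": "play_rows", "body": {"series": [0,0,0,0,0,0,0,0,0,0,0,0,0,0,0,0,0,0,0,0]}}

```text
time_s: 62.28
tcp_pos: [0.4566, -0.4304, 0.0816]
eef_rot: [156.2, 89.9, -28.4]
contact_force: [-0.5, 0.5, 0.1]
gripper_width: 0.0004
```

```bash
python3 -c "
from h import *
go(.456,-.429,.05,-94.5)
w=capture('wrist');crop(w,'w48.png',220,170,120,100,6)
c=capture('scene');crop(c,'s48.png',170,90,80,90,7)
"
```

```text
t 62.28 tcp [ 0.4566 -0.4304  0.0816] psi -94.53 tilt 0.09 tool delta [ 0.0316 -0.0014  0.0008] spin -0.0 J [-25.5  21.7 -14.4   0.  -53.8  21. ] w 0.0004 F [-0.5  0.5  0.1]
```

View pics/w48.png

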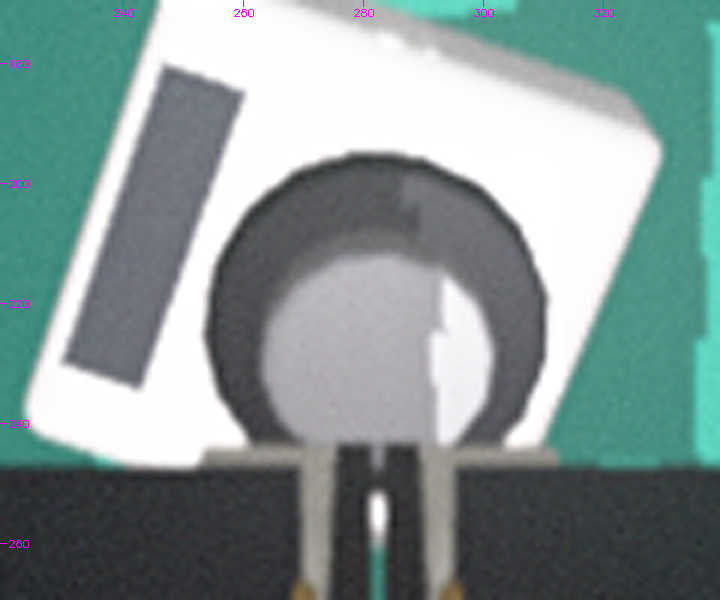

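View pics/s48.png

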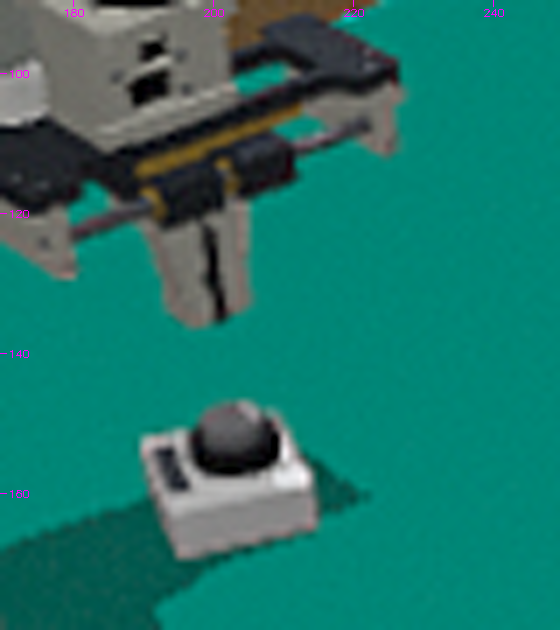

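```bash
python3 -c "
from h import *
w=capture('wrist')
print(pz(w,282.5,229.5,.048))
"
```

```text
[ 0.4577 -0.4278  0.048 ]
```

Emit:
{"method": "play_rows", "body": {"series": [0.01,-0.002,0,0,0.008,0,0,0,0.006,0,0,0,0,0,0,0,0,0,0,0]}}

```text
time_s: 62.85
tcp_pos: [0.4558, -0.428, 0.0556]
eef_rot: [-20.5, 89.9, 155.0]
contact_force: [-0.5, -0.6, 0.4]
gripper_width: 0.0006
```

Emit:
{"method": "play_rows", "body": {"series": [0.002,0,0,0,0.002,0,0,0,0.001,0,0,0,0.001,0,0,0,0,0,0,0]}}

```text
time_s: 63.27
tcp_pos: [0.4563, -0.4282, 0.0505]
eef_rot: [-27.0, 90.0, 148.5]
contact_force: [-0.4, 0.1, 0.7]
gripper_width: 0.0006
```

Emit:
{"method": "play_rows", "body": {"series": [0.001,0,0,0,0.001,0,0,0,0.001,0,0,0,0,0,0,0,0,0,0,0]}}

```text
time_s: 63.68
tcp_pos: [0.4563, -0.4282, 0.0475]
eef_rot: [-16.9, 90.0, 158.6]
contact_force: [-0.7, -0.4, -0.4]
gripper_width: 0.0006
```

Emit:
{"method": "play_rows", "body": {"series": [0.001,0,0,0,0.001,0,0,0,0.001,0,0,0,0,0,0,0,0,0,0,0]}}

```text
time_s: 64.1
tcp_pos: [0.4563, -0.4281, 0.0445]
eef_rot: [-21.1, 90.0, 154.3]
contact_force: [0.6, 1.0, -0.1]
gripper_width: 0.0006
```

Emit:
{"method": "play_rows", "body": {"series": [0.001,0,0,0,0.001,0,0,0,0.001,0,0,0,0,0,0,0,0,0,0,0]}}

```text
time_s: 64.52
tcp_pos: [0.4563, -0.4282, 0.0414]
eef_rot: [-18.7, 90.0, 156.8]
contact_force: [-0.5, 0.1, 0.4]
gripper_width: 0.0006
```

```bash
python3 -c "
from h import *
w=capture('wrist');crop(w,'w49.png',220,170,120,100,6)
c=capture('scene');crop(c,'s49.png',170,90,80,90,7)
"
```

```text
(no output)
```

View pics/s49.png

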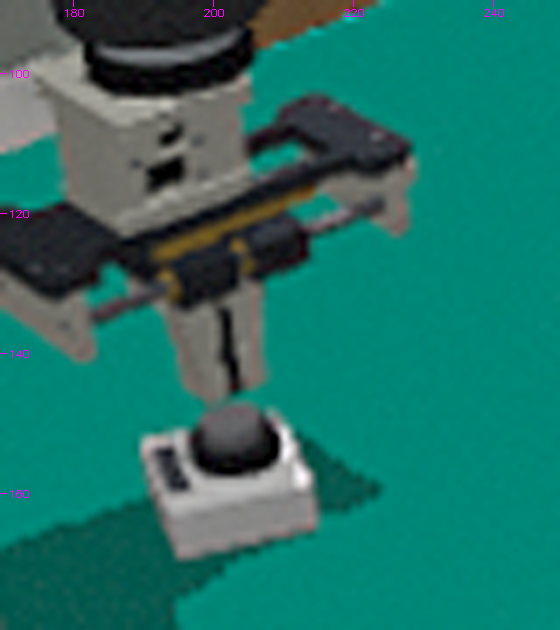

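Emit:
{"method": "play_rows", "body": {"series": [0.001,0,0,0,0.001,0,0,0,0.001,0,0,0,0,0,0,0,0,0,0,0]}}

```text
time_s: 65.03
tcp_pos: [0.4563, -0.4281, 0.0384]
eef_rot: [-23.5, 90.0, 151.9]
contact_force: [-0.2, 0.3, -0.1]
gripper_width: 0.0003
```

Emit:
{"method": "play_rows", "body": {"series": [0.001,0,0,0,0.001,0,0,0,0.001,0,0,0,0,0,0,0,0,0,0,0]}}

```text
time_s: 65.45
tcp_pos: [0.4563, -0.4281, 0.0354]
eef_rot: [-24.0, 90.0, 151.5]
contact_force: [-0.5, 0.9, -0.4]
gripper_width: 0.0007
```

```bash
python3 -c "
from h import *
go(.4563,-.428,.03)
w=capture('wrist');crop(w,'w50.png',220,170,120,100,6)
c=capture('scene');crop(c,'s50.png',180,120,60,60,10)
"
```

```text
t 65.45 tcp [ 0.4563 -0.4281  0.0354] psi -94.53 tilt 0.01 tool delta [ 0.0054 -0.0001  0.    ] spin None J [-25.3  24.5 -17.2  -0.  -48.4  20.8] w 0.0007 F [-0.5  0.9 -0.4]
```

View pics/s50.png

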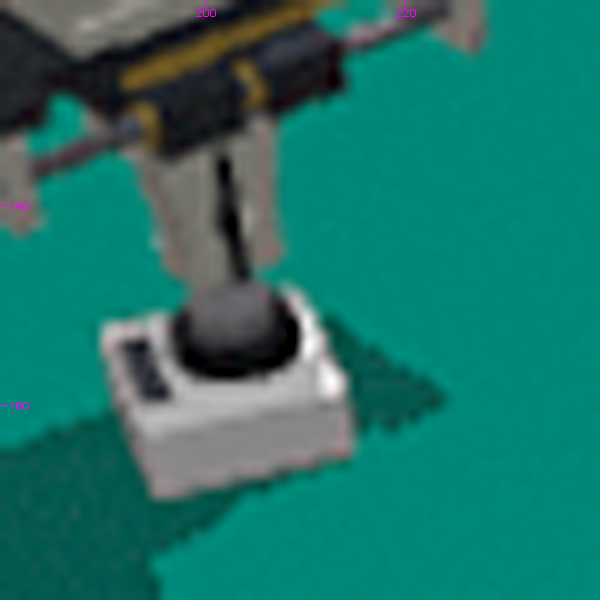

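View pics/w50.png

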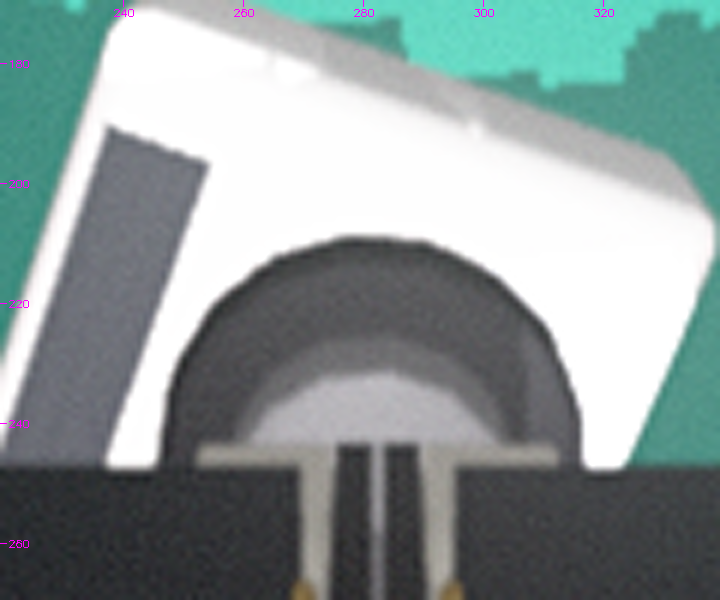

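```bash
python3 -c "
from h import *
s=capture('scene');w=capture('wrist')
P=get_state()['tcp_pos'];print(proj(s,P),proj(w,P),proj(s,P+[0,0,.02]))
crop(s,'s51.png',180,120,60,60,12,[proj(s,P)[0]])
C=np.array([.462,-.4306,.03]);print('boxc',proj(s,C),proj(w,C))
for q in [(.5088,-.4155),(.4789,-.4766),(.4156,-.4488),(.4445,-.3816)]: print(proj(s,[*q,.03]))
"
```

```text
[[203.0163 152.9897]] [[284.15   243.7045]] [[202.1635 147.9006]]
boxc [[201.4874 154.8067]] [[275.3706 237.6343]]
[[192.9712 162.1646]]
[[189.2721 151.9852]]
[[208.9316 147.5552]]
[[214.7099 157.9519]]
```

View pics/s51.png

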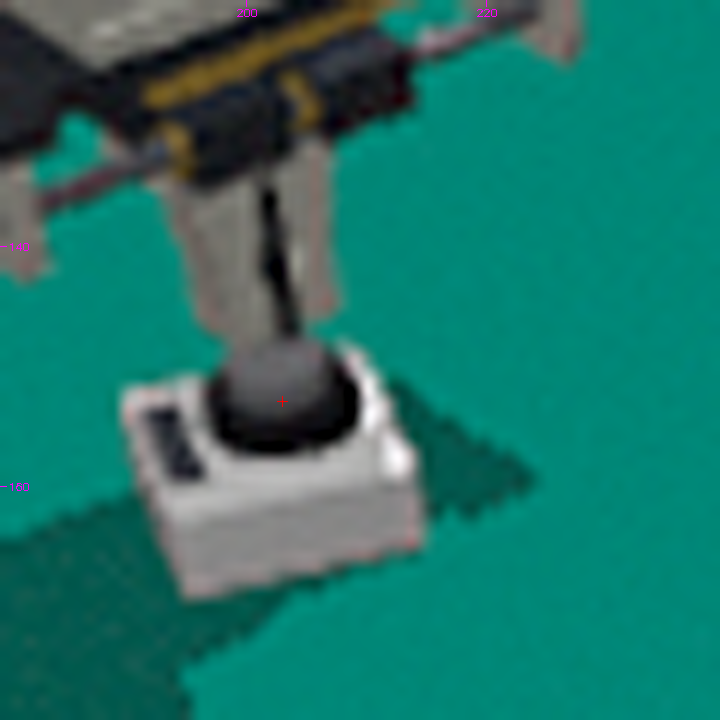

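Emit:
{"method": "play_rows", "body": {"series": [0.001,-0.002,0,0,0.0005,-0.001,0,0,0,0,0,0,0,0,0,0,0,0,0,0]}}

```text
time_s: 66.07
tcp_pos: [0.4566, -0.4252, 0.0341]
eef_rot: [63.5, 90.0, -121.0]
contact_force: [-0.4, 0.1, 0.0]
gripper_width: -0.0
```

Emit:
{"method": "play_rows", "body": {"series": [0.001,0,0,0,0.0005,0,0,0,0,0,0,0,0,0,0,0,0,0,0,0]}}

```text
time_s: 66.48
tcp_pos: [0.4566, -0.4252, 0.0326]
eef_rot: [73.6, 90.0, -111.0]
contact_force: [-0.2, -0.0, -0.2]
gripper_width: 0.0007
```

```bash
python3 -c "
from h import *
go(.4563,-.428,.03)
w=capture('wrist');crop(w,'w52.png',220,170,120,100,6)
c=capture('scene');crop(c,'s52.png',180,120,60,60,10)
"
```

```text
t 66.48 tcp [ 0.4566 -0.4252  0.0326] psi -94.53 tilt 0.0 tool delta [0.0026 0.0028 0.0001] spin None J [-25.1  24.5 -17.6   0.  -47.9  20.5] w 0.0007 F [-0.2 -0.  -0.2]
```

View pics/w52.png

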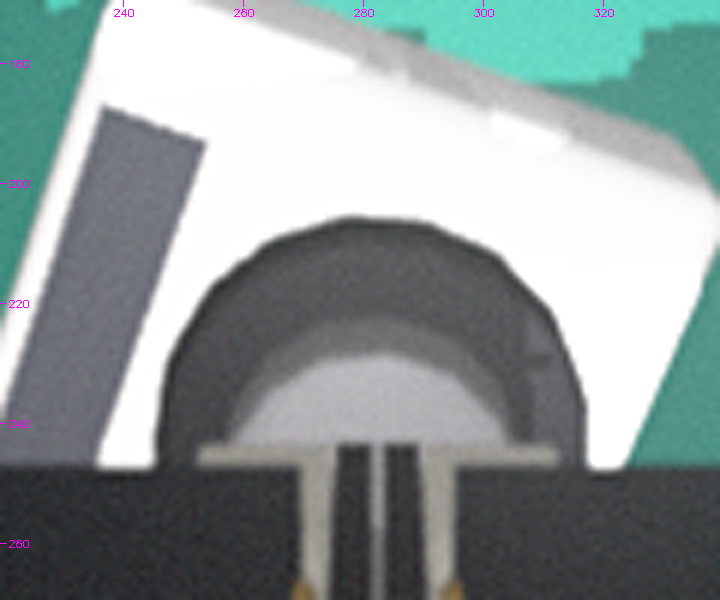

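View pics/s52.png

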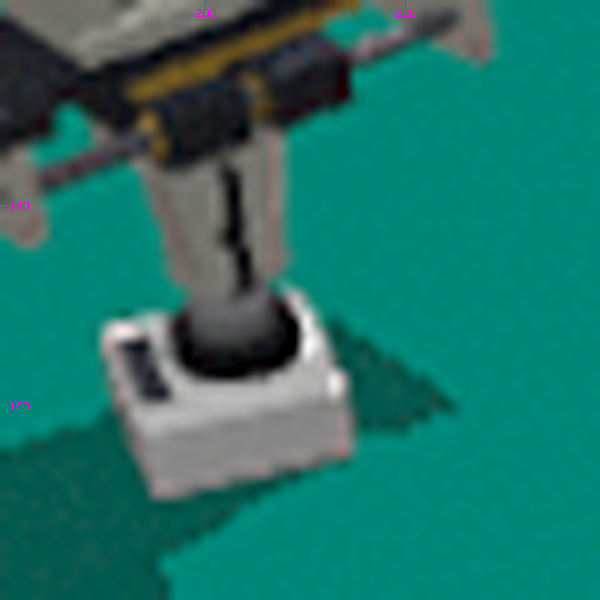

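Emit:
{"method": "play_rows", "body": {"series": [0.001,0,0,0,0.001,0,0,0,0,0,0,0,0,0,0,0,0,0,0,0]}}

```text
time_s: 67.0
tcp_pos: [0.4566, -0.4252, 0.0305]
eef_rot: [-19.9, 90.0, 155.6]
contact_force: [0.5, 0.1, 0.5]
gripper_width: 0.0008
```

Emit:
{"method": "play_rows", "body": {"series": [0.001,0,0,0,0.001,0,0,0,0,0,0,0,0,0,0,0,0,0,0,0]}}

```text
time_s: 67.42
tcp_pos: [0.4566, -0.4252, 0.0285]
eef_rot: [38.2, 90.0, -146.4]
contact_force: [0.1, 0.0, -0.9]
gripper_width: 0.0004
```

```bash
python3 -c "
from h import *
go(.4563,-.428,.03)
w=capture('wrist');crop(w,'w53.png',220,170,120,100,6)
c=capture('scene');crop(c,'s53.png',180,120,60,60,10)
"
```

```text
t 67.42 tcp [ 0.4566 -0.4252  0.0285] psi -94.53 tilt 0.0 tool delta [-0.0015  0.0028  0.0001] spin None J [-25.1  24.8 -17.8   0.  -47.4  20.5] w 0.0004 F [ 0.1  0.  -0.9]
```

View pics/w53.png

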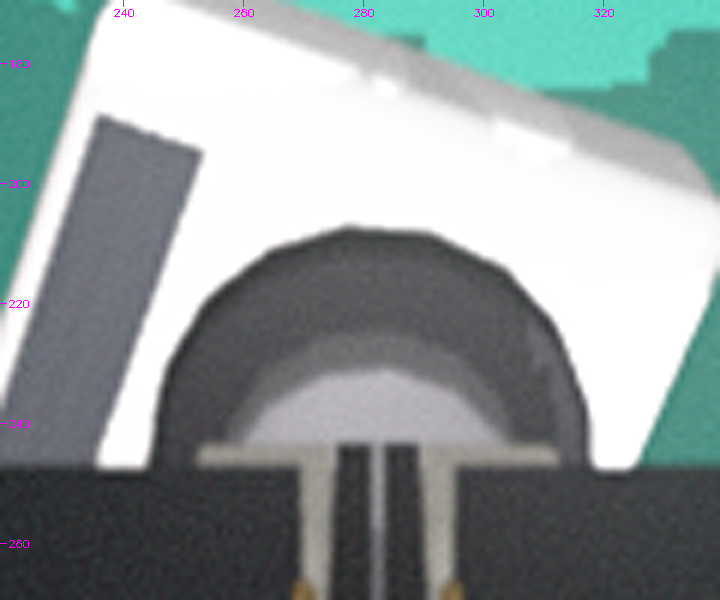

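View pics/s53.png

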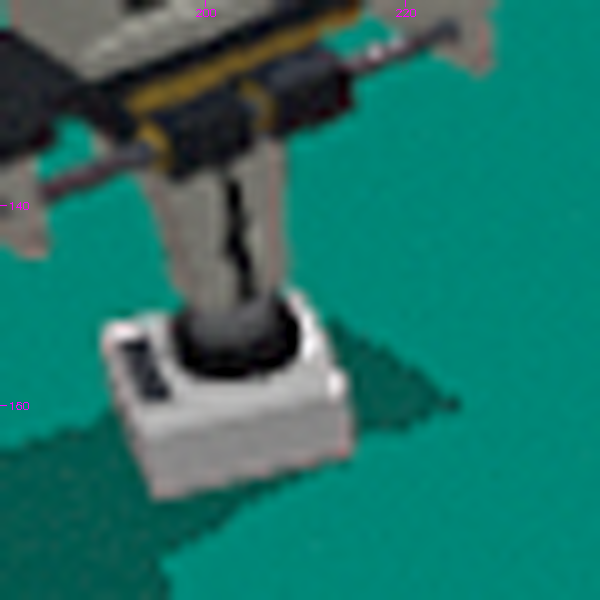

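Emit:
{"method": "play_rows", "body": {"series": [0.001,0,0,0,0.001,0,0,0,0.001,0,0,0,0,0,0,0,0,0,0,0]}}

```text
time_s: 67.93
tcp_pos: [0.4568, -0.4253, 0.0257]
eef_rot: [145.1, 90.0, -39.5]
contact_force: [0.4, 1.1, 1.5]
gripper_width: 0.0004
```

Emit:
{"method": "play_rows", "body": {"series": [0.001,0,0,0,0.001,0,0,0,0.001,0,0,0,0,0,0,0,0,0,0,0]}}

```text
time_s: 68.35
tcp_pos: [0.4567, -0.4253, 0.0227]
eef_rot: [146.3, 90.0, -38.2]
contact_force: [-0.5, 0.4, 3.0]
gripper_width: 0.0005
```

```bash
python3 -c "
from h import *
go(.4563,-.428,.03)
c=capture('scene');crop(c,'s54.png',180,120,60,60,10)
"
```

```text
t 68.35 tcp [ 0.4567 -0.4253  0.0227] psi -94.52 tilt 0.02 tool delta [-0.0073  0.0028  0.0002] spin None J [-25.1  25.2 -18.1   0.  -46.7  20.5] w 0.0005 F [-0.5  0.4  3. ]
```

View pics/s54.png

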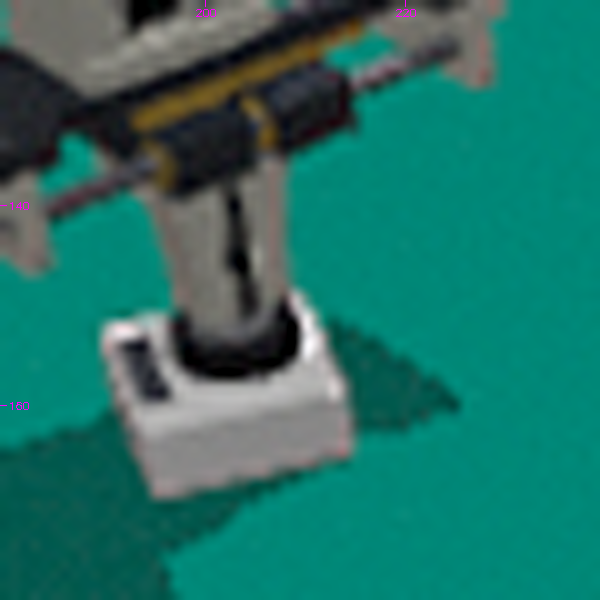

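Emit:
{"method": "play_rows", "body": {"series": [0.001,0,0,0,0.0005,0,0,0,0,0,0,0,0,0,0,0,0,0,0,0]}}

```text
time_s: 68.82
tcp_pos: [0.4568, -0.4253, 0.0216]
eef_rot: [141.8, 90.0, -42.7]
contact_force: [-0.1, 1.9, 8.0]
gripper_width: 0.0007
```

Emit:
{"method": "play_rows", "body": {"series": [0.001,0,0,0,0.0005,0,0,0,0,0,0,0,0,0,0,0,0,0,0,0]}}

```text
time_s: 69.23
tcp_pos: [0.4568, -0.4254, 0.0214]
eef_rot: [135.7, 89.9, -48.7]
contact_force: [-2.8, 4.4, 16.9]
gripper_width: 0.0003
```

Emit:
{"method": "play_rows", "body": {"series": [-0.003,0,0,0,-0.01,0,0,0,-0.02,0,0,0,-0.03,0,0,0,-0.03,0,0,0]}}

```text
time_s: 69.65
tcp_pos: [0.4554, -0.4246, 0.1126]
eef_rot: [-25.3, 89.8, 150.2]
contact_force: [1.4, -0.4, 0.6]
gripper_width: 0.0003
```

Emit:
{"method": "play_rows", "body": {"series": [-0.03,0,0,0,-0.03,0,0,0,-0.02,0,0,0,0,0,0,0,0,0,0,0]}}

```text
time_s: 70.07
tcp_pos: [0.4569, -0.4253, 0.194]
eef_rot: [167.1, 89.9, -17.4]
contact_force: [0.2, 0.8, -1.2]
gripper_width: 0.0006
```

```bash
python3 -c "
from h import *
go(.4563,-.428,.03)
c=capture('scene');crop(c,'s55.png',180,140,190,170,4)
t=capture('top');crop(t,'t55.png',170,110,160,80,5)
"
```

```text
t 70.07 tcp [ 0.4569 -0.4253  0.194 ] psi -94.54 tilt 0.13 tool delta [0.164  0.0027 0.0008] spin None J [-25.1  16.   -6.9  -0.  -67.   20.5] w 0.0006 F [ 0.2  0.8 -1.2]
```

View pics/s55.png

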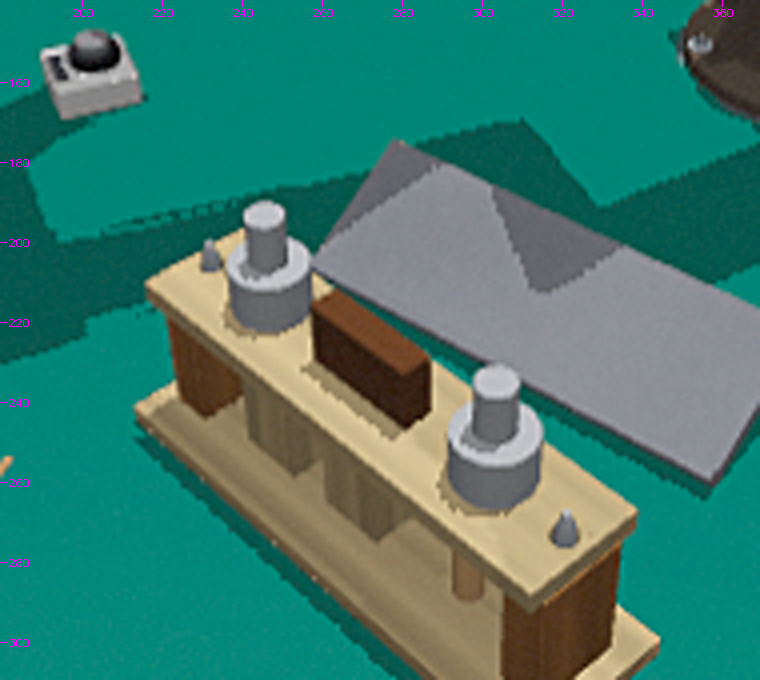

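View pics/t55.png

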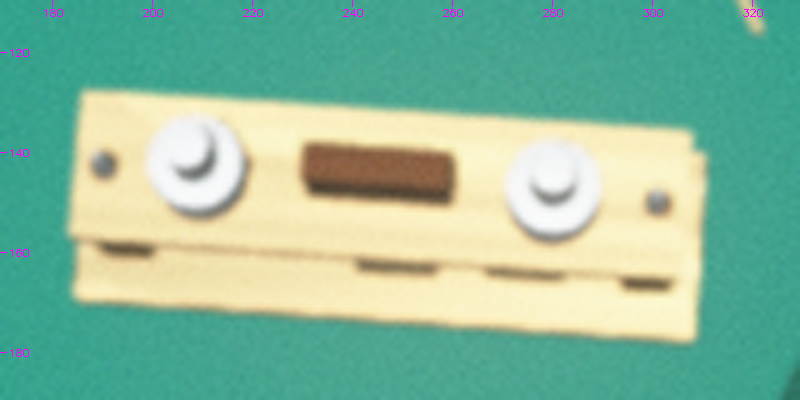

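```bash
python3 -c "
from h import *
t=capture('top')
f=lambda X,Y:(170+X/5-.5,110+Y/5-.5)
C=np.array([.6437,.0893]);a=np.radians(-4.5);X=np.array([np.cos(a),np.sin(a)]);Y=np.array([-np.sin(a),np.cos(a)])
for n,p,z in(('wL',(197,165),.155),('wR',(554,189),.155)):
  q=pz(t,*f(*p),z)[:2]-C;print(n,q@X,q@Y)
cs=[pz(t,*f(*p),.12)[:2] for p in((82,90),(692,130),(690,278),(70,237))]
m=np.mean(cs,0);print('plate centre rel',(m-C)@X,(m-C)@Y,np.linalg.norm(cs[0]-cs[1]),np.linalg.norm(cs[1]-cs[2]))
"
```

```text
wL -0.0027916170411460477 0.09499713315314516
wR -0.001977653403606602 -0.0931057941638902
plate centre rel 0.002805912247552559 -0.0006220296081849772 0.33119044980328166 0.0815561311538354
```

```bash
python3 -c "
from h import *
from plant import close_job
print(close_job())
"
```

```text
the job is handed in; nothing more can be done
None
```

I loaded the press and handed the job in at about 70 s. The hand-in gives no verdict, so what follows is from my own checks.

- **Pots:** Only two pots were on the rack. I swung each one mouth-down by pushing it against an end block, then set them over peg1 and peg0. I measured the peg1 pot at about 4 mm off centre. The peg0 pot I placed from a hover measurement that put its mouth within 1 mm of the peg, and checked by eye once seated.
- **Plate:** It went down slowly over both pins, then I let go. In the last picture it sits flat and home, with its centre measured about 3 mm from the fixture's.
- **Weights:** The plain steel weights stand upright, about 95 mm and 93 mm from the plate's middle and within 3 mm of its centre line. The first grip on one weight slipped, but it stayed standing. I gripped it again slightly lower with less force and lifted more slowly, and it held.
- **Timer:** I pressed the button to its stop (about 17 N) and let go. The last picture shows it back up.
- **Bystanders:** I did not touch the glue, adapter, brush or the coloured look-alike weights.

One reading disagreed with what I expected. The shut fingers touched the button about 18 mm lower by the TCP reading than my camera estimate of its height, so I pressed in small steps by force instead. None of the final checks failed.

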